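Find the high side of graphite rollers on a vee stand

TASK

Check the graphite-drum rollers from the rack one at a time for runout, shortest drum first: lay each in the vees of the gauging stand with its drum under the indicator, lower the indicator head fully to its stop, turn the roller in the vees until the needle stands at its highest, let go of the roller there, then raise the head and put the roller back in any free place of the rack with that high side still uppermost. Graphite is brittle, so grip the rollers gently, with no more than 25 N; finish with the head fully raised and leave the paddle, tumbler and tin alone.

Things in the scene. Friction and masses are not known exactly. Their poses are not given: they have to be found in the camera images.
- short: Roller with the short drum (36 mm long, 50 mm diameter, dark graphite, centred at x = -90 mm), 0.45 kg, None if absent. Steel shank along x, 26 mm diameter, x = -92 to 84 mm, bare from -52 to 60 mm, square 34 mm end at +x (its flats tell nothing). Origin: shank axis, balance point: grip here. The drum sits 3 mm off the shank axis to one side, unknown until gauged.
- medium: Roller with the medium drum (48 mm long, 50 mm diameter, dark graphite, centred at x = -90 mm), 0.45 kg, None if absent. Steel shank along x, 26 mm diameter, x = -92 to 84 mm, bare from -52 to 60 mm, square 34 mm end at +x (its flats tell nothing). Origin: shank axis, balance point: grip here. The drum sits 3 mm off the shank axis to one side, unknown until gauged.
- long: Roller with the long drum (60 mm long, 50 mm diameter, dark graphite, centred at x = -90 mm), 0.45 kg, None if absent. Steel shank along x, 26 mm diameter, x = -92 to 84 mm, bare from -52 to 60 mm, square 34 mm end at +x (its flats tell nothing). Origin: shank axis, balance point: grip here. The drum sits 3 mm off the shank axis to one side, unknown until gauged.
- stand: Fixed gauging stand; origin on the table. A roller lies along its level x axis, drum to -x, in two vees 14 mm thick at x = -45 and +45 mm; the space between is open down to the 12 mm base plate, so fingers can straddle the shank there, also tilted about its line. Column at x = -165 mm. A roller stays as it is turned.
- vee (a point): Where the origin of a seated roller lies in the stand, 110 mm above the table; axes as the stand's. Vee lips: 3 mm above this, 21 mm to either side. The raised head still hangs over the drum (plunger tip 75 mm above this height): bring rollers in and out level, lifted 25 to 35 mm, from the side at stand -y, away from the dial face.
- head (a joint): Indicator head, a vertical slide: 0 fully raised, 0.055 m lowered to its stop. Stays where left; moving it takes 4 to 12 N. It spans stand x = -62 to -190 mm.
- knob (a point): Middle of the black upright knob, 22 mm diameter, on top of the head; it reaches from 21 mm below to 13 mm above this point and moves with the head. Pinch it from above along the stand's x axis (the dial is close by on its +y side) to lower or raise the head.
- needle (a joint): Dial needle (rad): 0 with the sprung plunger free, clockwise 0.5 rad per mm the plunger is pushed up (about 1 N). Head at its stop and roller seated: 2.5 + 1.5 cos(a), a = angle of the drum's high side from straight up, so 4.0 high side up, 1.0 down. Dial 56 mm across, faces stand +y and up; needle at 0 points to the upper edge.
- tip (a point): Tip of the sprung plunger, a 10 mm ball end, over the middle of a seated drum (stand x = -90 mm). With the roller seated and the head at its stop it rides on the drum, 27.7 mm above the shank axis with the high side up, 21.7 mm with it down; hanging free it is 19.7 mm above (75 mm with the head raised).
- rack: Fixed wooden rack; origin on the table. Three places, at rack y = -80, 0 and 80 mm; rollers lie along its x axis, drum to -x, in vees 14 mm thick at x = -45 and 45 mm. A seated roller's origin is at rack x = 0, 65 mm above the table; lips 3 mm above that. At the start every roller present lies in one of the places.
- paddle: Bystander: wooden paddle lying on the table, 270 mm long, 22 mm high.
- tumbler: Bystander: amber glass tumbler, 76 mm wide, 95 mm high; origin under its foot.
- tin: Bystander: plain steel can, 80 mm wide, 110 mm high; origin under its foot.
Not all that is in view belongs to the job. Leave any pink look-alike of the short alone.

How it is judged:
On the way, in this order (a step that is already met when the one before it is completed fails the run):
1. the short-drum roller lies seated in the vees, let go, the head lowered to its stop, and the needle stands at its highest (above 3.7 rad) (distance between short and vee below 0.012 m and z of short in the frame of vee between -0.004 and 0.004 m and angle between the x axis of short and the x axis of stand, either way round below 0.06 rad and z of short in the frame of knob above -0.108 m and z of short in the frame of tip between -0.0295 and -0.02706 m and contact force between the fingers and short below 0.1 N and angular speed of short below 0.3 rad/s), for 0.3 s.
2. the medium-drum roller lies seated in the vees, let go, the head lowered to its stop, and the needle stands at its highest (above 3.7 rad) (distance between medium and vee below 0.012 m and z of medium in the frame of vee between -0.004 and 0.004 m and angle between the x axis of medium and the x axis of stand, either way round below 0.06 rad and z of medium in the frame of knob above -0.108 m and z of medium in the frame of tip between -0.0295 and -0.02706 m and contact force between the fingers and medium below 0.1 N and angular speed of medium below 0.3 rad/s), for 0.3 s.
3. the long-drum roller lies seated in the vees, let go, the head lowered to its stop, and the needle stands at its highest (above 3.7 rad) (distance between long and vee below 0.012 m and z of long in the frame of vee between -0.004 and 0.004 m and angle between the x axis of long and the x axis of stand, either way round below 0.06 rad and z of long in the frame of knob above -0.108 m and z of long in the frame of tip between -0.0295 and -0.02706 m and contact force between the fingers and long below 0.1 N and angular speed of long below 0.3 rad/s), for 0.3 s.
At the end, for the whole second after the job is handed in: Every roller present lies at rest in a place of the rack (origin 60 to 70 mm up, within 16 mm of the rack's middle along its x, square to it within 0.08 rad) with its high side within 0.65 rad of straight up, and the head is raised to within 8 mm of the top (z of short in the frame of rack between 0.06 and 0.07 m and x of short in the frame of rack between -0.016 and 0.016 m and y of short in the frame of rack between -0.09 and 0.09 m and angle between the x axis of each of short, medium, long and the x axis of rack, either way round below 0.08 rad and angle between each of short, medium, long's own z axis and vertical below 0.65 rad and linear speed of each of short, medium, long below 0.02 m/s and angular speed of each of short, medium, long below 0.1 rad/s and z of medium in the frame of rack between 0.06 and 0.07 m and x of medium in the frame of rack between -0.016 and 0.016 m and y of medium in the frame of rack between -0.09 and 0.09 m and z of long in the frame of rack between 0.06 and 0.07 m and x of long in the frame of rack between -0.016 and 0.016 m and y of long in the frame of rack between -0.09 and 0.09 m and value of joint head below 0.008 m); the robot touches nothing.
It fails at once if a roller is gripped too hard (over 30 N on a finger, 60 N for both) (contact force between the fingers and short above 60 N or contact force between the fingers and medium above 60 N or contact force between the fingers and long above 60 N).
It fails at once if a bystander is disturbed (moved over 30 mm) (distance of any of paddle, tumbler, tin from where it was at the start of the episode above 0.03 m).
Of short, medium, long only 1 to 2 are there at a start; the rules pass over those that are not, and their reading is None.
Once in a run the grip may slacken for a moment while it holds something.
It also fails if it takes over 210 s, if anything falls off the work surface, if the arm or the gripper's body presses on something with over 40 N, if the wrist force passes 120 N, or if a joint passes its speed limit or range.

ROBOT

A 6-joint arm with a two-finger parallel gripper is mounted at the origin on the work surface. World frame = base frame: x ahead of the robot, y to its left, z up, the work surface at z = 0. Lengths are in m, angles in rad, forces in N, time in s.
With the tool pointing down it reaches from about 0.3 to 0.875 m from the base axis. Payload 6.4 kg.
Tool frame: the origin (TCP) lies between the finger pads; the fingertips stand 11 mm ahead of it and the grasp point (between the pads) lies 8 mm behind it (ctrl.tcp_to_tips is the y of the fingertips in the tool frame, in m); y points along the fingers, x is the direction in which the jaws open and shut, and the axes are right-handed (so a half turn about y gives the same grasp; the last joint's range is limited). The gripper opens to 85 mm and grips with 20 to 120 N. Pads are 22 mm wide; open, the fingers measure 114 mm over their backs; the gripper's body (76 mm by 85 mm) begins 54 mm behind the grasp point. The pads swing forward as they close: fully open they stand 13 mm farther back than shut.
Start: joints at [-1.523, 0.181, 1.607, -0, 1.354, -0.206], TCP at [0.144, -0.557, 0.242] pointing down, gripper open.
Joint ranges: [-2.99, 2.99], [-0.89, 2.07], [0.3, 2.58], [-1.14, 4.28], [0, 2.63], [-3.12, 3.12]. Speed limits (rad/s): [2.57, 2.57, 3.01, 3.14, 3.14, 3.14].

INTERFACE

Orientations are given as a unit quaternion [w, x, y, z].
In Python, from bench import ctrl gives the robot as it stands.
- The arm moves only by the tool apply_moves, never from a script. Its argument "plan" is text: rows parted by semicolons, each of 7 numbers parted by spaces: the shift along the tool's x, y, z each as a share of 0.05 m, from -1 to 1, then the turn, a rotation vector about the tool's x, y, z each as a share of 0.12 rad, from -1 to 1, then the opening, from 0 (shut) to 1 (fully open). In form: dx dy dz wx wy wz claw; .... A call has exactly 5 rows; each row shifts and turns the commanded pose from where the row before left it, along the tool's axes as they then stand; what a row does not reach is not made up. A row lasts 1/10 s, in which the tool goes at most 50 mm and 8.59 degrees, less where a joint would pass 70% of its speed; a pose out of reach is approached as far as the arm can. A call with a number of a shift or a turn outside -1 to 1 is refused whole. A call with a gripper value outside its range is refused whole. The fingers move at their own pace and stop on an object; the grip force is fixed at half the most. Time passes only in rows, so rows that do not move let the fingers close, or fill a call up. It gives the time, the measured TCP pose, the force and the opening at its end, in the units of the state.
- ctrl.get_obs(): the state, without advancing time (a new reading comes with each control period).
- ctrl.camera(name): name is "scene" or "top"; returns the picture (384x512x3 uint8, red, green, blue); there is no depth.
- ctrl.get_calibration(name): a dict with "intrinsics" (3x3 intrinsics, pixels), "R" (3x3) and "t" (3): a world point X has camera coordinates R X + t. Camera axes: x right, y down, z forward; pixel columns grow to the right and rows downward; lengths in m; the calibration is good to about 2 mm. A picture is of the moment at which its call begins. get_calibration takes no time and is no camera call.
- ctrl.hand_in(): hands the job in, once; it reports no verdict.
Trained networks look in the newest picture that a camera, given by its name, has taken for a name from the list of things; names that differ only in an ending like _2 or _b are one class to them, and where a whole thing is asked for, a point or a joint stands for the part that bears it (a point fixed in the world has none). Each returns a list of dicts, best first, with "score" (0 to 1); they miss things now and then, are a little off and sometimes report something else, mostly with a low value. They report only what shows in the picture. A call takes as long as a camera call. They do not tell look-alikes from the thing itself.
- ctrl.recognise(camera, target): "point" ([x, y, z] in m, in world coordinates, good to about 4 mm: the middle of the surface that is visible of it).
The state is a dict: "time_s": time; "q": joint angles; "dq": joint speeds; "joint_efforts": joint torques, N m; "eef_pos": TCP position; "eef_rot": TCP orientation; "wrist_force": force on the tool from outside, world axes, zero at the start; "torque": the same for the moment, N m; "opening": opening from 0.0 (shut) to 1.0 (fully open).
Only numpy, scipy, OpenCV 4.12 (cv2) and the standard library are available. Lean on these libraries where they do the work, as an engineer would, in place of code of your own. Each camera call takes 0.05 s, during which the arm holds its last target.

## Working session

There is one attempt and no reset: what is moved stays moved. The work goes in short steps, Python scripts to look and compute and a tool call to move; the robot and the scene stay as the last step left them, time stands still between calls to the robot, and variables do not carry over. Pictures are saved under pics/ and viewed, and the job is handed in when it is done.

Besides the shell and the picture viewer there is one more tool, called after "Call:" by a JSON object that holds its "method" and its "body". apply_moves: Moves the arm, as the interface text tells. Shift numbers are shares of 0.05 m and turn numbers shares of 0.12 rad, none past 1 either way. Its arguments: {"type":"object","properties":{"plan":{"type":"string"}},"required":["plan"]}

```bash
ls; mkdir -p pics
cat > h.py <<'E'
from bench import ctrl
import numpy as np, cv2
from scipy.spatial.transform import Rotation as R
def cal(n):
    c=ctrl.get_calibration(n); return np.array(c["intrinsics"]),np.array(c["R"]),np.array(c["t"])
def proj(n,X):
    K,Rm,t=cal(n); p=K@(Rm@np.array(X)+t); return p[:2]/p[2]
def onz(n,uv,z):
    K,Rm,t=cal(n); d=Rm.T@np.linalg.inv(K)@np.array([uv[0],uv[1],1.]); c=-Rm.T@t
    return c+d*(z-c[2])/d[2]
def snap(n,f,crop=None,s=1):
    im=ctrl.camera(n)[:,:,::-1]
    cv2.imwrite(f'pics/{f}_raw.png',im)
    if crop: im=im[crop[1]:crop[3],crop[0]:crop[2]]
    im=cv2.resize(im,None,fx=s,fy=s,interpolation=cv2.INTER_CUBIC); cv2.imwrite(f'pics/{f}.png',im)
E
python3 - <<'E'
from h import *
snap('scene','s0',s=1.5); snap('top','t0',s=1.5)
for c in ('scene','top'):
  for n in ('short','medium','long','stand','head','knob','rack','tip','paddle','tumbler','tin'):
    print(c,n,[(np.round(d['point'],3).tolist(),round(d['score'],2),proj(c,d['point']).astype(int).tolist()) for d in ctrl.recognise(c,n)])
o=ctrl.get_obs(); print(o)
E
```

```text
pics
scene short [([0.6, -0.126, 0.076], 0.89, [253, 191]), ([0.817, -0.223, 0.031], 0.69, [187, 203]), ([0.537, -0.412, 0.019], 0.44, [234, 153])]
scene medium []
scene long []
scene stand [([0.552, 0.312, 0.024], 0.97, [335, 288])]
scene head [([0.551, 0.331, 0.245], 0.85, [352, 247])]
scene knob [([0.55, 0.334, 0.247], 0.92, [353, 247])]
scene rack [([0.526, -0.203, 0.031], 0.7, [261, 181])]
scene tip []
scene paddle [([0.536, -0.415, 0.017], 0.94, [234, 153])]
scene tumbler [([0.693, 0.061, 0.059], 0.86, [255, 240])]
scene tin [([0.721, -0.026, 0.094], 0.97, [235, 218])]
top short [([0.806, -0.236, 0.034], 0.93, [321, 137]), ([0.595, -0.158, 0.08], 0.91, [299, 205])]
top medium []
top long []
top stand [([0.54, 0.274, 0.013], 0.72, [157, 224])]
top head [([0.55, 0.316, 0.244], 0.61, [113, 224])]
top knob [([0.549, 0.315, 0.249], 0.56, [112, 224])]
top rack [([0.521, -0.19, 0.023], 0.71, [307, 229])]
top tip []
top paddle [([0.528, -0.423, 0.017], 0.87, [382, 226])]
top tumbler [([0.697, 0.055, 0.029], 0.78, [227, 173])]
top tin [([0.704, -0.049, 0.111], 0.78, [262, 167])]
{'time_s': 1.2, 'q': array([-1.52328905e+00,  1.80797267e-01,  1.60699365e+00,  2.16707631e-05,
        1.35379458e+00, -2.06302021e-01]), 'dq': array([1.21651434e-03, 3.50168875e-04, 1.32380017e-04, 9.32965523e-06,
       2.10847706e-05, 3.64147904e-04]), 'joint_efforts': array([ 5.16107011e-04, -4.44849122e+01, -3.51685023e+01, -3.24492257e-04,
        6.21775634e-04, -2.60811942e-05]), 'eef_pos': array([ 0.14440175, -0.55659372,  0.24229307]), 'eef_rot': array([ 0.55926327, -0.55925741,  0.43269103, -0.43270569]), 'wrist_force': array([ 0.49200602, -0.18657102,  0.40288199]), 'torque': array([ 0.04858738,  0.00450893, -0.00377399]), 'opening': 0.9971618708279522}
```

View pics/s0.png

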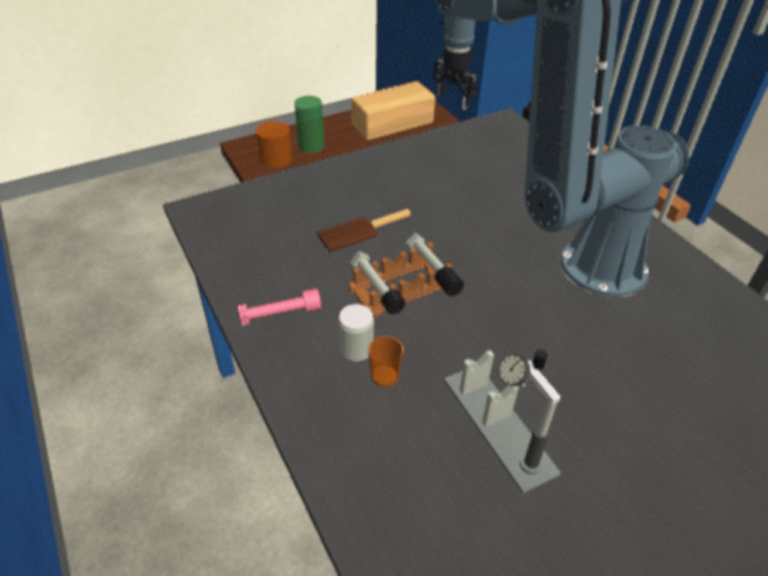

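View pics/t0.png

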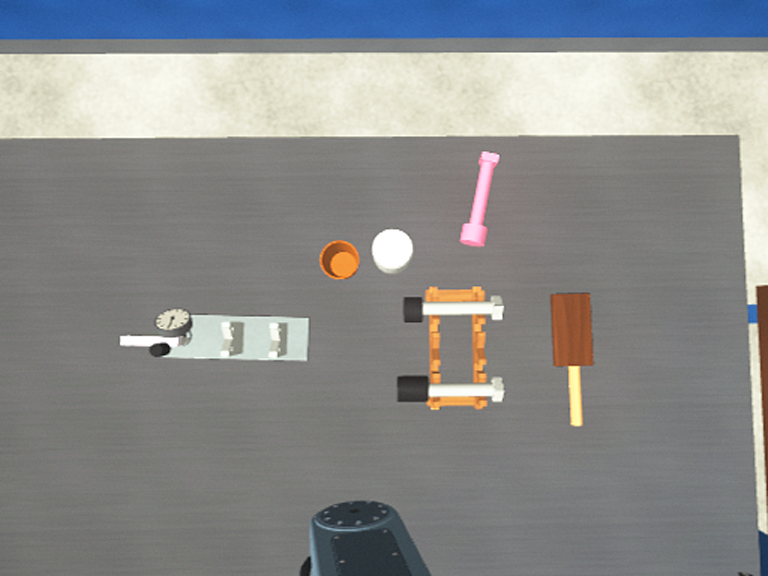

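View pics/a.png

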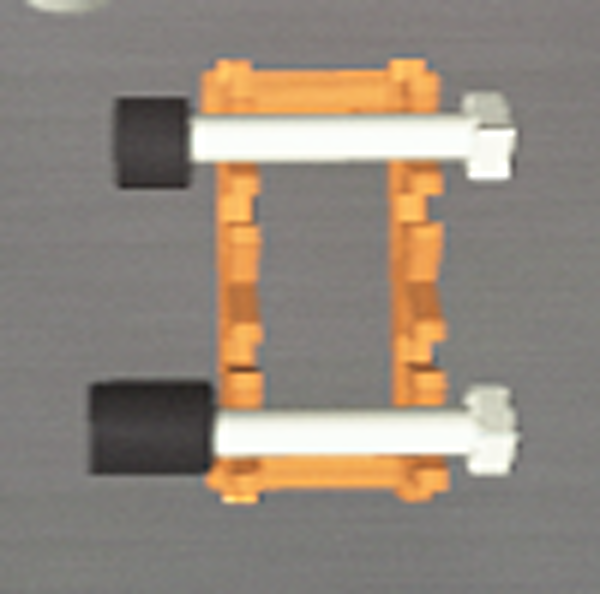

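View pics/b.png

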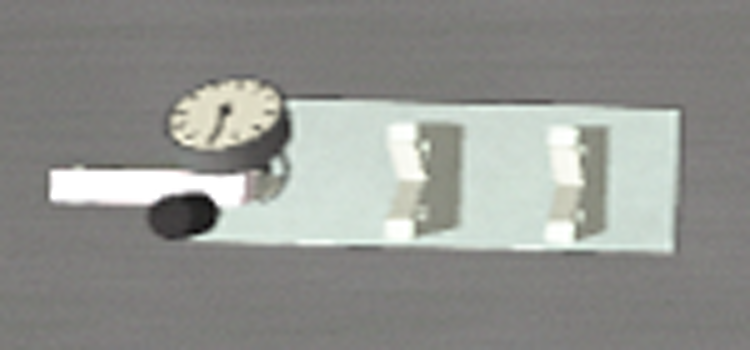

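View pics/c.png

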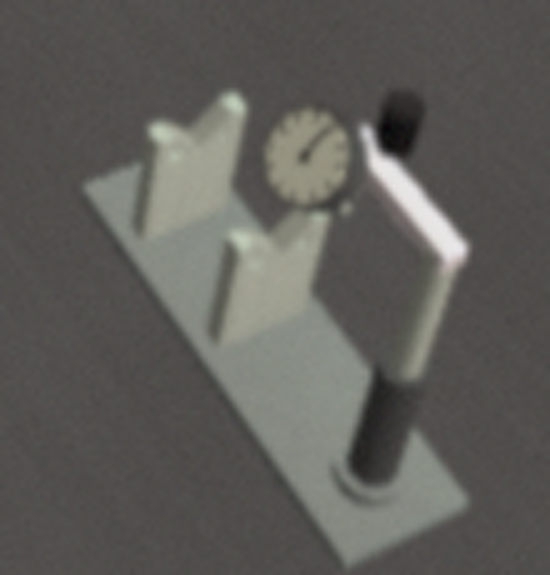

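Run:
```python
from h import *
im=cv2.imread('pics/t0_raw.png').astype(int)
g=im.min(2)
def cl(rows,cols):
    P=[]
    for u in cols:
        c=g[rows[0]:rows[1],u].astype(float)
        # subpixel edges at half level
        w=np.clip((c-110)/(220-110),0,1)
        a=np.sum(w*np.arange(rows[0],rows[1]))/w.sum()
        P.append((u,a,w.sum()))
    return np.array(P)
for nm,rows,cols in (('short',(196,214),range(286,326,4)),('long',(250,268),range(290,326,4))):
    P=cl(rows,cols); print(nm,P.round(1)[:, 1:].T.tolist())
    W=np.array([onz('top',(u+0.0,v),0.065) for u,v,_ in P])
    f=np.polyfit(W[:,1],W[:,0],1); print('dx/dy',f[0],'at y=-.2 x',np.polyval(f,-.2))
for nm,row in (('short',205),('long',259)):
    for r in (row-1,row,row+1): print(nm,r,g[r,260:345].tolist())
```

```text
short [[205.4, 205.3, 205.7, 205.6, 205.6, 205.5, 205.4, 205.1, 205.0, 205.0], [8.0, 7.9, 8.5, 8.5, 8.5, 8.5, 8.3, 7.8, 7.7, 7.7]]
dx/dy -0.0056308204964197915 at y=-.2 x 0.5949652357160261
long [[260.1, 259.6, 259.4, 259.4, 259.4, 259.4, 259.2, 259.7, 259.7], [7.6, 8.0, 8.0, 8.1, 8.1, 8.2, 8.1, 7.4, 7.6]]
dx/dy 0.003820244348935131 at y=-.2 x 0.43547957114796537
short 204 [124, 125, 128, 125, 125, 126, 124, 128, 109, 75, 65, 64, 65, 62, 65, 63, 65, 61, 63, 62, 55, 106, 225, 249, 245, 246, 246, 246, 246, 246, 245, 245, 246, 246, 246, 246, 247, 247, 247, 247, 246, 247, 247, 247, 247, 248, 247, 247, 248, 247, 248, 249, 248, 248, 248, 247, 248, 247, 247, 248, 248, 249, 248, 248, 248, 248, 248, 249, 235, 221, 245, 246, 246, 245, 255, 236, 118, 123, 124, 124, 122, 123, 121, 120, 125]
short 205 [127, 128, 129, 127, 124, 125, 128, 130, 109, 77, 66, 71, 68, 68, 68, 67, 70, 68, 65, 66, 62, 115, 237, 254, 251, 250, 250, 250, 250, 250, 250, 251, 250, 250, 250, 251, 250, 251, 250, 251, 251, 251, 250, 251, 250, 251, 251, 250, 251, 251, 251, 250, 251, 250, 250, 250, 250, 250, 250, 251, 250, 250, 2
[... 1081 characters left out ...]
 243, 243, 243, 242, 242, 242, 243, 244, 243, 243, 244, 244, 244, 245, 244, 244, 244, 244, 245, 245, 245, 244, 245, 245, 245, 245, 244, 245, 245, 245, 245, 245, 245, 245, 245, 246, 246, 245, 246, 246, 242, 228, 207, 194, 191, 193, 196, 158, 107, 123, 125, 125, 126, 127, 125, 124, 123]
long 260 [125, 128, 122, 126, 112, 80, 63, 64, 67, 68, 71, 69, 70, 70, 69, 67, 66, 66, 68, 65, 66, 67, 64, 64, 56, 125, 238, 253, 250, 249, 249, 249, 249, 249, 249, 249, 249, 249, 249, 249, 249, 249, 249, 249, 249, 249, 249, 249, 249, 249, 249, 249, 249, 249, 249, 249, 249, 249, 249, 249, 249, 249, 249, 249, 249, 249, 249, 250, 248, 239, 225, 220, 218, 217, 219, 204, 152, 124, 126, 125, 125, 125, 124, 124, 123]
```

Run:
```python
from h import *
for nm,v,l,d,r,xs in (('short',205,268.3,281.4,335.3,(-108,-72,84)),('long',259,264.5,285.4,335.4,(-120,-60,84))):
    for u,z,x in ((l,.075,xs[0]),(d,.09,xs[1]),(r,.08,xs[2])):
        print(nm,onz('top',(u,v),z)[1]+x/1000)
# stand: zoom offsets top (70,190)/5
P=[(290,98,.012),(682,108,.012),(674,254,.012),(186,240,.012)]
for u,v,z in P: print('base',onz('top',(70+u/5,190+v/5),z).round(4))
for u,v in ((402,124),(562,126),(400,240),(560,242)): print('vee lip',onz('top',(70+u/5,190+v/5),.113).round(4))
for cam,off,pts in (('scene',(280,215),((82,187),(465,500),(345,568),)),):
  for u,v in pts: print('sc',onz(cam,(off[0]+u/5,off[1]+v/5),.012).round(4))
```

```text
short -0.1748919734542423
short -0.17638766369561976
short -0.17887200092020594
long -0.17414006349317857
long -0.1738402024857303
long -0.1756647680914461
base [0.588  0.3663 0.012 ]
base [0.5794 0.1237 0.012 ]
base [0.4894 0.1287 0.012 ]
base [0.5012 0.429  0.012 ]
vee lip [0.5714 0.2663 0.113 ]
vee lip [0.5694 0.1764 0.113 ]
vee lip [0.5065 0.2668 0.113 ]
vee lip [0.5045 0.1773 0.113 ]
sc [0.5784 0.1323 0.012 ]
sc [0.5014 0.4302 0.012 ]
sc [0.5903 0.432  0.012 ]
```

Run:
```python
from h import *
def tri(obs):
    A=[];b=[]
    for n,uv in obs:
        K,Rm,t=cal(n); d=Rm.T@np.linalg.inv(K)@np.array([*uv,1.]); d/=np.linalg.norm(d); c=-Rm.T@t
        M=np.eye(3)-np.outer(d,d); A.append(M); b.append(M@c)
    A=np.vstack(A);b=np.hstack(b); x=np.linalg.lstsq(A,b,rcond=None)[0]; return x,np.linalg.norm(A@x-b)
# knob middle: top view blob center, scene blob center
print('knob',tri([('top',(70+184/5,190+216/5)),('scene',(280+401/5,215+125/5))]))
print('dial',tri([('top',(70+226/5,190+112/5)),('scene',(280+307/5,215+157/5))]))
for z in(.25,.26,.27,.28): print(z,onz('top',(70+177/5,190+217/5),z),onz('scene',(280+404/5,215+100/5),z))
```

```text
knob (array([0.5272826 , 0.3264756 , 0.25922409]), np.float64(0.002478723317508434))
dial (array([0.57666089, 0.3128404 , 0.24555683]), np.float64(0.0028115781705525277))
0.25 [0.52780784 0.332654   0.25      ] [0.50682008 0.30878022 0.25      ]
0.26 [0.52833256 0.32836504 0.26      ] [0.51376172 0.31455132 0.26      ]
0.27 [0.52885729 0.32407608 0.27      ] [0.52070336 0.32032241 0.27      ]
0.28 [0.52938201 0.31978712 0.28      ] [0.527645   0.32609351 0.28      ]
```

```bash
cat >> h.py <<'E'
def pose():
    o=ctrl.get_obs(); return o, np.array(o['eef_pos']), R.from_quat(np.array(o['eef_rot'])[[1,2,3,0]])
SX=np.array([-0.037,-1,0]); SX/=np.linalg.norm(SX); SZ=np.array([0,0,1.]); SY=np.cross(SZ,SX)
def tgtR(xdir,tilt=0,axis=None):
    y=np.array([0,0,-1.]); x=np.array(xdir,float); x/=np.linalg.norm(x)
    Rm=R.from_matrix(np.c_[x,y,np.cross(x,y)])
    if tilt: Rm=R.from_rotvec(np.array(axis)*tilt)*Rm
    return Rm
def plan(p,Rt,o=None):
    o,p0,R0=pose()
    rv=(R0.inv()*Rt).as_rotvec()
    print('t',round(o['time_s'],2),'pos',p0.round(4),'open',round(o['opening'],3),'F',np.round(o['wrist_force'],1),'q',np.round(o['q'],2))
    print(' rot units (tool)',(rv/.12).round(2),' shift in old tool axes',(R0.inv().apply(np.array(p)-p0)/.05).round(2),' shift in new axes',(Rt.inv().apply(np.array(p)-p0)/.05).round(2))
E
python3 - <<'E'
from h import *
print(pose()[2].as_matrix().round(3))
for s in(1,-1):
  plan([.528,.322,.36],tgtR(s*SX)); plan([.528,.322,.36],tgtR(s*SY))
im=cv2.imread('pics/s0_raw.png')
cv2.imwrite('pics/d.png',cv2.resize(im[145:220,215:325],None,fx=7,fy=7,interpolation=cv2.INTER_CUBIC))
E
```

```text
[[ 0.251  0.     0.968]
 [-0.968 -0.     0.251]
 [ 0.    -1.     0.   ]]
t 1.2 pos [ 0.1444 -0.5566  0.2423] open 0.997 F [ 0.5 -0.2  0.4] q [-1.52  0.18  1.61  0.    1.35 -0.21]
 rot units (tool) [-0.    2.42  0.  ]  shift in old tool axes [-15.08  -2.35  11.84]  shift in new axes [-17.84  -2.35   7.02]
t 1.2 pos [ 0.1444 -0.5566  0.2423] open 0.997 F [ 0.5 -0.2  0.4] q [-1.52  0.18  1.61  0.    1.35 -0.21]
 rot units (tool) [ -0.   -10.67   0.  ]  shift in old tool axes [-15.08  -2.35  11.84]  shift in new axes [ 7.02 -2.35 17.84]
t 1.2 pos [ 0.1444 -0.5566  0.2423] open 0.997 F [ 0.5 -0.2  0.4] q [-1.52  0.18  1.61  0.    1.35 -0.21]
 rot units (tool) [  0.   -23.76   0.  ]  shift in old tool axes [-15.08  -2.35  11.84]  shift in new axes [17.84 -2.35 -7.02]
t 1.2 pos [ 0.1444 -0.5566  0.2423] open 0.997 F [ 0.5 -0.2  0.4] q [-1.52  0.18  1.61  0.    1.35 -0.21]
 rot units (tool) [-0.   15.51 -0.  ]  shift in old tool axes [-15.08  -2.35  11.84]  shift in new axes [ -7.02  -2.35 -17.84]
```

View pics/d.png

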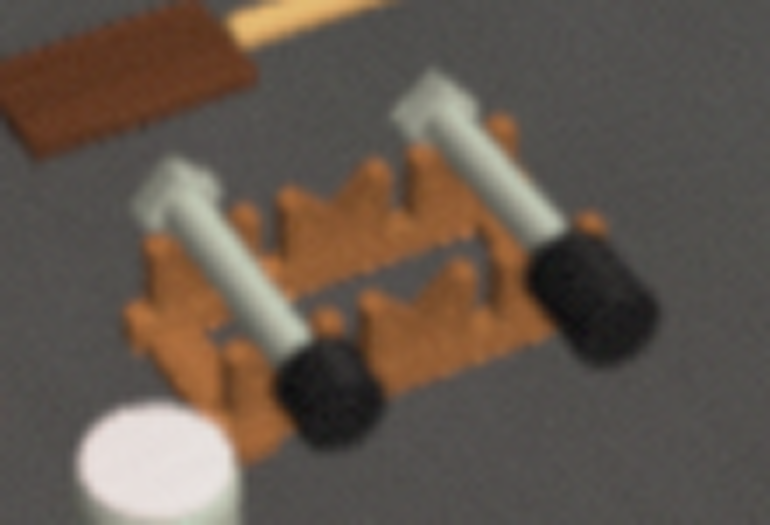

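Call:
{"method": "apply_moves", "body": {"plan": "0 -0.5 0 0 0.484 0 1;0 -0.5 0 0 0.484 0 1;0 -0.5 0 0 0.484 0 1;0 -0.5 0 0 0.484 0 0.7;0 -0.5 0 0 0.484 0 0.7"}}

```text
time_s: 1.7
eef_pos: [0.1444, -0.5565, 0.3683]
eef_rot: [-0.49, 0.49, -0.51, 0.51]
wrist_force: [-0.2, -0.8, -0.1]
opening: 0.705
```

Call:
{"method": "apply_moves", "body": {"plan": "-0.9 0 0.354 0 0 0 0.7;-0.9 0 0.354 0 0 0 0.7;-0.9 0 0.354 0 0 0 0.7;-0.9 0 0.354 0 0 0 0.7;-0.9 0 0.354 0 0 0 0.7"}}

```text
time_s: 2.2
eef_pos: [0.2414, -0.3332, 0.3673]
eef_rot: [-0.491, 0.491, -0.509, 0.509]
wrist_force: [0.9, -0.0, 0.3]
opening: 0.698
```

Call:
{"method": "apply_moves", "body": {"plan": "-0.9 0 0.354 0 0 0 0.7;-0.9 0 0.354 0 0 0 0.7;-0.9 0 0.354 0 0 0 0.7;-0.9 0 0.354 0 0 0 0.7;-0.9 0 0.354 0 0 0 0.7"}}

```text
time_s: 2.7
eef_pos: [0.338, -0.1116, 0.3677]
eef_rot: [-0.491, 0.49, -0.509, 0.51]
wrist_force: [1.3, -1.1, -0.2]
opening: 0.7
```

Call:
{"method": "apply_moves", "body": {"plan": "-0.9 0 0.354 0 0 0 0.7;-0.9 0 0.354 0 0 0 0.7;-0.9 0 0.354 0 0 0 0.7;-0.9 0 0.354 0 0 0 0.7;-0.9 0 0.354 0 0 0 0.7"}}

```text
time_s: 3.2
eef_pos: [0.4348, 0.1105, 0.3676]
eef_rot: [-0.491, 0.491, -0.509, 0.509]
wrist_force: [1.4, -1.0, 0.8]
opening: 0.697
```

Run:
```python
from h import *
plan([.528,.322,.36],tgtR(SX))
```

```text
t 3.2 pos [0.4348 0.1105 0.3676] open 0.697 F [ 1.4 -1.   0.8] q [-0.02 -0.19  1.73 -0.    1.6   1.59]
 rot units (tool) [-0.01  0.01  0.  ]  shift in old tool axes [-4.29  0.15  1.71]  shift in new axes [-4.3   0.15  1.71]
```

Call:
{"method": "apply_moves", "body": {"plan": "-0.86 0 0.342 0 0 0 0.6;-0.86 0 0.342 0 0 0 0.6;-0.86 0 0.342 0 0 0 0.6;-0.86 0 0.342 0 0 0 0.6;-0.86 0.03 0.342 0 0 0 0.6"}}

```text
time_s: 3.7
eef_pos: [0.5282, 0.3221, 0.3659]
eef_rot: [-0.491, 0.491, -0.509, 0.509]
wrist_force: [1.2, -1.1, 0.8]
opening: 0.606
```

Run:
```python
from h import *
plan([.528,.322,.36],tgtR(SX))
snap('scene','s1',(300,170,400,330),4);snap('top','t1',(60,150,210,270),5)
```

```text
t 3.7 pos [0.5282 0.3221 0.3659] open 0.606 F [ 1.2 -1.1  0.8] q [ 0.36  0.21  1.33 -0.    1.6   1.96]
 rot units (tool) [-0.01  0.01 -0.  ]  shift in old tool axes [ 0.    0.12 -0.  ]  shift in new axes [ 0.    0.12 -0.  ]
```

View pics/s1.png

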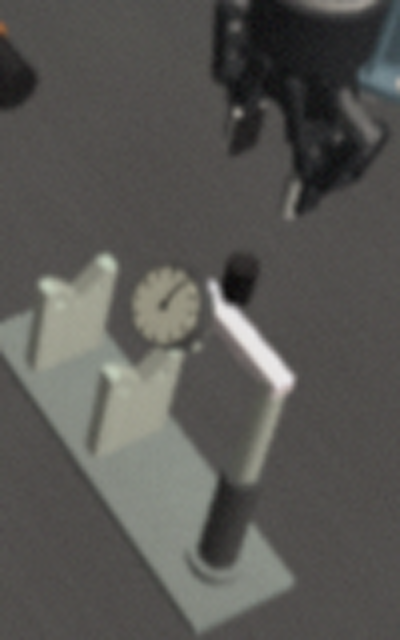

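View pics/t1.png

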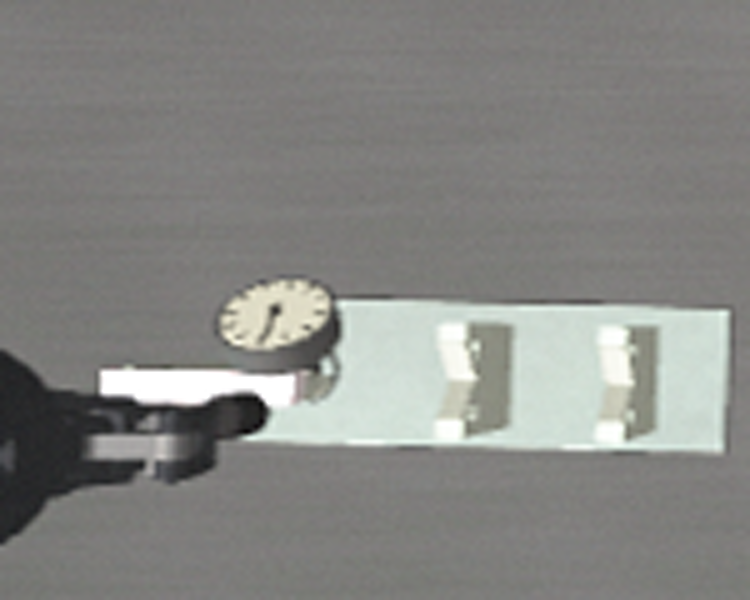

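Call:
{"method": "apply_moves", "body": {"plan": "0 0.5 0 0 0 0 0.6;0 0.5 0 0 0 0 0.6;0 0.4 0 0 0 0 0.6;0 0.35 0 0 0 0 0.6;0 0.25 0 0 0 0 0.6"}}

```text
time_s: 4.3
eef_pos: [0.5272, 0.3193, 0.2645]
eef_rot: [0.49, -0.491, 0.509, -0.509]
wrist_force: [0.1, -0.4, -0.7]
opening: 0.598
```

Call:
{"method": "apply_moves", "body": {"plan": "0 0 0 0 0 0 0.45;0 0 0 0 0 0 0.35;0 0 0 0 0 0 0.32;0 0 0 0 0 0 0.3;0 0 0 0 0 0 0.3"}}

```text
time_s: 4.8
eef_pos: [0.5279, 0.3221, 0.2669]
eef_rot: [0.493, -0.49, 0.509, -0.508]
wrist_force: [1.3, 8.3, -4.5]
opening: 0.3
```

Run:
```python
from h import *
plan([.528,.322,.265],tgtR(SX))
snap('scene','s2',(300,150,420,270),5);snap('top','t2',(60,150,210,270),5)
```

```text
t 4.8 pos [0.5279 0.3221 0.2669] open 0.3 F [ 1.3  8.3 -4.5] q [0.35 0.25 1.47 0.   1.42 1.96]
 rot units (tool) [-0.01  0.01 -0.04]  shift in old tool axes [0.   0.04 0.  ]  shift in new axes [0.   0.04 0.  ]
```

View pics/s2.png

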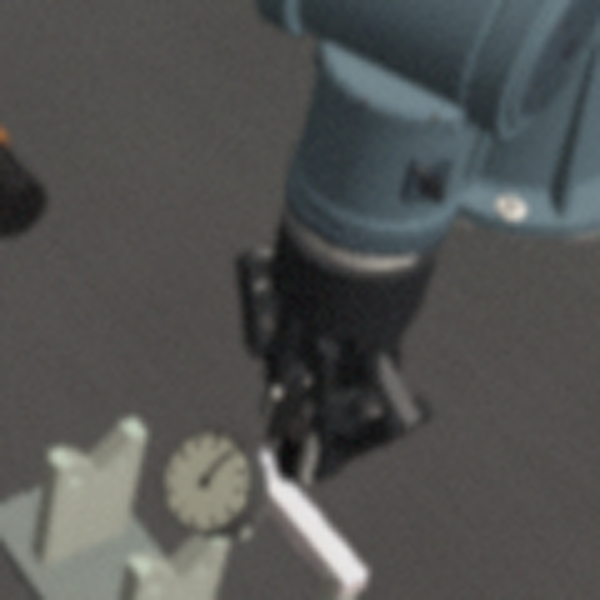

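View pics/t2.png

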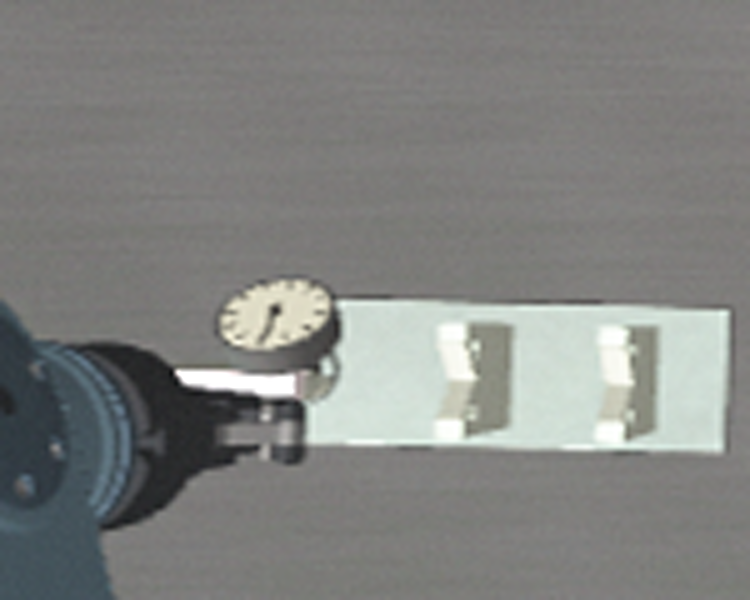

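Call:
{"method": "apply_moves", "body": {"plan": "-0.03 0 0 0 0 0 0.3;-0.03 0 0 0 0 0 0.3;0 0 0 0 0 0 0.3;0 0 0 0 0 0 0.29;0 0 0 0 0 0 0.29"}}

```text
time_s: 5.4
eef_pos: [0.528, 0.3228, 0.2661]
eef_rot: [-0.491, 0.491, -0.509, 0.509]
wrist_force: [0.3, -0.2, -0.0]
opening: 0.292
```

Call:
{"method": "apply_moves", "body": {"plan": "0 0 0 0 0 0 0.28;0 0 0 0 0 0 0.28;0 0 0 0 0 0 0.27;0 0 0 0 0 0 0.27;0 0 0 0 0 0 0.27"}}

```text
time_s: 5.9
eef_pos: [0.528, 0.3235, 0.2661]
eef_rot: [0.491, -0.49, 0.509, -0.509]
wrist_force: [1.0, 5.3, 1.6]
opening: 0.271
```

Call:
{"method": "apply_moves", "body": {"plan": "0 0 0 0 0 0 0.26;0 0 0 0 0 0 0.26;0 0 0 0 0 0 0.25;0 0 0 0 0 0 0.25;0 0 0 0 0 0 0.25"}}

```text
time_s: 6.4
eef_pos: [0.5281, 0.3241, 0.2662]
eef_rot: [0.492, -0.49, 0.509, -0.509]
wrist_force: [0.8, 7.0, 1.7]
opening: 0.255
```

Call:
{"method": "apply_moves", "body": {"plan": "-0.01 -0.05 0 0 0 0 0.25;0 -0.05 0 0 0 0 0.25;0 0 0 0 0 0 0.25;0 0 0 0 0 0 0.25;0 0 0 0 0 0 0.25"}}

```text
time_s: 6.9
eef_pos: [0.528, 0.324, 0.2689]
eef_rot: [0.491, -0.491, 0.509, -0.509]
wrist_force: [5.8, 7.7, -8.4]
opening: 0.253
```

Call:
{"method": "apply_moves", "body": {"plan": "0 0.1 0 0 0 0 0.24;0 0 0 0 0 0 0.24;0 0 0 0 0 0 0.23;0 0 0 0 0 0 0.23;0 0 0 0 0 0 0.23"}}

```text
time_s: 7.4
eef_pos: [0.528, 0.3241, 0.2652]
eef_rot: [0.491, -0.49, 0.509, -0.509]
wrist_force: [2.8, 6.5, -3.0]
opening: 0.24
```

Call:
{"method": "apply_moves", "body": {"plan": "0 -0.05 0 0 0 0 0.23;0 -0.05 0 0 0 0 0.23;0 0 0 0 0 0 0.23;0 0 0 0 0 0 0.23;0 0 0 0 0 0 0.23"}}

```text
time_s: 7.9
eef_pos: [0.528, 0.3241, 0.2688]
eef_rot: [0.491, -0.491, 0.509, -0.509]
wrist_force: [5.3, 7.6, -7.8]
opening: 0.24
```

Call:
{"method": "apply_moves", "body": {"plan": "-0.04 0.1 0 0 0 0 0.23;0 0 0 0 0 0 0.23;0 0 0 0 0 0 0.23;0 0 0 0 0 0 0.23;0 0 0 0 0 0 0.23"}}

```text
time_s: 8.4
eef_pos: [0.528, 0.3242, 0.2647]
eef_rot: [-0.49, 0.491, -0.509, 0.51]
wrist_force: [3.3, -4.1, -5.7]
opening: 0.241
```

Call:
{"method": "apply_moves", "body": {"plan": "0 0 0 0 0 0 0.22;0 0 0 0 0 0 0.22;0 0 0 0 0 0 0.21;0 0 0 0 0 0 0.21;0 0 0 0 0 0 0.21"}}

```text
time_s: 8.9
eef_pos: [0.528, 0.3242, 0.2648]
eef_rot: [-0.49, 0.491, -0.509, 0.51]
wrist_force: [3.2, -3.7, -4.3]
opening: 0.235
```

Call:
{"method": "apply_moves", "body": {"plan": "0 0 0 0 0 0 0.20;0 0 0 0 0 0 0.2;0 0 0 0 0 0 0.19;0 0 0 0 0 0 0.19;0 0 0 0 0 0 0.19"}}

```text
time_s: 9.4
eef_pos: [0.528, 0.3242, 0.2648]
eef_rot: [-0.49, 0.491, -0.509, 0.51]
wrist_force: [4.2, -3.2, -4.4]
opening: 0.235
```

Call:
{"method": "apply_moves", "body": {"plan": "0 0 0 0 0 0 0.35;0 0 0 0 0 0 0.5;0 0 0 0 0 0 0.6;0 -0.5 0 0 0 0 0.6;0 -0.8 0 0 0 0 0.6"}}

```text
time_s: 9.9
eef_pos: [0.5263, 0.3252, 0.3285]
eef_rot: [0.489, -0.493, 0.51, -0.508]
wrist_force: [0.2, 0.5, 0.4]
opening: 0.6
```

Call:
{"method": "apply_moves", "body": {"plan": "0 -0.4 0 0 -0.93 0 0.6;0 -0.4 0 0 -0.94 0 0.6;0 0 0 0 -0.93 0 0.6;0 0 0 0 -0.94 0 0.6;0 0 0 0 -0.93 0 0.6"}}

```text
time_s: 10.4
eef_pos: [0.5278, 0.3259, 0.3715]
eef_rot: [0.614, -0.613, 0.352, -0.352]
wrist_force: [-0.1, -0.2, 0.4]
opening: 0.603
```

Call:
{"method": "apply_moves", "body": {"plan": "0 0 0 0 -0.94 0 0.6;0 0 0 0 -0.93 0 0.6;0 0 0 0 -0.94 0 0.6;0 0 0 0 -0.93 0 0.6;0 0 0 0 -0.94 0 0.6"}}

```text
time_s: 10.9
eef_pos: [0.5277, 0.3258, 0.3712]
eef_rot: [0.687, -0.687, 0.168, -0.168]
wrist_force: [-0.4, -0.0, 0.6]
opening: 0.599
```

Call:
{"method": "apply_moves", "body": {"plan": "0 0 0 0 -0.93 0 0.6;0 0 0 0 -0.94 0 0.6;0 0 0 0 -0.93 0 0.6;0 0 0 0 -0.94 0 0.6;0 0 0 0 0 0 0.6"}}

```text
time_s: 11.4
eef_pos: [0.5277, 0.3258, 0.3712]
eef_rot: [0.707, -0.707, 0.012, -0.013]
wrist_force: [-0.0, 0.5, -0.0]
opening: 0.6
```

Run:
```python
from h import *
print(SY); plan([.595,-.1765,.25],tgtR([1,0,0]))
```

```text
[ 0.9993162 -0.0369747  0.       ]
t 11.4 pos [0.5277 0.3258 0.3712] open 0.6 F [-0.   0.5 -0. ] q [0.36 0.21 1.32 0.   1.61 0.4 ]
 rot units (tool) [-0.   -0.29  0.  ]  shift in old tool axes [ 1.7   2.42 -9.99]  shift in new axes [  1.35   2.42 -10.05]
```

Call:
{"method": "apply_moves", "body": {"plan": "0 0 0 0 -0.29 0 0.6;0.13 0 -0.96 0 0 0 0.6;0.13 0 -0.96 0 0 0 0.6;0.13 0 -0.96 0 0 0 0.6;0.13 0 -0.96 0 0 0 0.6"}}

```text
time_s: 11.9
eef_pos: [0.5534, 0.1321, 0.3712]
eef_rot: [0.707, -0.707, 0.001, -0.002]
wrist_force: [0.7, -0.6, -0.3]
opening: 0.602
```

Call:
{"method": "apply_moves", "body": {"plan": "0.13 0 -0.96 0 0 0 0.6;0.14 0.1 -0.96 0 0 0 0.6;0.14 0.2 -0.96 0 0 0 0.6;0.14 0.3 -0.93 0 0 0 0.6;0.14 0.3 -0.9 0 0 0 0.6"}}

```text
time_s: 12.4
eef_pos: [0.5878, -0.1041, 0.3261]
eef_rot: [-0.707, 0.707, -0.001, 0.002]
wrist_force: [0.9, 1.0, -0.3]
opening: 0.601
```

Call:
{"method": "apply_moves", "body": {"plan": "0.14 0.4 -0.8 0 0 0 0.6;0.13 0.5 -0.68 0 0 0 0.6;0 0.6 0 0 0 0 0.6;0 0 0 0 0 0 0.6;0 0 0 0 0 0 0.6"}}

```text
time_s: 12.9
eef_pos: [0.6009, -0.1756, 0.251]
eef_rot: [0.707, -0.707, 0.001, -0.001]
wrist_force: [0.3, 0.4, 0.6]
opening: 0.599
```

Run:
```python
from h import *
plan([.595,-.1765,.059],tgtR([1,0,0]))
snap('top','t3',(250,150,370,270),5);snap('scene','s3',(190,110,310,230),5)
```

```text
t 12.9 pos [ 0.6009 -0.1756  0.251 ] open 0.599 F [0.3 0.4 0.6] q [-0.47  0.29  1.46  0.    1.39 -0.47]
 rot units (tool) [-0.01 -0.03 -0.01]  shift in old tool axes [-0.11  3.84 -0.02]  shift in new axes [-0.12  3.84 -0.02]
```

View pics/s3.png

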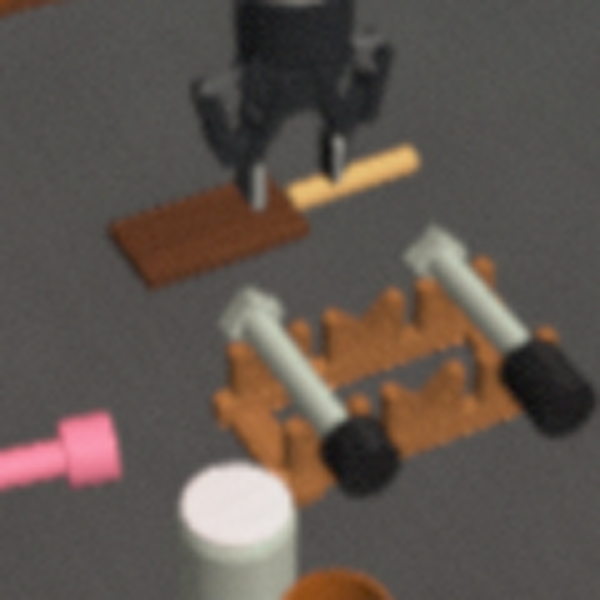

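Call:
{"method": "apply_moves", "body": {"plan": "-0.12 0.8 -0.02 0 0 0 0.6;0 0.8 0 0 0 0 0.6;0 0.8 0 0 0 0 0.6;0 0.7 0 0 0 0 0.6;0 0.4 0 0 0 0 0.6"}}

```text
time_s: 13.5
eef_pos: [0.595, -0.176, 0.0749]
eef_rot: [0.707, -0.707, 0.0, -0.0]
wrist_force: [-0.7, 0.3, -0.2]
opening: 0.601
```

Call:
{"method": "apply_moves", "body": {"plan": "0 0.36 0 0 0 0 0.5;0 0 0 0 0 0 0.42;0 0 0 0 0 0 0.38;0 0 0 0 0 0 0.36;0 0 0 0 0 0 0.35"}}

```text
time_s: 14.0
eef_pos: [0.5963, -0.1776, 0.0598]
eef_rot: [-0.707, 0.708, 0.0, 0.002]
wrist_force: [-0.0, -0.3, -0.7]
opening: 0.349
```

Run:
```python
from h import *
plan([.595,-.1765,.059],tgtR([1,0,0]))
snap('top','t4',(250,150,370,270),5);snap('scene','s4',(190,110,310,230),5)
```

```text
t 14.0 pos [ 0.5963 -0.1776  0.0598] open 0.349 F [-0.  -0.3 -0.7] q [-0.48  0.49  1.6  -0.    1.04 -0.48]
 rot units (tool) [ 0.01 -0.01  0.02]  shift in old tool axes [-0.03  0.02  0.02]  shift in new axes [-0.03  0.02  0.02]
```

View pics/s4.png

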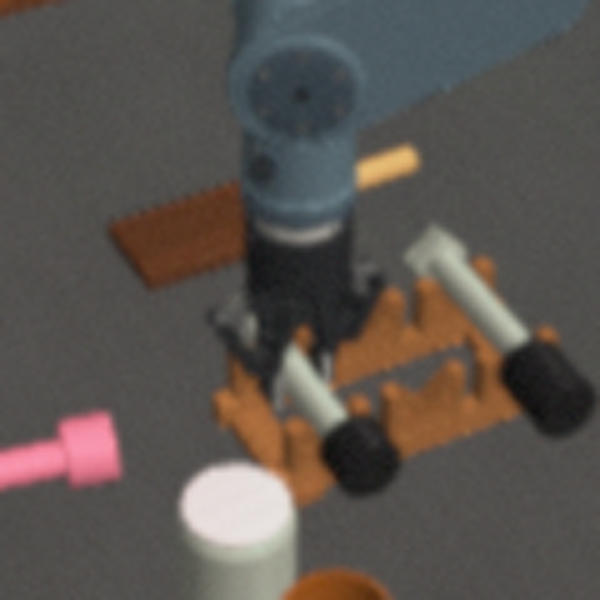

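View pics/t4.png

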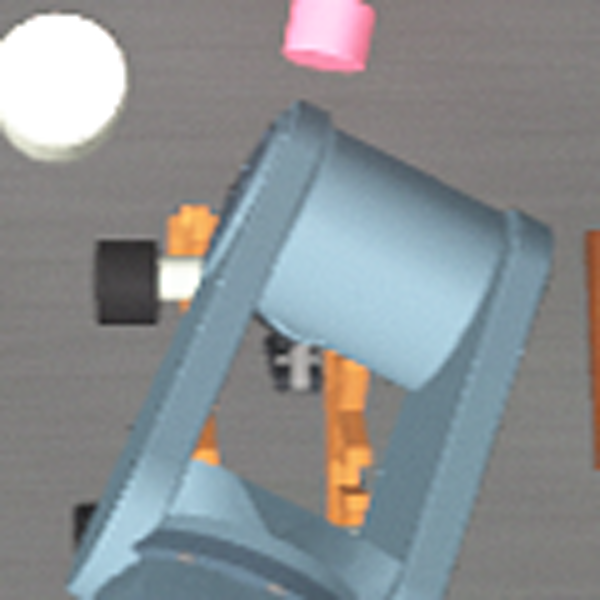

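Straddling the short roller's shank correctly. Close gently in steps.

Call:
{"method": "apply_moves", "body": {"plan": "0 0 0 0 0 0 0.33;0 0 0 0 0 0 0.32;0 0 0 0 0 0 0.315;0 0 0 0 0 0 0.31;0 0 0 0 0 0 0.31"}}

```text
time_s: 14.6
eef_pos: [0.595, -0.1772, 0.0577]
eef_rot: [0.707, -0.707, 0.001, -0.001]
wrist_force: [-0.3, -0.0, -0.5]
opening: 0.312
```

Call:
{"method": "apply_moves", "body": {"plan": "0 0 0 0 0 0 0.305;0 0 0 0 0 0 0.30;0 0 0 0 0 0 0.3;0 0 0 0 0 0 0.297;0 0 0 0 0 0 0.297"}}

```text
time_s: 15.1
eef_pos: [0.595, -0.1771, 0.0578]
eef_rot: [0.707, -0.707, 0.001, -0.001]
wrist_force: [-0.5, -0.3, 1.6]
opening: 0.3
```

Call:
{"method": "apply_moves", "body": {"plan": "0 -0.1 0 0 0 0 0.297;0 -0.1 0 0 0 0 0.297;0 0 0 0 0 0 0.297;0 0 0 0 0 0 0.297;0 0 0 0 0 0 0.297"}}

```text
time_s: 15.6
eef_pos: [0.5948, -0.177, 0.0676]
eef_rot: [0.707, -0.707, 0.001, -0.001]
wrist_force: [-0.4, 0.4, -3.8]
opening: 0.303
```

Run:
```python
from h import *
plan([.595,-.1765,.059],tgtR([1,0,0]))
snap('scene','s5',(190,110,310,230),5)
```

```text
t 15.6 pos [ 0.5948 -0.177   0.0676] open 0.303 F [-0.4  0.4 -3.8] q [-0.48  0.48  1.6   0.    1.06 -0.48]
 rot units (tool) [-0.   -0.02 -0.  ]  shift in old tool axes [0.   0.17 0.01]  shift in new axes [0.   0.17 0.01]
```

View pics/s5.png

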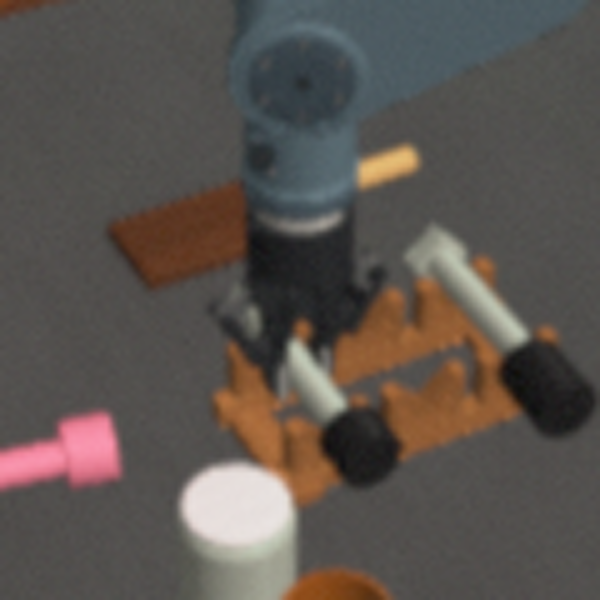

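Call:
{"method": "apply_moves", "body": {"plan": "0 -0.3 0 0 0 0 0.295;0 -0.5 0 0 0 0 0.295;0 -0.6 0 0 0 0 0.295;0 -0.5 0 0 0 0 0.295;-0.1 -0.2 0.2 0 0 0 0.295"}}

```text
time_s: 16.15
eef_pos: [0.5921, -0.1688, 0.1773]
eef_rot: [-0.706, 0.708, 0.001, 0.003]
wrist_force: [0.5, 0.0, -4.0]
opening: 0.299
```

Call:
{"method": "apply_moves", "body": {"plan": "-0.2 0 0.4 0 0 0 0.295;-0.3 0 0.6 0 0 0 0.295;-0.35 0 0.7 0 0 0 0.295;-0.35 0 0.7 0 0 0 0.295;-0.35 0 0.7 0 0 0 0.295"}}

```text
time_s: 16.65
eef_pos: [0.5109, -0.0101, 0.1724]
eef_rot: [0.707, -0.707, 0.001, -0.0]
wrist_force: [-0.1, 0.8, -4.1]
opening: 0.298
```

Call:
{"method": "apply_moves", "body": {"plan": "-0.35 0 0.7 0 0.1 0 0.295;-0.35 0 0.7 0 0.1 0 0.295;-0.35 0 0.7 0 0.1 0 0.295;-0.35 0 0.7 0 0 0 0.295;-0.35 0 0.6 0 0 0 0.295"}}

```text
time_s: 17.15
eef_pos: [0.4272, 0.1618, 0.1726]
eef_rot: [0.707, -0.707, 0.013, -0.013]
wrist_force: [0.3, 0.1, -3.3]
opening: 0.299
```

Run:
```python
from h import *
plan([.42,.2217,.133],tgtR(SY))
```

```text
t 17.15 pos [0.4272 0.1618 0.1726] open 0.299 F [ 0.3  0.1 -3.3] q [ 0.1  -0.01  1.96  0.    1.19  0.14]
 rot units (tool) [-0. -0. -0.]  shift in old tool axes [-0.19  0.79  1.19]  shift in new axes [-0.19  0.79  1.19]
```

Call:
{"method": "apply_moves", "body": {"plan": "-0.1 0.2 0.35 0 0 0 0.295;-0.05 0.29 0.45 0 0 0 0.295;0 0.2 0.29 0 0 0 0.295;0 0.1 0.1 0 0 0 0.295;0 0 0 0 0 0 0.295"}}

```text
time_s: 17.65
eef_pos: [0.4228, 0.22, 0.1325]
eef_rot: [-0.707, 0.707, -0.014, 0.012]
wrist_force: [0.3, 0.2, -5.1]
opening: 0.295
```

Run:
```python
from h import *
plan([.538,.2217,.133],tgtR(SY))
snap('scene','s6',(270,170,390,330),4);snap('top','t6',(70,170,230,290),5)
```

```text
t 17.65 pos [0.4228 0.22   0.1325] open 0.295 F [ 0.3  0.2 -5.1] q [ 0.23  0.1   1.94 -0.    1.1   0.27]
 rot units (tool) [ 0.01  0.01 -0.02]  shift in old tool axes [ 2.3  -0.01  0.12]  shift in new axes [ 2.3  -0.01  0.12]
```

View pics/s6.png

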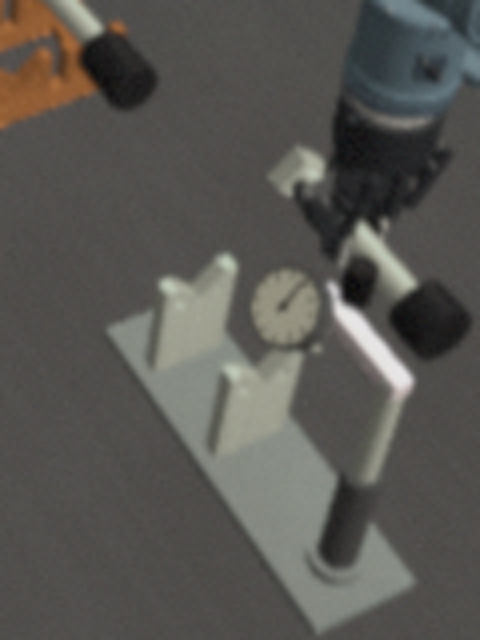

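View pics/t6.png

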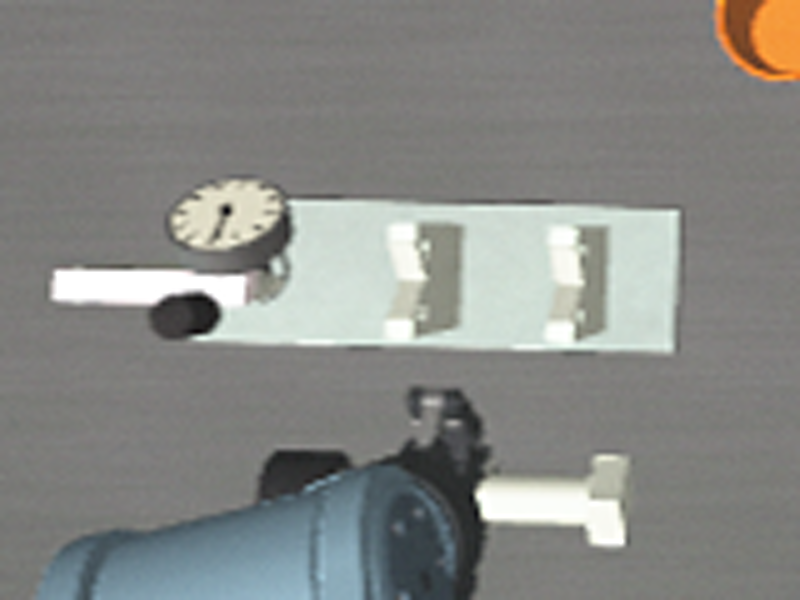

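Run:
```python
from h import *
p=proj('top',[.4228,.22,.14]);print((p-[70,170])*5)
o=np.array([.4228,.22,.14])
for x in(60,84):
  for z in(-.017,.017): print(x,z,(proj('top',o+SX*x/1000+[0,0,z])-[70,170])*5)
for x in(-45,45):
  print('vee',x,(proj('top',np.array([.538,.2217,.113])+SX*x/1000)-[70,170])*5,(proj('scene',np.array([.538,.2217,.11])+SX*x/1000)-[270,170])*4)
```

```text
[469.77751283 497.77217809]
60 -0.017 [586.77671061 495.6893441 ]
60 0.017 [573.99103237 505.76304463]
84 -0.017 [630.26230711 496.8156613 ]
84 0.017 [619.04314353 506.92769995]
vee -45 [400.72270949 280.60387632] [257.27107219 357.76075038]
vee 45 [561.21133777 284.92151762] [192.60813415 272.75682031]
```

Call:
{"method": "apply_moves", "body": {"plan": "0.3 0 0.03 0 0 0 0.295;0.55 0 0 0 0 0 0.295;0.6 0 0 0 0 0 0.295;0.55 0 0 0 0 0 0.295;0.3 0 0 0 0 0 0.295"}}

```text
time_s: 18.25
eef_pos: [0.5419, 0.2155, 0.1343]
eef_rot: [0.707, -0.707, 0.013, -0.015]
wrist_force: [-0.2, 0.6, -4.0]
opening: 0.3
```

Call:
{"method": "apply_moves", "body": {"plan": "0 0.1 0 0 0 0 0.295;0 0.1 0 0 0 0 0.295;0 0.1 0 0 0 0 0.295;0 0.1 0 0 0 0 0.295;0 0 0 0 0 0 0.295"}}

```text
time_s: 18.75
eef_pos: [0.5376, 0.2168, 0.1122]
eef_rot: [-0.707, 0.707, -0.014, 0.012]
wrist_force: [0.4, -0.9, -4.4]
opening: 0.301
```

Run:
```python
from h import *
plan([.538,.2217,.1028],tgtR(SY))
snap('scene','s7',(270,170,390,330),4)
```

```text
t 18.75 pos [0.5376 0.2168 0.1122] open 0.301 F [ 0.4 -0.9 -4.4] q [ 0.18  0.34  1.69 -0.    1.11  0.22]
 rot units (tool) [ 0.   -0.   -0.02]  shift in old tool axes [0.   0.19 0.1 ]  shift in new axes [0.   0.19 0.1 ]
```

View pics/s7.png

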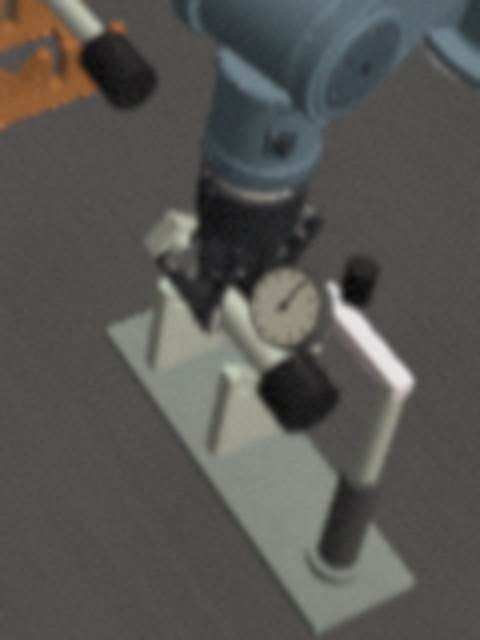

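Call:
{"method": "apply_moves", "body": {"plan": "0 0.05 0.1 0 0 0 0.295;0 0.06 0 0 0 0 0.295;0 0.04 0 0 0 0 0.295;0 0 0 0 0 0 0.295;0 0 0 0 0 0 0.295"}}

```text
time_s: 19.3
eef_pos: [0.5391, 0.2219, 0.1057]
eef_rot: [-0.707, 0.707, -0.013, 0.013]
wrist_force: [-0.2, -0.6, -4.3]
opening: 0.298
```

Call:
{"method": "apply_moves", "body": {"plan": "0 0.03 0 0 0 0 0.295;0 0.02 0 0 0 0 0.295;0 0 0 0 0 0 0.295;0 0 0 0 0 0 0.295;0 0 0 0 0 0 0.295"}}

```text
time_s: 19.8
eef_pos: [0.5395, 0.2219, 0.1043]
eef_rot: [-0.707, 0.707, -0.013, 0.014]
wrist_force: [-3.8, -1.7, 5.8]
opening: 0.303
```

Call:
{"method": "apply_moves", "body": {"plan": "0 -0.02 0 0 0 0 0.31;0 0 0 0 0 0 0.33;0 0 0 0 0 0 0.4;0 0 0 0 0 0 0.5;0 0 0 0 0 0 0.6"}}

```text
time_s: 20.3
eef_pos: [0.5395, 0.2219, 0.1044]
eef_rot: [0.707, -0.707, 0.013, -0.014]
wrist_force: [0.3, 0.2, 1.2]
opening: 0.6
```

Run:
```python
from h import *
plan([.538,.2217,.1028],tgtR(SY))
snap('scene','s8',(270,170,390,330),4)
```

```text
t 20.3 pos [0.5395 0.2219 0.1044] open 0.6 F [0.3 0.2 1.2] q [ 0.19  0.36  1.69 -0.    1.09  0.22]
 rot units (tool) [-0.   -0.01  0.01]  shift in old tool axes [-0.03  0.03 -0.  ]  shift in new axes [-0.03  0.03 -0.  ]
```

View pics/s8.png

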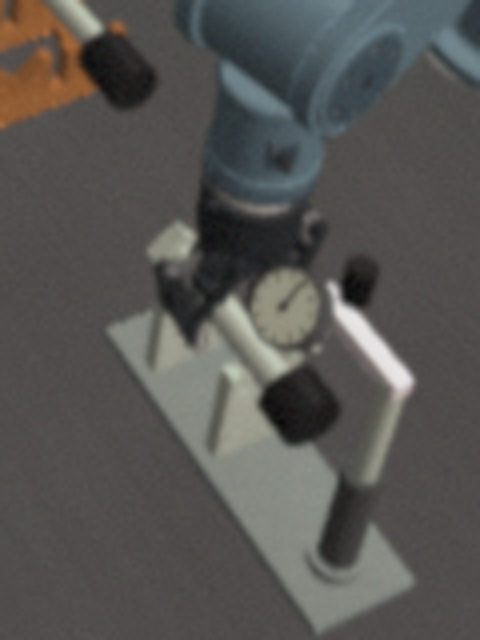

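Call:
{"method": "apply_moves", "body": {"plan": "0 -0.5 0 0 0 0 0.6;0 -0.9 0 0 0 0 0.6;0 -1 0 0 0 0 0.6;0 -1 0 0 0 0 0.6;0 -1 0 0 0 0 0.6"}}

```text
time_s: 20.85
eef_pos: [0.5389, 0.2218, 0.3264]
eef_rot: [0.707, -0.707, 0.013, -0.014]
wrist_force: [1.1, 0.2, 0.1]
opening: 0.603
```

Call:
{"method": "apply_moves", "body": {"plan": "0 -0.7 0 0 0.93 0 0.6;0 -0.2 0 0 0.94 0 0.6;0 0 0 0 0.93 0 0.6;0 0 0 0 0.94 0 0.6;0 0 0 0 0.93 0 0.6"}}

```text
time_s: 21.35
eef_pos: [0.5393, 0.2219, 0.3696]
eef_rot: [0.675, -0.675, 0.21, -0.21]
wrist_force: [-0.7, -0.8, -0.6]
opening: 0.601
```

Call:
{"method": "apply_moves", "body": {"plan": "0 0 0 0 0.94 0 0.6;0 0 0 0 0.93 0 0.6;0 0 0 0 0.94 0 0.6;0 0 0 0 0.93 0 0.6;0 0 0 0 0.94 0 0.6"}}

```text
time_s: 21.85
eef_pos: [0.5392, 0.2218, 0.3693]
eef_rot: [0.591, -0.591, 0.389, -0.389]
wrist_force: [0.5, -0.8, 0.2]
opening: 0.594
```

Call:
{"method": "apply_moves", "body": {"plan": "0 0 0 0 0.93 0 0.6;0 0 0 0 0.94 0 0.6;0 0 0 0 0.93 0 0.6;0 0 0 0 0.94 0 0.6;0 0 0 0 0 0 0.6"}}

```text
time_s: 22.35
eef_pos: [0.5392, 0.2218, 0.3693]
eef_rot: [-0.49, 0.49, -0.51, 0.51]
wrist_force: [-0.2, 0.2, 0.1]
opening: 0.598
```

Run:
```python
from h import *
plan([.528,.3255,.265],tgtR(SX))
```

```text
t 22.35 pos [0.5392 0.2218 0.3693] open 0.598 F [-0.2  0.2  0.1] q [ 0.19  0.12  1.42 -0.    1.6   1.8 ]
 rot units (tool) [-0.   -0.02 -0.  ]  shift in old tool axes [-2.06  2.09 -0.31]  shift in new axes [-2.06  2.09 -0.3 ]
```

Call:
{"method": "apply_moves", "body": {"plan": "-0.6 0 -0.1 0 0 0 0.6;-0.8 0 -0.1 0 0 0 0.6;-0.66 0 -0.1 0 0 0 0.6;0 0.5 0 0 0 0 0.6;0 0.5 0 0 0 0 0.6"}}

```text
time_s: 22.85
eef_pos: [0.5281, 0.3268, 0.3195]
eef_rot: [-0.493, 0.491, -0.508, 0.508]
wrist_force: [0.5, -0.8, -0.2]
opening: 0.602
```

Call:
{"method": "apply_moves", "body": {"plan": "0 0.5 0 0 0 0 0.6;0 0.4 0 0 0 0 0.6;0 0.2 0 0 0 0 0.55;0 0 0 0 0 0 0.4;0 0 0 0 0 0 0.3"}}

```text
time_s: 23.35
eef_pos: [0.5285, 0.3255, 0.2653]
eef_rot: [-0.491, 0.49, -0.509, 0.509]
wrist_force: [-1.2, -0.1, 0.5]
opening: 0.302
```

Call:
{"method": "apply_moves", "body": {"plan": "0 0 0 0 0 0 0.27;0 0 0 0 0 0 0.25;0 0 0 0 0 0 0.23;0 0 0 0 0 0 0.21;0 0 0 0 0 0 0.21"}}

```text
time_s: 23.85
eef_pos: [0.5286, 0.3242, 0.2657]
eef_rot: [-0.49, 0.49, -0.509, 0.51]
wrist_force: [-1.3, -5.4, 0.6]
opening: 0.234
```

Call:
{"method": "apply_moves", "body": {"plan": "0 0.15 0 0 0 0 0.21;0 0.2 0 0 0 0 0.21;0 0.2 0 0 0 0 0.21;0 0.2 0 0 0 0 0.21;0 0.15 0 0 0 0 0.21"}}

```text
time_s: 24.35
eef_pos: [0.5286, 0.3242, 0.2205]
eef_rot: [-0.49, 0.49, -0.509, 0.51]
wrist_force: [-3.6, -6.7, 3.5]
opening: 0.234
```

Call:
{"method": "apply_moves", "body": {"plan": "0 0.1 0 0 0 0 0.21;0 0.1 0 0 0 0 0.21;0 0.05 0 0 0 0 0.21;0 0.03 0 0 0 0 0.21;0 0 0 0 0 0 0.21"}}

```text
time_s: 24.85
eef_pos: [0.5288, 0.3244, 0.2163]
eef_rot: [-0.492, 0.49, -0.508, 0.511]
wrist_force: [-26.0, -17.3, 51.3]
opening: 0.234
```

Run:
```python
from h import *
plan([.528,.3255,.2102],tgtR(SX))
snap('scene','s9',(270,170,390,330),4)
```

```text
t 24.85 pos [0.5288 0.3244 0.2163] open 0.234 F [-26.  -17.3  51.3] q [ 0.36  0.3   1.52 -0.    1.32  1.97]
 rot units (tool) [-0.04 -0.    0.01]  shift in old tool axes [-0.02  0.12 -0.02]  shift in new axes [-0.02  0.12 -0.02]
```

View pics/s9.png

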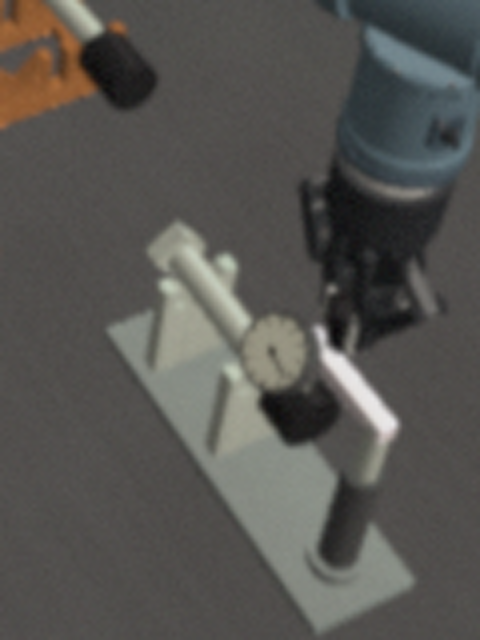

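Call:
{"method": "apply_moves", "body": {"plan": "0 -0.06 0 0 0 0 0.21;0 -0.04 0 0 0 0 0.21;0 0 0 0 0 0 0.21;0 0 0 0 0 0 0.21;0 0 0 0 0 0 0.21"}}

```text
time_s: 25.4
eef_pos: [0.5287, 0.3243, 0.2165]
eef_rot: [-0.491, 0.49, -0.508, 0.51]
wrist_force: [-13.2, -11.5, 26.0]
opening: 0.233
```

Run:
```python
from h import *
plan([.528,.3255,.2102],tgtR(SX))
snap('top','t9',(70,170,190,290),5)
snap('scene','s9b',(300,200,390,320),5)
```

```text
t 25.4 pos [0.5287 0.3243 0.2165] open 0.233 F [-13.2 -11.5  26. ] q [ 0.36  0.3   1.51 -0.    1.32  1.97]
 rot units (tool) [-0.03 -0.    0.01]  shift in old tool axes [-0.02  0.13 -0.02]  shift in new axes [-0.02  0.13 -0.02]
```

View pics/t9.png

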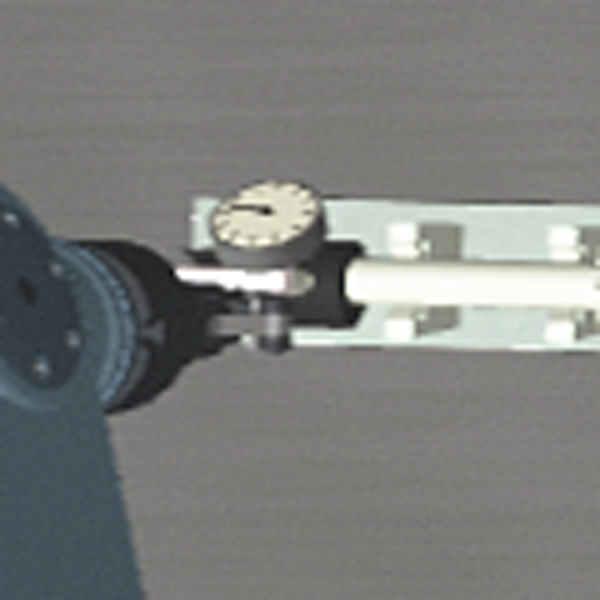

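View pics/s9b.png

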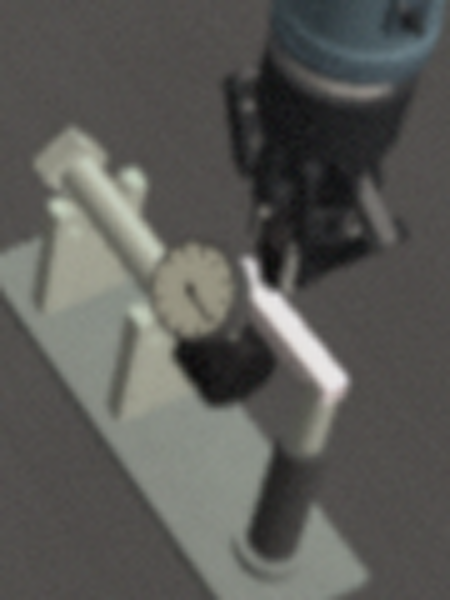

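Call:
{"method": "apply_moves", "body": {"plan": "0 -0.06 0 0 0 0 0.21;0 -0.03 0 0 0 0 0.23;0 0 0 0 0 0 0.3;0 0 0 0 0 0 0.45;0 0 0 0 0 0 0.6"}}

```text
time_s: 26.0
eef_pos: [0.5284, 0.3258, 0.2154]
eef_rot: [-0.491, 0.49, -0.509, 0.509]
wrist_force: [1.4, 0.7, -0.0]
opening: 0.591
```

Call:
{"method": "apply_moves", "body": {"plan": "0 -0.3 0 0 0 0 0.6;0 -0.7 0 0 0 0 0.6;0 -1 0 0 0 0 0.6;0 -0.8 0 0 0 0 0.6;0 0 0 0 0 0 0.6"}}

```text
time_s: 26.5
eef_pos: [0.5306, 0.3266, 0.3644]
eef_rot: [-0.495, 0.486, -0.507, 0.511]
wrist_force: [-0.0, 0.7, 0.2]
opening: 0.599
```

Run:
```python
from h import *
plan([.538,.2217,.37],tgtR(SX))
snap('top','t10',(70,170,220,290),5)
snap('scene','s10',(270,180,390,330),4)
```

```text
t 26.5 pos [0.5306 0.3266 0.3644] open 0.599 F [-0.   0.7  0.2] q [0.36 0.21 1.33 0.   1.59 1.97]
 rot units (tool) [-0.11 -0.   -0.05]  shift in old tool axes [ 2.09 -0.12  0.23]  shift in new axes [ 2.09 -0.11  0.23]
```

View pics/t10.png

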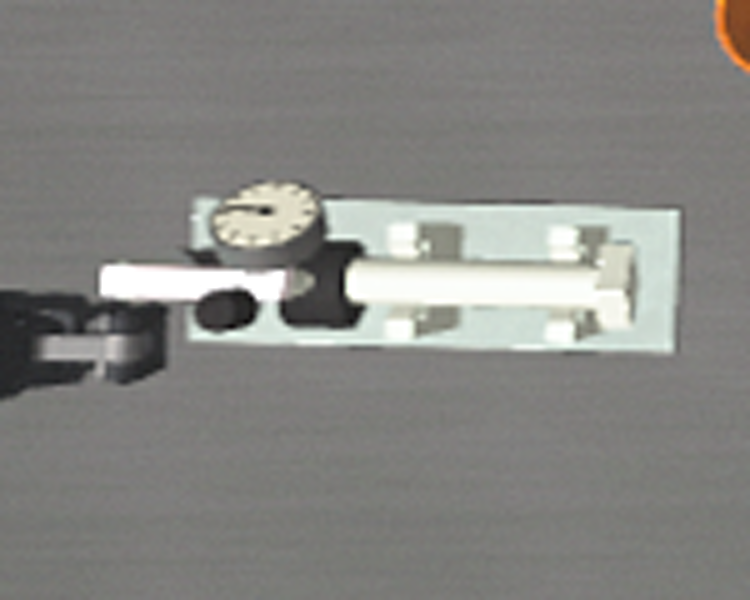

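View pics/s10.png

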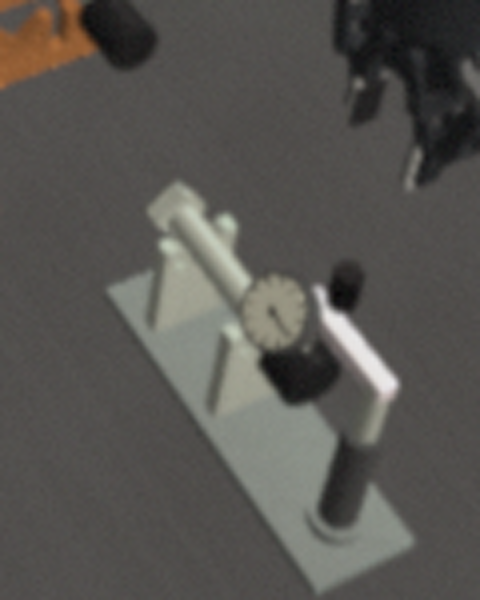

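```bash
cat >> h.py <<'E'
def dial(c,phi,th,L=.022):
    n=np.cos(phi)*SY+np.sin(phi)*SZ; u=-np.sin(phi)*SY+np.cos(phi)*SZ; r=np.cross(u,n)
    d=np.cos(th)*u+np.sin(th)*r
    out={}
    for cam in('scene','top'):
        v=proj(cam,c+d*L)-proj(cam,c); out[cam]=np.degrees(np.arctan2(-v[1],v[0]))
    return out
E
python3 - <<'E'
from h import *
c=np.array([.577,.313,.2456])
print('meas0',np.degrees(np.arctan2(30,25)),np.degrees(np.arctan2(-32,-14)))
for ph in(30,45,55): print(ph,dial(c,np.radians(ph),0))
c=c-[0,0,.053]
print('meas now',np.degrees(np.arctan2(-24,17)),np.degrees(np.arctan2(5,-45)))
for ph in(30,45):
  for th in np.arange(0,4.6,.5): print(ph,th,{k:round(v) for k,v in dial(c,np.radians(ph),th).items()})
E
```

```text
meas0 50.19442890773481 -113.62937773065683
30 {'scene': np.float64(52.20369140332257), 'top': np.float64(-127.0538352682536)}
45 {'scene': np.float64(44.2909862422259), 'top': np.float64(-114.6061342063736)}
55 {'scene': np.float64(39.524446078738805), 'top': np.float64(-108.59172969146815)}
meas now -54.68878656036681 173.6598082540901
30 0.0 {'scene': 52, 'top': -125}
30 0.5 {'scene': 19, 'top': -152}
30 1.0 {'scene': -17, 'top': -167}
30 1.5 {'scene': -49, 'top': -180}
30 2.0 {'scene': -73, 'top': 163}
30 2.5 {'scene': -96, 'top': 127}
30 3.0 {'scene': -120, 'top': 67}
30 3.5 {'scene': -151, 'top': 34}
30 4.0 {'scene': 173, 'top': 17}
30 4.5 {'scene': 139, 'top': 4}
45 0.0 {'scene': 44, 'top': -113}
45 0.5 {'scene': 15, 'top': -141}
45 1.0 {'scene': -17, 'top': -160}
45 1.5 {'scene': -48, 'top': -179}
45 2.0 {'scene': -77, 'top': 158}
45 2.5 {'scene': -103, 'top': 121}
45 3.0 {'scene': -128, 'top': 77}
45 3.5 {'scene': -156, 'top': 46}
45 4.0 {'scene': 173, 'top': 25}
45 4.5 {'scene': 141, 'top': 7}
```

Call:
{"method": "apply_moves", "body": {"plan": "0.7 -0.1 0.08 0 -0.93 0 0.6;0.6 0 0.2 0 -0.94 0 0.6;0.6 0 0.3 0 -0.93 0 0.6;0 0 0 0 -0.94 0 0.6;0 0 0 0 -0.93 0 0.6"}}

```text
time_s: 27.1
eef_pos: [0.5631, 0.2331, 0.358]
eef_rot: [-0.612, 0.613, -0.354, 0.352]
wrist_force: [-0.7, 0.1, 0.5]
opening: 0.598
```

Call:
{"method": "apply_moves", "body": {"plan": "0 0 0 0 -0.94 0 0.6;0 0 0 0 -0.93 0 0.6;0 0 0 0 -0.94 0 0.6;0 0 0 0 -0.93 0 0.6;0 0 0 0 -0.94 0 0.6"}}

```text
time_s: 27.6
eef_pos: [0.5626, 0.2343, 0.3581]
eef_rot: [-0.686, 0.687, -0.17, 0.168]
wrist_force: [-0.3, 0.3, -0.1]
opening: 0.597
```

Call:
{"method": "apply_moves", "body": {"plan": "0 0 0 0 -0.93 0 0.6;0 0 0 0 -0.94 0 0.6;0 0 0 0 -0.93 0 0.6;0 0 0 0 -0.94 0 0.6;0 0 0 0 0 0 0.6"}}

```text
time_s: 28.1
eef_pos: [0.5627, 0.2343, 0.3583]
eef_rot: [-0.707, 0.707, -0.014, 0.012]
wrist_force: [0.3, -0.1, 0.3]
opening: 0.597
```

Run:
```python
from h import *
plan([.5385,.222,.1035],tgtR(SY))
```

```text
t 28.1 pos [0.5627 0.2343 0.3583] open 0.597 F [ 0.3 -0.1  0.3] q [0.2  0.19 1.36 0.   1.59 0.24]
 rot units (tool) [ 0.    0.   -0.02]  shift in old tool axes [-0.46  5.1  -0.26]  shift in new axes [-0.47  5.1  -0.26]
```

Call:
{"method": "apply_moves", "body": {"plan": "-0.47 0 -0.26 0 0 0 0.6;0 0.8 0 0 0 0 0.6;0 0.9 0 0 0 0 0.6;0 0.9 0 0 0 0 0.6;0 0.9 0 0 0 0 0.6"}}

```text
time_s: 28.6
eef_pos: [0.5385, 0.2222, 0.1826]
eef_rot: [-0.707, 0.707, -0.015, 0.014]
wrist_force: [1.0, -0.0, -1.3]
opening: 0.601
```

Call:
{"method": "apply_moves", "body": {"plan": "0 0.8 0 0 0 0 0.6;0 0.5 0 0 0 0 0.6;0 0.3 0 0 0 0 0.5;0 0 0 0 0 0 0.4;0 0 0 0 0 0 0.35"}}

```text
time_s: 29.1
eef_pos: [0.5398, 0.2224, 0.1056]
eef_rot: [0.707, -0.707, 0.013, -0.014]
wrist_force: [-3.0, -0.3, -2.2]
opening: 0.351
```

Call:
{"method": "apply_moves", "body": {"plan": "0 0 0 0 0 0 0.33;0 0 0 0 0 0 0.315;0 0 0 0 0 0 0.305;0 0 0 0 0 0 0.3;0 0 0 0 0 0 0.297"}}

```text
time_s: 29.6
eef_pos: [0.5379, 0.2225, 0.1058]
eef_rot: [-0.707, 0.707, -0.014, 0.012]
wrist_force: [-8.5, -0.4, 2.2]
opening: 0.3
```

Run:
```python
from h import *
plan([.5385,.222,.1035],tgtR(SY))
plan([.5385,.222,.1035],tgtR(SY,.7,SX))
```

```text
t 29.6 pos [0.5379 0.2225 0.1058] open 0.3 F [-8.5 -0.4  2.2] q [0.19 0.35 1.69 0.   1.1  0.23]
 rot units (tool) [ 0.   -0.01 -0.02]  shift in old tool axes [ 0.01  0.05 -0.01]  shift in new axes [ 0.01  0.05 -0.01]
t 29.6 pos [0.5379 0.2225 0.1058] open 0.3 F [-8.5 -0.4  2.2] q [0.19 0.35 1.69 0.   1.1  0.23]
 rot units (tool) [ 0.   -0.01 -5.85]  shift in old tool axes [ 0.01  0.05 -0.01]  shift in new axes [-0.02  0.04 -0.01]
```

Call:
{"method": "apply_moves", "body": {"plan": "-0.035 0 0 0 0 0 0.297;0 0 0 0 0 -0.3 0.296;0.01 0 0 0 0 -0.6 0.296;0.01 0 0 0 0 -0.8 0.296;0.01 0 0 0 0 -0.8 0.296"}}

```text
time_s: 30.1
eef_pos: [0.539, 0.2226, 0.1062]
eef_rot: [-0.697, 0.701, 0.094, 0.12]
wrist_force: [-1.0, -0.9, -5.1]
opening: 0.295
```

Call:
{"method": "apply_moves", "body": {"plan": "0.01 0 0 0 0 -0.8 0.296;0.01 0 0 0 0 -0.8 0.296;0.01 0 0 0 0 -0.8 0.296;0.01 0 0 0 0 -0.6 0.296;0 0 0 0 0 -0.3 0.296"}}

```text
time_s: 30.6
eef_pos: [0.5404, 0.2227, 0.1068]
eef_rot: [-0.661, 0.669, 0.228, 0.253]
wrist_force: [-4.7, -2.9, 2.6]
opening: 0.293
```

Run:
```python
from h import *
plan([.5385,.222,.1035],tgtR(SY))
snap('top','t11',(70,170,220,290),5)
snap('scene','s11',(270,170,390,320),4)
```

```text
t 30.6 pos [0.5404 0.2227 0.1068] open 0.293 F [-4.7 -2.9  2.6] q [ 0.3   0.15  2.14 -0.87  0.28  1.11]
 rot units (tool) [-0.01 -0.01  5.79]  shift in old tool axes [-0.07  0.03 -0.01]  shift in new axes [-0.04  0.07 -0.01]
```

View pics/t11.png

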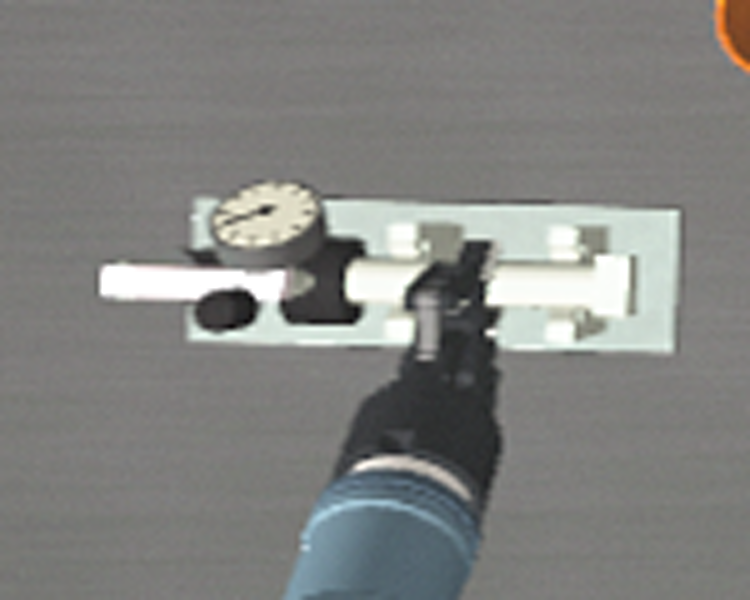

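View pics/s11.png

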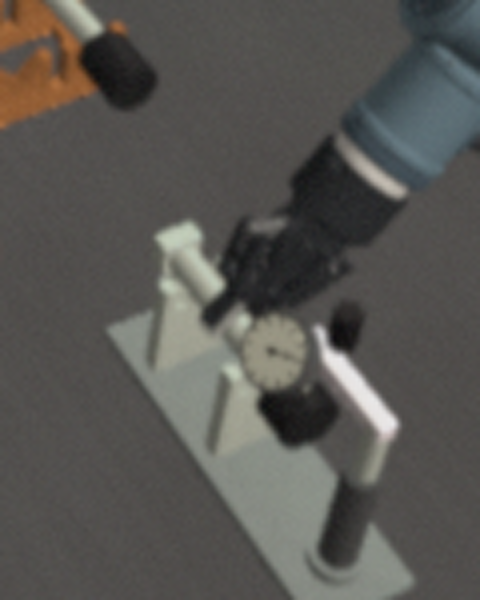

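Call:
{"method": "apply_moves", "body": {"plan": "0 0 0 0 0 0.3 0.296;-0.01 0 0 0 0 0.6 0.296;-0.01 0 0 0 0 0.8 0.296;-0.01 0 0 0 0 0.8 0.296;-0.01 0 0 0 0 0.8 0.296"}}

```text
time_s: 31.2
eef_pos: [0.5399, 0.2233, 0.107]
eef_rot: [-0.698, 0.7, 0.091, 0.117]
wrist_force: [0.6, -1.3, -4.6]
opening: 0.298
```

Call:
{"method": "apply_moves", "body": {"plan": "-0.01 0 0 0 0 0.8 0.296;-0.01 0 0 0 0 0.8 0.296;-0.01 0 0 0 0 0.8 0.296;-0.01 0 0 0 0 0.8 0.296;-0.01 0 0 0 0 0.8 0.296"}}

```text
time_s: 31.7
eef_pos: [0.5382, 0.2231, 0.107]
eef_rot: [0.706, -0.702, 0.077, 0.051]
wrist_force: [-1.3, 0.1, -1.7]
opening: 0.296
```

Call:
{"method": "apply_moves", "body": {"plan": "-0.01 0 0 0 0 0.8 0.296;-0.01 0 0 0 0 0.8 0.296;-0.01 0 0 0 0 0.8 0.296;-0.01 0 0 0 0 0.8 0.296;-0.01 0 0 0 0 0.8 0.296"}}

```text
time_s: 32.2
eef_pos: [0.536, 0.223, 0.1075]
eef_rot: [0.675, -0.663, 0.242, 0.218]
wrist_force: [-0.8, -0.4, 1.3]
opening: 0.297
```

Run:
```python
from h import *
plan([.5385,.222,.1035],tgtR(SY))
snap('top','t12',(70,170,220,290),5)
snap('scene','s12',(270,170,390,320),4)
```

```text
t 32.2 pos [0.536  0.223  0.1075] open 0.297 F [-0.8 -0.4  1.3] q [0.13 0.77 1.2  0.11 1.83 0.16]
 rot units (tool) [-0.04  0.   -5.52]  shift in old tool axes [ 0.09  0.03 -0.02]  shift in new axes [ 0.05  0.08 -0.02]
```

View pics/t12.png

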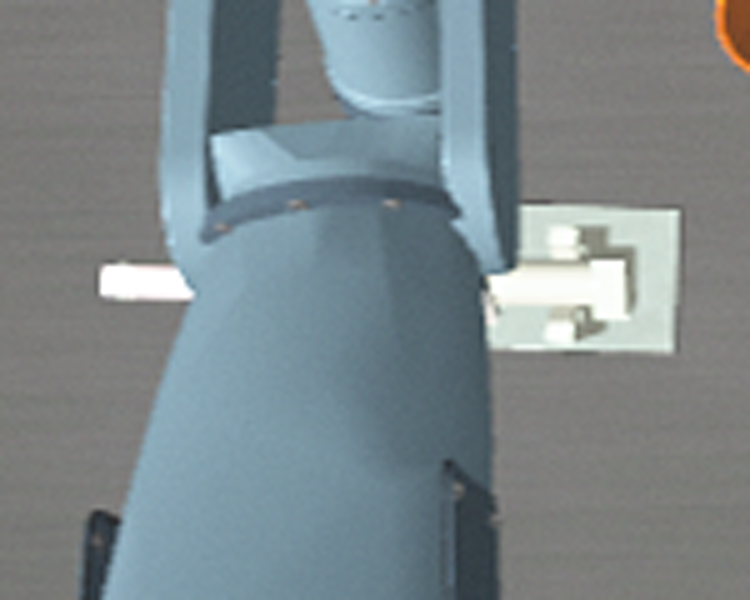

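View pics/s12.png

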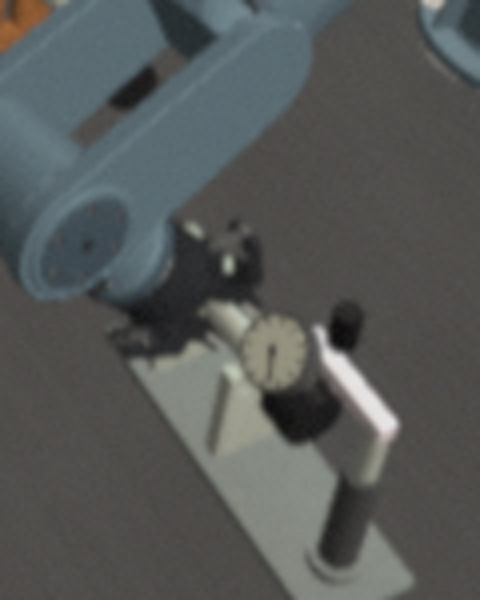

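Call:
{"method": "apply_moves", "body": {"plan": "-0.01 0 0 0 0 0.8 0.296;-0.01 0 0 0 0 0.8 0.296;-0.01 0 0 0 0 0.7 0.296;-0.01 0 0 0 0 0.4 0.296;0 0 0 0 0 0 0.296"}}

```text
time_s: 32.8
eef_pos: [0.5339, 0.2226, 0.1076]
eef_rot: [0.631, -0.614, 0.347, 0.324]
wrist_force: [-4.3, -0.7, 1.8]
opening: 0.297
```

Run:
```python
from h import *
plan([.537,.222,.1105]+.006*tgtR(SY,-1,SX).apply([0,1,0]),tgtR(SY,-1,SX))
snap('scene','s13',(270,170,390,320),4)
```

```text
t 32.8 pos [0.5339 0.2226 0.1076] open 0.297 F [-4.3 -0.7  1.8] q [0.12 0.99 0.97 0.16 2.15 0.17]
 rot units (tool) [-0.04  0.02  0.1 ]  shift in old tool axes [-0.02  0.04 -0.01]  shift in new axes [-0.02  0.04 -0.01]
```

View pics/s13.png

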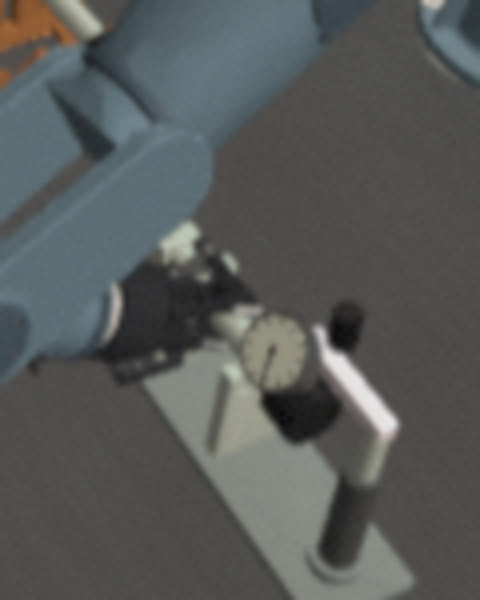

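Call:
{"method": "apply_moves", "body": {"plan": "0 0 0 0 0 0 0.32;0 0 0 0 0 0 0.4;0 0 0 0 0 0 0.55;0 0 0 0 0 -0.4 0.6;0.01 0 0 0 0 -0.8 0.6"}}

```text
time_s: 33.35
eef_pos: [0.5334, 0.2216, 0.105]
eef_rot: [0.651, -0.64, 0.301, 0.275]
wrist_force: [-0.6, 0.8, -0.1]
opening: 0.601
```

Call:
{"method": "apply_moves", "body": {"plan": "0.01 0 0 0 0 -0.9 0.6;0.01 0 0 0 0 -0.9 0.6;0.01 0 0 0 0 -0.9 0.6;0.01 0 0 0 0 -0.9 0.6;0.01 0 0 0 0 -0.9 0.6"}}

```text
time_s: 33.85
eef_pos: [0.5362, 0.222, 0.1062]
eef_rot: [0.701, -0.697, 0.117, 0.09]
wrist_force: [-0.3, 0.9, 0.6]
opening: 0.598
```

Call:
{"method": "apply_moves", "body": {"plan": "0.01 0 0 0 0 -0.9 0.6;0.01 0 0 0 0 -0.9 0.6;0.01 0 0 0 0 -0.9 0.6;0.01 0 0 0 0 -0.9 0.6;0.01 0 0 0 0 -0.9 0.6"}}

```text
time_s: 34.35
eef_pos: [0.5384, 0.222, 0.1063]
eef_rot: [-0.7, 0.703, 0.073, 0.1]
wrist_force: [-0.5, 0.1, 0.1]
opening: 0.599
```

Call:
{"method": "apply_moves", "body": {"plan": "0.01 0 0 0 0 -0.8 0.6;0 0 0 0 0 -0.4 0.6;0 0 0 0 0 0 0.6;0 0 0 0 0 0 0.6;0 0 0 0 0 0 0.6"}}

```text
time_s: 34.85
eef_pos: [0.5394, 0.2218, 0.1058]
eef_rot: [-0.691, 0.697, 0.121, 0.148]
wrist_force: [0.4, -0.5, -0.4]
opening: 0.596
```

Run:
```python
from h import *
plan([.537,.222,.1105]+.006*tgtR(SY,.4,SX).apply([0,1,0]),tgtR(SY,.4,SX))
snap('scene','s14',(270,170,390,320),4)
```

```text
t 34.85 pos [0.5394 0.2218 0.1058] open 0.596 F [ 0.4 -0.5 -0.4] q [ 0.24  0.19  1.96 -0.18  0.63  0.41]
 rot units (tool) [ 0.02 -0.02 -0.14]  shift in old tool axes [-0.01  0.01  0.  ]  shift in new axes [-0.01  0.01  0.  ]
```

View pics/s14.png

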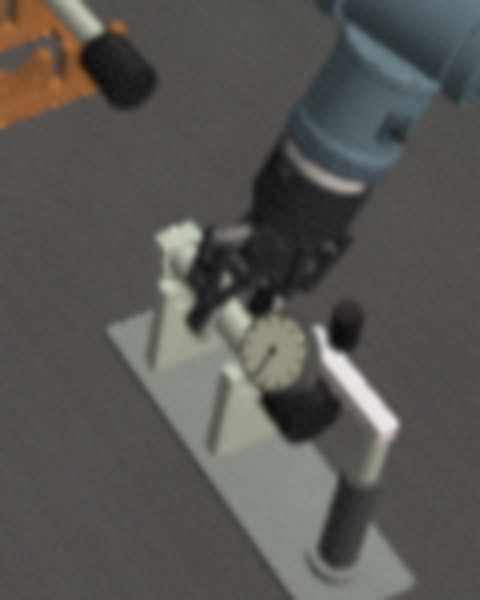

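Call:
{"method": "apply_moves", "body": {"plan": "0 0 0 0 0 0 0.4;0 0 0 0 0 0 0.34;0 0 0 0 0 0 0.315;0 0 0 0 0 0 0.3;0 0 0 0 0 0 0.296"}}

```text
time_s: 35.4
eef_pos: [0.5394, 0.2216, 0.1056]
eef_rot: [-0.691, 0.697, 0.121, 0.149]
wrist_force: [5.1, -1.2, -0.5]
opening: 0.298
```

Call:
{"method": "apply_moves", "body": {"plan": "0 0 0 0 0 0.3 0.296;-0.01 0 0 0 0 0.6 0.296;-0.01 0 0 0 0 0.8 0.296;-0.01 0 0 0 0 0.8 0.296;-0.01 0 0 0 0 0.8 0.296"}}

```text
time_s: 35.9
eef_pos: [0.5375, 0.222, 0.1054]
eef_rot: [-0.707, 0.707, -0.019, 0.009]
wrist_force: [5.6, -0.5, -2.1]
opening: 0.296
```

Call:
{"method": "apply_moves", "body": {"plan": "-0.01 0 0 0 0 0.8 0.296;-0.01 0 0 0 0 0.8 0.296;-0.01 0 0 0 0 0.8 0.296;-0.01 0 0 0 0 0.8 0.296;-0.01 0 0 0 0 0.8 0.296"}}

```text
time_s: 36.4
eef_pos: [0.5355, 0.222, 0.1059]
eef_rot: [0.689, -0.682, 0.186, 0.159]
wrist_force: [4.1, 0.0, 0.6]
opening: 0.295
```

Run:
```python
from h import *
plan([.537,.222,.1105]+.006*tgtR(SY,-.5,SX).apply([0,1,0]),tgtR(SY,-.5,SX))
snap('scene','s15',(270,170,390,320),4)
```

```text
t 36.4 pos [0.5355 0.222  0.1059] open 0.295 F [4.1 0.  0.6] q [0.14 0.66 1.32 0.09 1.65 0.17]
 rot units (tool) [-0.   -0.02  0.05]  shift in old tool axes [-0.02  0.02  0.  ]  shift in new axes [-0.02  0.02  0.  ]
```

View pics/s15.png

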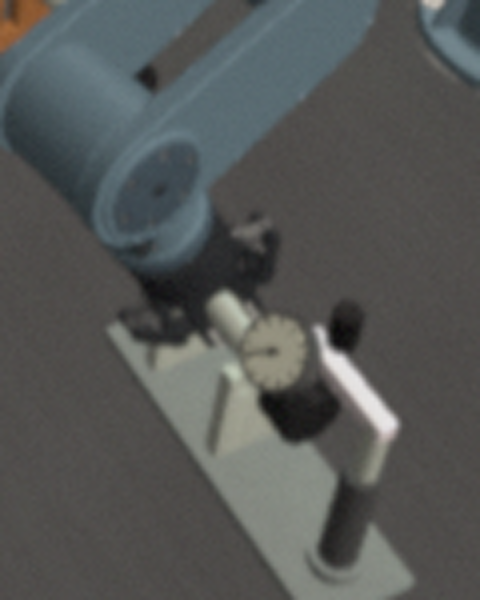

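Call:
{"method": "apply_moves", "body": {"plan": "-0.01 0 0 0 0 0.8 0.296;-0.01 0 0 0 0 0.8 0.296;-0.01 0 0 0 0 0.8 0.296;0 0 0 0 0 0.5 0.296;0 0 0 0 0 0 0.296"}}

```text
time_s: 36.95
eef_pos: [0.533, 0.2219, 0.1058]
eef_rot: [0.65, -0.639, 0.303, 0.277]
wrist_force: [1.0, -0.2, 4.9]
opening: 0.296
```

```bash
cat >> h.py <<'E'
def needle(f,c0=None,down=True):
    # rough needle: draw dial crop enlarged from the last raw picture
    im=cv2.imread(f'pics/{f}_raw.png'); cv2.imwrite(f'pics/{f}_dial.png',cv2.resize(im[238:278,318:358],None,fx=14,fy=14,interpolation=cv2.INTER_CUBIC))
E
python3 - <<'E'
from h import *
plan([.537,.222,.1105]+.006*tgtR(SY,-.85,SX).apply([0,1,0]),tgtR(SY,-.85,SX))
snap('scene','s16',(270,170,390,320),4); needle('s16'); needle('s15')
E
```

```text
t 36.95 pos [0.533  0.2219 0.1058] open 0.296 F [ 1.  -0.2  4.9] q [0.12 0.9  1.07 0.13 2.01 0.17]
 rot units (tool) [-0.01 -0.02  0.03]  shift in old tool axes [-0.02 -0.    0.01]  shift in new axes [-0.02 -0.    0.01]
```

View pics/s16_dial.png

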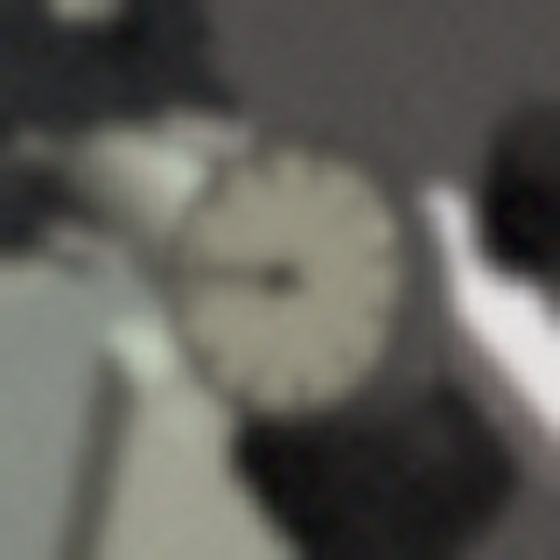

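View pics/s15_dial.png

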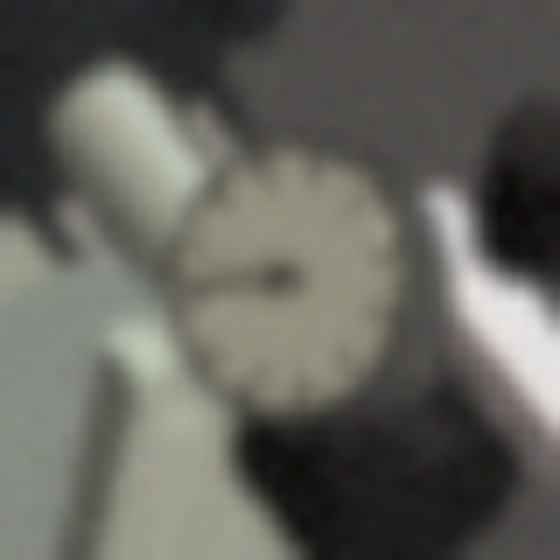

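Call:
{"method": "apply_moves", "body": {"plan": "-0.01 0 0 0 0 0.6 0.296;-0.01 0 0 0 0 0.7 0.296;0 0 0 0 0 0.4 0.296;0 0 0 0 0 0 0.296;0 0 0 0 0 0 0.296"}}

```text
time_s: 37.5
eef_pos: [0.5318, 0.222, 0.1067]
eef_rot: [0.619, -0.606, 0.366, 0.341]
wrist_force: [1.0, -1.3, 2.6]
opening: 0.301
```

Run:
```python
from h import *
plan([.537,.222,.1105]+.006*tgtR(SY,-1.05,SX).apply([0,1,0]),tgtR(SY,-1.05,SX))
snap('scene','s17',(270,170,390,320),4); needle('s17')
```

```text
t 37.5 pos [0.5318 0.222  0.1067] open 0.301 F [ 1.  -1.3  2.6] q [0.12 1.03 0.94 0.17 2.21 0.18]
 rot units (tool) [-0.01 -0.02  0.02]  shift in old tool axes [-0.01 -0.01  0.  ]  shift in new axes [-0.01 -0.01  0.  ]
```

View pics/s17_dial.png

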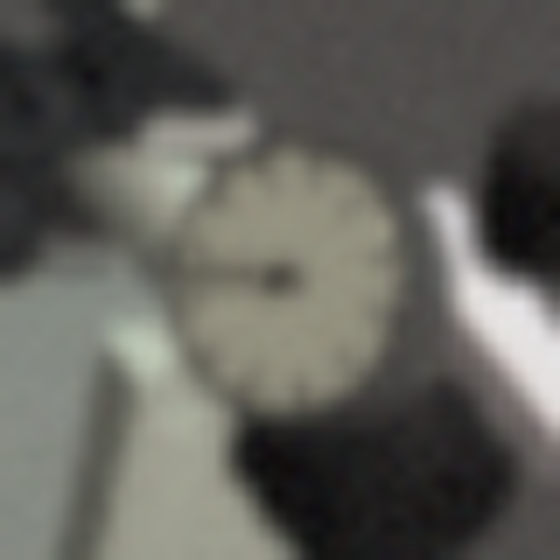

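Call:
{"method": "apply_moves", "body": {"plan": "0 0 0 0 0 0 0.31;0 0 0 0 0 0 0.34;0 0 0 0 0 0 0.45;0 0 0 0 0 0 0.6;0 0 0 0 0 0 0.6"}}

```text
time_s: 38.05
eef_pos: [0.5321, 0.222, 0.1066]
eef_rot: [0.619, -0.606, 0.365, 0.341]
wrist_force: [0.0, -0.3, -0.6]
opening: 0.601
```

Run:
```python
from h import *
plan([.5375,.222,.1105]+.006*tgtR(SY,0,SX).apply([0,1,0]),tgtR(SY,0,SX))
snap('scene','s18',(270,170,390,320),4); needle('s18')
```

```text
t 38.05 pos [0.5321 0.222  0.1066] open 0.601 F [ 0.  -0.3 -0.6] q [0.12 1.03 0.94 0.17 2.21 0.18]
 rot units (tool) [ 0.   -0.02 -8.71]  shift in old tool axes [ 0.09 -0.07  0.01]  shift in new axes [0.11 0.04 0.  ]
```

View pics/s18_dial.png

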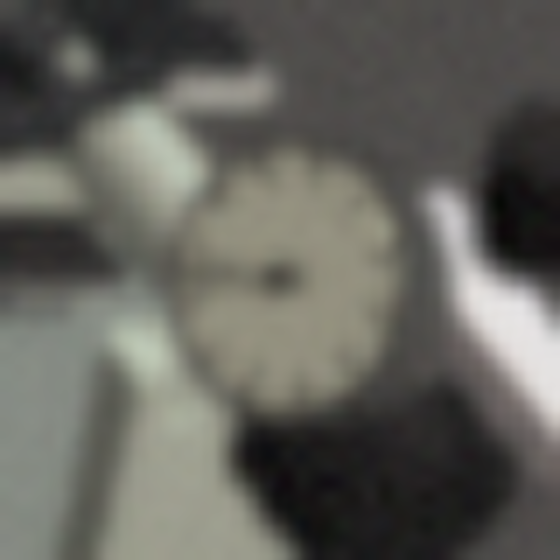

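Call:
{"method": "apply_moves", "body": {"plan": "0 0 0 0 0 -0.5 0.6;0.01 0 0 0 0 -0.9 0.6;0.01 0 0 0 0 -0.9 0.6;0.01 0 0 0 0 -0.9 0.6;0.01 0 0 0 0 -0.9 0.6"}}

```text
time_s: 38.6
eef_pos: [0.534, 0.2218, 0.1057]
eef_rot: [0.684, -0.677, 0.205, 0.178]
wrist_force: [0.3, -0.5, -0.3]
opening: 0.598
```

Call:
{"method": "apply_moves", "body": {"plan": "0.01 0 0 0 0 -0.9 0.6;0.01 0 0 0 0 -0.9 0.6;0.01 0 0 0 0 -0.9 0.6;0.01 0 0 0 0 -0.9 0.6;0 0 0 0 0 -0.9 0.6"}}

```text
time_s: 39.1
eef_pos: [0.5358, 0.2219, 0.1053]
eef_rot: [-0.707, 0.707, -0.017, 0.011]
wrist_force: [0.2, 0.3, 0.7]
opening: 0.598
```

Run:
```python
from h import *
plan([.528,.3255,.37],tgtR(SY,0,SX))
snap('scene','s19',(270,170,390,320),4); needle('s19')
```

```text
t 39.1 pos [0.5358 0.2219 0.1053] open 0.598 F [0.2 0.3 0.7] q [0.19 0.35 1.69 0.   1.1  0.23]
 rot units (tool) [ 0.01 -0.02 -0.06]  shift in old tool axes [-0.28 -5.29  2.06]  shift in new axes [-0.23 -5.29  2.07]
```

View pics/s19.png

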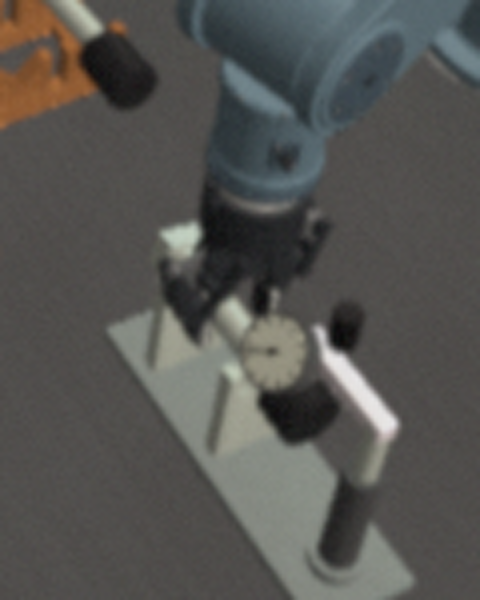

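Call:
{"method": "apply_moves", "body": {"plan": "0 -0.5 0 0 0 0 0.6;0 -0.9 0 0 0 0 0.6;0 -1 0 0 0 0 0.6;0 -1 0 0 0 0 0.6;0 -1 0 0 0 0 0.6"}}

```text
time_s: 39.65
eef_pos: [0.5379, 0.2219, 0.3268]
eef_rot: [-0.707, 0.707, -0.019, 0.008]
wrist_force: [0.6, 0.7, 0.3]
opening: 0.6
```

Call:
{"method": "apply_moves", "body": {"plan": "0 -0.5 0 0 0.93 0 0.6;0 0 0 0 0.94 0 0.6;0 0 0 0 0.93 0 0.6;0 0 0 0 0.94 0 0.6;0 0 0 0 0.93 0 0.6"}}

```text
time_s: 40.15
eef_pos: [0.5386, 0.2219, 0.3497]
eef_rot: [-0.673, 0.677, -0.216, 0.205]
wrist_force: [-0.4, -0.3, -0.4]
opening: 0.6
```

Call:
{"method": "apply_moves", "body": {"plan": "0 0 0 0 0.94 0 0.6;0 0 0 0 0.93 0 0.6;0 0 0 0 0.94 0 0.6;0 0 0 0 0.93 0 0.6;0 0 0 0 0.94 0 0.6"}}

```text
time_s: 40.65
eef_pos: [0.5386, 0.2219, 0.3496]
eef_rot: [-0.587, 0.594, -0.394, 0.385]
wrist_force: [-0.1, -0.3, -0.6]
opening: 0.598
```

Call:
{"method": "apply_moves", "body": {"plan": "0 0 0 0 0.93 0 0.6;0 0 0 0 0.94 0 0.6;0 0 0 0 0.93 0 0.6;0 0 0 0 0.94 0 0.6;0 0 0 0 0 0 0.6"}}

```text
time_s: 41.15
eef_pos: [0.5387, 0.2219, 0.3495]
eef_rot: [0.486, -0.494, 0.513, -0.506]
wrist_force: [-0.7, 0.2, 0.0]
opening: 0.601
```

Run:
```python
from h import *
plan([.528,.325,.2155],tgtR(SX))
```

```text
t 41.15 pos [0.5387 0.2219 0.3495] open 0.601 F [-0.7  0.2  0. ] q [0.19 0.14 1.44 0.   1.58 1.8 ]
 rot units (tool) [ 0.13 -0.03  0.01]  shift in old tool axes [-2.05  2.68 -0.26]  shift in new axes [-2.05  2.68 -0.29]
```

Call:
{"method": "apply_moves", "body": {"plan": "-0.6 0 -0.1 0.13 0 0 0.6;-0.8 0 -0.1 0 0 0 0.6;-0.65 0.1 -0.09 0 0 0 0.6;0 0.5 0 0 0 0 0.6;0 0.7 0 0 0 0 0.6"}}

```text
time_s: 41.65
eef_pos: [0.5291, 0.3266, 0.2859]
eef_rot: [-0.493, 0.49, -0.507, 0.51]
wrist_force: [0.4, 0.3, -0.6]
opening: 0.594
```

Call:
{"method": "apply_moves", "body": {"plan": "0 0.7 0 0 0 0 0.6;0 0.5 0 0 0 0 0.6;0 0.18 0 0 0 0 0.55;0 0 0 0 0 0 0.4;0 0 0 0 0 0 0.3"}}

```text
time_s: 42.15
eef_pos: [0.5293, 0.3251, 0.2169]
eef_rot: [-0.491, 0.49, -0.508, 0.511]
wrist_force: [-0.7, -0.2, 1.2]
opening: 0.3
```

Call:
{"method": "apply_moves", "body": {"plan": "0 0 0 0 0 0 0.26;0 0 0 0 0 0 0.23;0 0 0 0 0 0 0.21;0 0 0 0 0 0 0.21;0 0 0 0 0 0 0.21"}}

```text
time_s: 42.65
eef_pos: [0.5294, 0.3242, 0.2174]
eef_rot: [-0.491, 0.489, -0.508, 0.511]
wrist_force: [-0.6, -4.8, 3.1]
opening: 0.231
```

Call:
{"method": "apply_moves", "body": {"plan": "0 -0.15 0 0 0 0 0.21;0 -0.2 0 0 0 0 0.21;0 -0.2 0 0 0 0 0.21;0 -0.2 0 0 0 0 0.21;0 -0.15 0 0 0 0 0.21"}}

```text
time_s: 43.15
eef_pos: [0.5293, 0.3241, 0.2598]
eef_rot: [-0.49, 0.49, -0.508, 0.511]
wrist_force: [6.4, -2.7, -12.4]
opening: 0.234
```

Call:
{"method": "apply_moves", "body": {"plan": "0 -0.15 0 0 0 0 0.21;0 -0.08 0 0 0 0 0.21;0 -0.04 0 0 0 0 0.21;0 0 0 0 0 0 0.21;0 0 0 0 0 0 0.21"}}

```text
time_s: 43.65
eef_pos: [0.5293, 0.3241, 0.2725]
eef_rot: [-0.49, 0.49, -0.508, 0.511]
wrist_force: [7.9, -1.2, -12.4]
opening: 0.231
```

Run:
```python
from h import *
plan([.528,.325,.265],tgtR(SX))
snap('scene','s20',(270,170,390,320),4)
```

```text
t 43.65 pos [0.5293 0.3241 0.2725] open 0.231 F [  7.9  -1.2 -12.4] q [ 0.36  0.26  1.45 -0.    1.43  1.97]
 rot units (tool) [-0.03 -0.02  0.02]  shift in old tool axes [-0.02  0.15 -0.03]  shift in new axes [-0.02  0.15 -0.03]
```

View pics/s20.png

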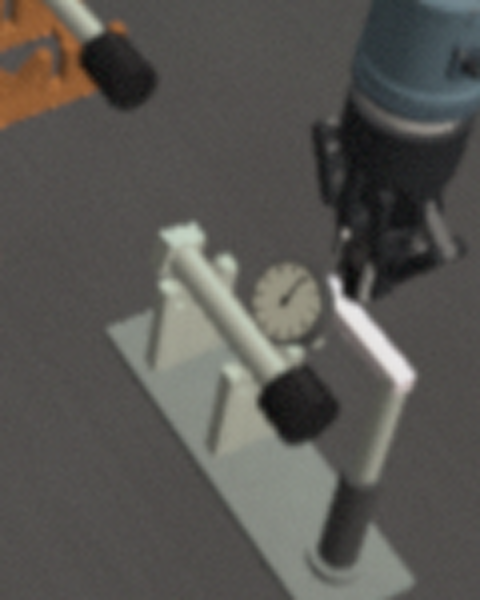

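Call:
{"method": "apply_moves", "body": {"plan": "0 0.05 0 0 0 0 0.23;0 0 0 0 0 0 0.3;0 0 0 0 0 0 0.45;0 0 0 0 0 0 0.6;0 -0.4 0 0 0 0 0.6"}}

```text
time_s: 44.2
eef_pos: [0.5267, 0.3248, 0.2889]
eef_rot: [-0.489, 0.492, -0.51, 0.51]
wrist_force: [-0.5, 0.0, -1.0]
opening: 0.602
```

Call:
{"method": "apply_moves", "body": {"plan": "0 -0.9 0 0 -0.5 0 0.6;0 -0.6 0 0 -0.94 0 0.6;0 0 0 0 -0.93 0 0.6;0 0 0 0 -0.94 0 0.6;0 0 0 0 -0.93 0 0.6"}}

```text
time_s: 44.7
eef_pos: [0.528, 0.3255, 0.3673]
eef_rot: [0.604, -0.603, 0.367, -0.369]
wrist_force: [-0.3, -0.5, -1.1]
opening: 0.604
```

Call:
{"method": "apply_moves", "body": {"plan": "0 0 0 0 -0.94 0 0.6;0 0 0 0 -0.93 0 0.6;0 0 0 0 -0.94 0 0.6;0 0 0 0 -0.93 0 0.6;0 0 0 0 -0.94 0 0.6"}}

```text
time_s: 45.2
eef_pos: [0.5279, 0.3255, 0.3668]
eef_rot: [-0.682, 0.682, -0.186, 0.188]
wrist_force: [0.5, 0.2, 1.1]
opening: 0.602
```

Call:
{"method": "apply_moves", "body": {"plan": "0 0 0 0 -0.93 0 0.6;0 0 0 0 -0.94 0 0.6;0 0 0 0 -0.93 0 0.6;0 0 0 0 -0.94 0 0.6;0 0 0 0 -0.4 0 0.6"}}

```text
time_s: 45.7
eef_pos: [0.5279, 0.3255, 0.3668]
eef_rot: [-0.707, 0.707, -0.013, 0.015]
wrist_force: [0.1, -0.0, -0.2]
opening: 0.599
```

Run:
```python
from h import *
plan([.5375,.222,.1045],tgtR(SY))
```

```text
t 45.7 pos [0.5279 0.3255 0.3668] open 0.599 F [ 0.1 -0.  -0.2] q [ 0.36  0.21  1.33 -0.    1.6   0.4 ]
 rot units (tool) [ 0.01 -0.01  0.02]  shift in old tool axes [ 0.26  5.25 -2.06]  shift in new axes [ 0.27  5.25 -2.06]
```

Call:
{"method": "apply_moves", "body": {"plan": "0.1 0 -0.7 0 0 0 0.6;0.1 0 -0.8 0 0 0 0.6;0.07 0.3 -0.56 0 0 0 0.6;0 0.9 0 0 0 0 0.6;0 1 0 0 0 0 0.6"}}

```text
time_s: 46.2
eef_pos: [0.539, 0.221, 0.258]
eef_rot: [0.707, -0.707, 0.013, -0.019]
wrist_force: [0.5, 0.5, -0.3]
opening: 0.597
```

Call:
{"method": "apply_moves", "body": {"plan": "0 1 0 0 0 0 0.6;0 0.9 0 0 0 0 0.6;0 0.7 0 0 0 0 0.6;0 0.45 0 0 0 0 0.5;0 0 0 0 0 0 0.4"}}

```text
time_s: 46.7
eef_pos: [0.535, 0.2209, 0.1005]
eef_rot: [-0.706, 0.708, -0.017, 0.013]
wrist_force: [-0.1, 0.5, 0.3]
opening: 0.404
```

Call:
{"method": "apply_moves", "body": {"plan": "0 0 0 0 0 0 0.34;0 0 0 0 0 0 0.315;0 0 0 0 0 0 0.305;0 0 0 0 0 0 0.3;0 0 0 0 0 0 0.295"}}

```text
time_s: 47.2
eef_pos: [0.5378, 0.2216, 0.1053]
eef_rot: [-0.707, 0.707, -0.014, 0.016]
wrist_force: [-6.2, 1.0, 6.1]
opening: 0.299
```

Call:
{"method": "apply_moves", "body": {"plan": "0 0 0 0 0 0 0.295;0 -0.1 0 0 0 0 0.295;0 -0.15 0 0 0 0 0.295;0 -0.15 0 0 0 0 0.295;0 -0.1 0 0 0 0 0.295"}}

```text
time_s: 47.7
eef_pos: [0.5384, 0.2212, 0.1301]
eef_rot: [-0.707, 0.707, -0.014, 0.017]
wrist_force: [1.0, -0.4, -3.5]
opening: 0.298
```

Run:
```python
from h import *
plan([.42,.222,.133],tgtR(SY))
snap('scene','s21',(270,170,390,320),4)
```

```text
t 47.7 pos [0.5384 0.2212 0.1301] open 0.298 F [ 1.  -0.4 -3.5] q [ 0.19  0.32  1.68 -0.    1.14  0.23]
 rot units (tool) [ 0.01 -0.05  0.03]  shift in old tool axes [-2.37 -0.07 -0.09]  shift in new axes [-2.37 -0.06 -0.07]
```

View pics/s21.png

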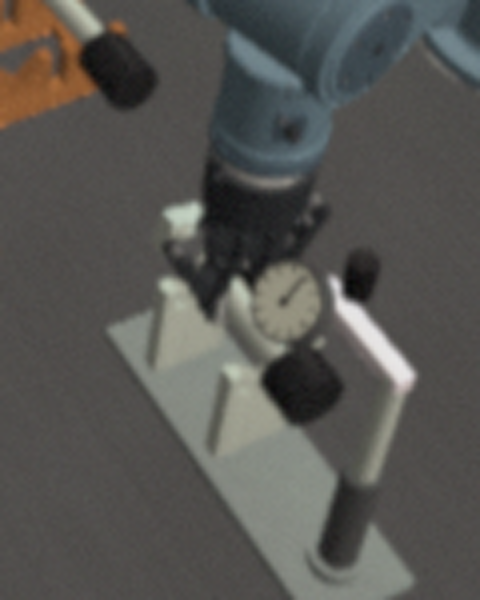

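Call:
{"method": "apply_moves", "body": {"plan": "-0.2 -0.1 0 0 0 0 0.295;-0.5 0 0 0 0 0 0.295;-0.6 0 0 0 0 0 0.295;-0.6 0 0 0 0 0 0.295;-0.5 0 0 0 0 0 0.295"}}

```text
time_s: 48.25
eef_pos: [0.4152, 0.2263, 0.1333]
eef_rot: [-0.706, 0.708, -0.015, 0.015]
wrist_force: [-0.4, -0.4, -5.2]
opening: 0.297
```

Call:
{"method": "apply_moves", "body": {"plan": "-0.2 -0.2 0 0 0 0 0.295;0 -0.4 -0.2 0 -0.1 0 0.295;0.2 -0.2 -0.5 0 -0.1 0 0.295;0.3 0 -0.7 0 -0.1 0 0.295;0.35 0 -0.8 0 0 0 0.295"}}

```text
time_s: 48.75
eef_pos: [0.4475, 0.1159, 0.1746]
eef_rot: [-0.707, 0.708, -0.0, 0.003]
wrist_force: [1.3, 0.4, -4.2]
opening: 0.297
```

Call:
{"method": "apply_moves", "body": {"plan": "0.35 0 -0.8 0 0 0 0.295;0.35 0 -0.8 0 0 0 0.295;0.35 0 -0.8 0 0 0 0.295;0.35 0 -0.8 0 0 0 0.295;0.35 0 -0.7 0 0 0 0.295"}}

```text
time_s: 49.25
eef_pos: [0.534, -0.0811, 0.1744]
eef_rot: [-0.707, 0.708, -0.002, 0.003]
wrist_force: [0.3, 0.0, -4.1]
opening: 0.301
```

Run:
```python
from h import *
plan([.595,-.1765,.12],tgtR([1,0,0]))
```

```text
t 49.25 pos [ 0.534  -0.0811  0.1744] open 0.301 F [ 0.3  0.  -4.1] q [-0.37  0.17  1.76 -0.    1.21 -0.36]
 rot units (tool) [ 0.01 -0.06  0.01]  shift in old tool axes [ 1.23  1.09 -1.9 ]  shift in new axes [ 1.22  1.09 -1.91]
```

Call:
{"method": "apply_moves", "body": {"plan": "0.35 0 -0.6 0 -0.06 0 0.295;0.35 0 -0.6 0 0 0 0.295;0.3 0.2 -0.4 0 0 0 0.295;0.2 0.3 -0.25 0 0 0 0.295;0.03 0.5 -0.04 0 0 0 0.295"}}

```text
time_s: 49.75
eef_pos: [0.5974, -0.1764, 0.1259]
eef_rot: [-0.706, 0.708, 0.002, 0.003]
wrist_force: [0.6, 0.6, -4.3]
opening: 0.3
```

Call:
{"method": "apply_moves", "body": {"plan": "0 0.3 0 0 0 0 0.295;0 0.2 0 0 0 0 0.295;0 0.1 0 0 0 0 0.295;0 0 0 0 0 0 0.295;0 0 0 0 0 0 0.295"}}

```text
time_s: 50.25
eef_pos: [0.5963, -0.1741, 0.0957]
eef_rot: [-0.706, 0.708, 0.001, 0.001]
wrist_force: [-0.2, -0.5, -4.8]
opening: 0.296
```

Run:
```python
from h import *
plan([.595,-.1765,.0577],tgtR([1,0,0]))
snap('scene','s22',(190,110,310,230),5)
snap('top','t22',(240,160,360,280),5)
```

```text
t 50.25 pos [ 0.5963 -0.1741  0.0957] open 0.296 F [-0.2 -0.5 -4.8] q [-0.47  0.44  1.59 -0.    1.1  -0.48]
 rot units (tool) [0.02 0.01 0.03]  shift in old tool axes [-0.03  0.76 -0.05]  shift in new axes [-0.03  0.76 -0.05]
```

View pics/s22.png

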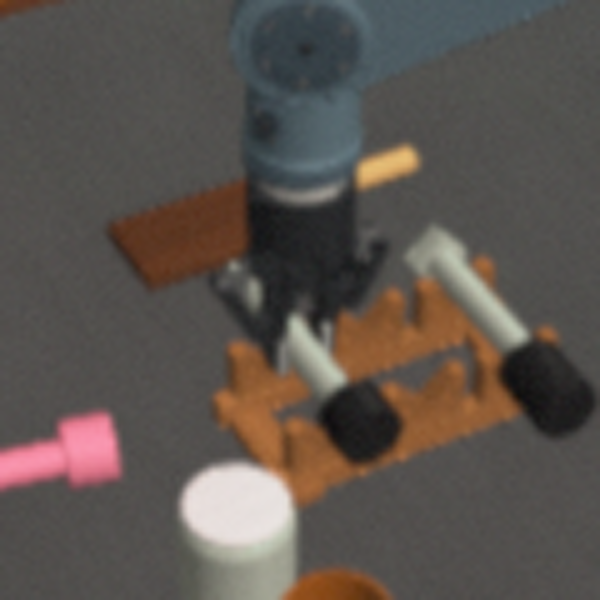

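View pics/t22.png

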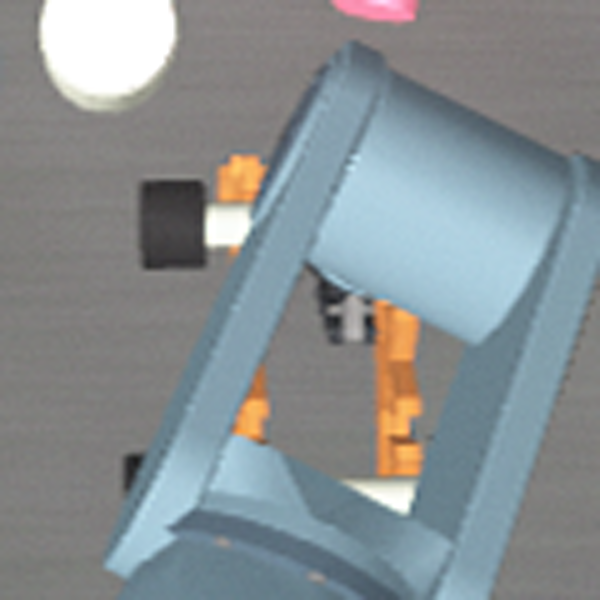

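Call:
{"method": "apply_moves", "body": {"plan": "-0.03 0.2 -0.05 0 0 0 0.295;0 0.2 0 0 0 0 0.295;0 0.15 0 0 0 0 0.295;0 0.07 0 0 0 0 0.295;0 0.05 0 0 0 0 0.295"}}

```text
time_s: 50.85
eef_pos: [0.5945, -0.1767, 0.0608]
eef_rot: [-0.707, 0.708, 0.001, 0.001]
wrist_force: [1.7, 0.7, 0.7]
opening: 0.301
```

Call:
{"method": "apply_moves", "body": {"plan": "0 0.04 0 0 0 0 0.295;0 0.03 0 0 0 0 0.295;0 0 0 0 0 0 0.295;0 0 0 0 0 0 0.295;0 0 0 0 0 0 0.295"}}

```text
time_s: 51.35
eef_pos: [0.595, -0.1767, 0.0603]
eef_rot: [-0.706, 0.708, 0.001, 0.001]
wrist_force: [-6.8, 4.6, 12.7]
opening: 0.304
```

Seated (12.7 N up). Release and rise.

Call:
{"method": "apply_moves", "body": {"plan": "0 -0.03 0 0 0 0 0.3;0 -0.02 0 0 0 0 0.315;0 0 0 0 0 0 0.36;0 0 0 0 0 0 0.5;0 0 0 0 0 0 0.6"}}

```text
time_s: 51.85
eef_pos: [0.5943, -0.1768, 0.0601]
eef_rot: [-0.707, 0.708, 0.001, 0.001]
wrist_force: [-0.2, -0.4, 0.6]
opening: 0.599
```

Call:
{"method": "apply_moves", "body": {"plan": "0 -0.4 0 0 0 0 0.6;0 -0.8 0 0 0 0 0.6;-0.6 -0.7 0 0 0 0 0.6;-0.95 0 0.02 0 0 0 0.6;-0.95 0 0.02 0 0 0 0.6"}}

```text
time_s: 52.35
eef_pos: [0.4688, -0.1751, 0.1563]
eef_rot: [-0.706, 0.708, 0.002, 0.001]
wrist_force: [-1.4, -0.8, -1.1]
opening: 0.6
```

Run:
```python
from h import *
plan([.4355,-.1745,.0577],tgtR([1,0,0]))
snap('scene','s23',(190,110,310,230),5)
```

```text
t 52.35 pos [ 0.4688 -0.1751  0.1563] open 0.6 F [-1.4 -0.8 -1.1] q [-0.59  0.11  1.87 -0.    1.15 -0.6 ]
 rot units (tool) [0.03 0.01 0.04]  shift in old tool axes [-0.67  1.97  0.02]  shift in new axes [-0.67  1.97  0.01]
```

View pics/s23.png

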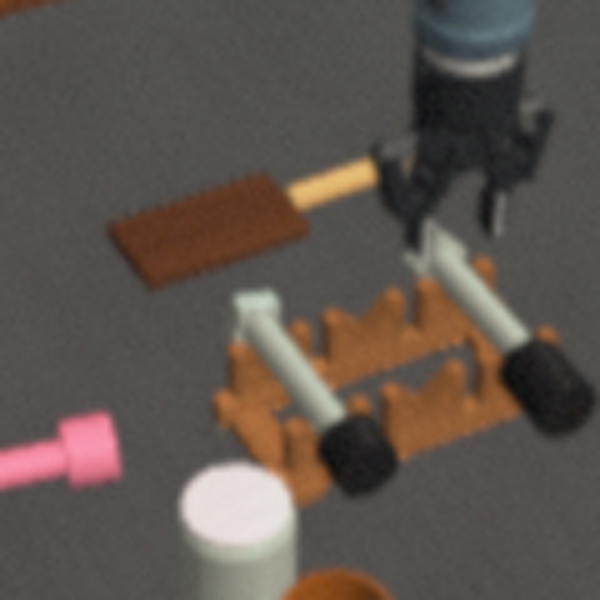

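Call:
{"method": "apply_moves", "body": {"plan": "-0.5 0 0 0 0 0 0.6;-0.17 0.1 0 0 0 0 0.6;0 0.6 0 0 0 0 0.6;0 0.7 0 0 0 0 0.6;0 0.4 0 0 0 0 0.6"}}

```text
time_s: 52.9
eef_pos: [0.4353, -0.1743, 0.0626]
eef_rot: [-0.707, 0.707, 0.0, 0.0]
wrist_force: [-0.4, -0.6, -0.7]
opening: 0.602
```

Call:
{"method": "apply_moves", "body": {"plan": "0 0.13 0 0 0 0 0.55;0 0 0 0 0 0 0.45;0 0 0 0 0 0 0.38;0 0 0 0 0 0 0.35;0 0 0 0 0 0 0.34"}}

```text
time_s: 53.4
eef_pos: [0.4365, -0.1753, 0.0594]
eef_rot: [-0.706, 0.708, 0.001, 0.001]
wrist_force: [-0.2, -1.0, 0.4]
opening: 0.341
```

Run:
```python
from h import *
plan([.4355,-.1745,.0577],tgtR([1,0,0]))
snap('scene','s24',(190,110,310,230),5)
```

```text
t 53.4 pos [ 0.4365 -0.1753  0.0594] open 0.341 F [-0.2 -1.   0.4] q [-0.63  0.21  2.   -0.    0.93 -0.64]
 rot units (tool) [0.02 0.   0.03]  shift in old tool axes [-0.02  0.03  0.02]  shift in new axes [-0.02  0.03  0.02]
```

View pics/s24.png

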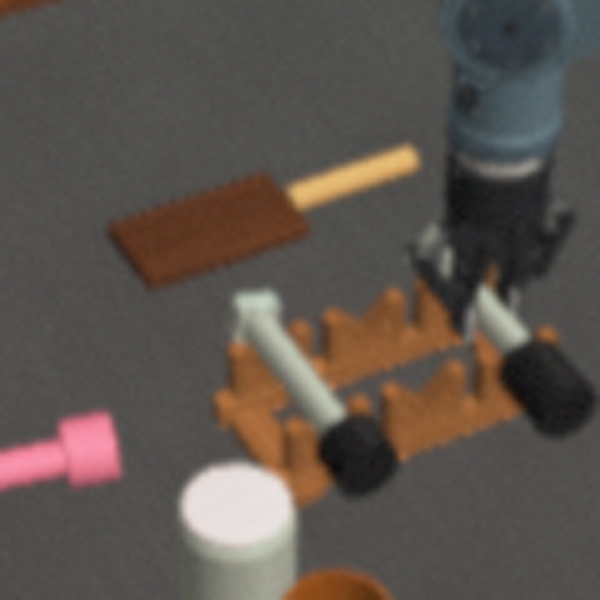

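Call:
{"method": "apply_moves", "body": {"plan": "0 0 0 0 0 0 0.32;0 0 0 0 0 0 0.31;0 0 0 0 0 0 0.303;0 0 0 0 0 0 0.298;0 0 0 0 0 0 0.295"}}

```text
time_s: 53.95
eef_pos: [0.435, -0.1748, 0.0585]
eef_rot: [-0.707, 0.708, 0.0, -0.0]
wrist_force: [-6.4, -0.1, 6.7]
opening: 0.298
```

Call:
{"method": "apply_moves", "body": {"plan": "0 -0.1 0 0 0 0 0.295;0 -0.1 0 0 0 0 0.295;0 0 0 0 0 0 0.295;0 0 0 0 0 0 0.295;0 0 0 0 0 0 0.295"}}

```text
time_s: 54.45
eef_pos: [0.4358, -0.1746, 0.0682]
eef_rot: [-0.707, 0.708, 0.001, 0.001]
wrist_force: [-0.2, 0.0, -3.4]
opening: 0.303
```

Call:
{"method": "apply_moves", "body": {"plan": "0 -0.4 0 0 0 0 0.295;0 -0.6 0 0 0 0 0.295;0 -0.6 0 0 0 0 0.295;0 -0.4 0.2 0 0 0 0.295;0 -0.1 0.4 0 0 0 0.295"}}

```text
time_s: 54.95
eef_pos: [0.4371, -0.1461, 0.1761]
eef_rot: [-0.705, 0.709, 0.002, 0.003]
wrist_force: [1.7, -1.0, -3.8]
opening: 0.295
```

Call:
{"method": "apply_moves", "body": {"plan": "0 0 0.6 0 0 0 0.295;-0.02 0 0.7 0 0 0 0.295;-0.02 0 0.8 0 0 0 0.295;-0.02 0 0.8 0 0.1 0 0.295;-0.02 0 0.8 0 0.1 0 0.295"}}

```text
time_s: 55.45
eef_pos: [0.4314, 0.042, 0.1728]
eef_rot: [-0.707, 0.708, -0.008, 0.009]
wrist_force: [0.6, 0.5, -4.5]
opening: 0.295
```

Call:
{"method": "apply_moves", "body": {"plan": "-0.02 0 0.8 0 0.1 0 0.295;-0.02 0 0.8 0 0 0 0.295;-0.02 0 0.7 0 0 0 0.295;0 0 0.6 0 0 0 0.295;0 0 0.4 0 0 0 0.295"}}

```text
time_s: 55.95
eef_pos: [0.4338, 0.2075, 0.1725]
eef_rot: [-0.707, 0.707, -0.011, 0.013]
wrist_force: [-0.3, 0.2, -3.7]
opening: 0.301
```

Run:
```python
from h import *
plan([.42,.222,.131],tgtR(SY))
snap('scene','s25',s=1.5)
```

```text
t 55.95 pos [0.4338 0.2075 0.1725] open 0.301 F [-0.3  0.2 -3.7] q [ 0.2   0.05  1.91 -0.    1.19  0.23]
 rot units (tool) [0.01 0.03 0.01]  shift in old tool axes [-0.29  0.83  0.28]  shift in new axes [-0.29  0.83  0.28]
```

View pics/s25.png

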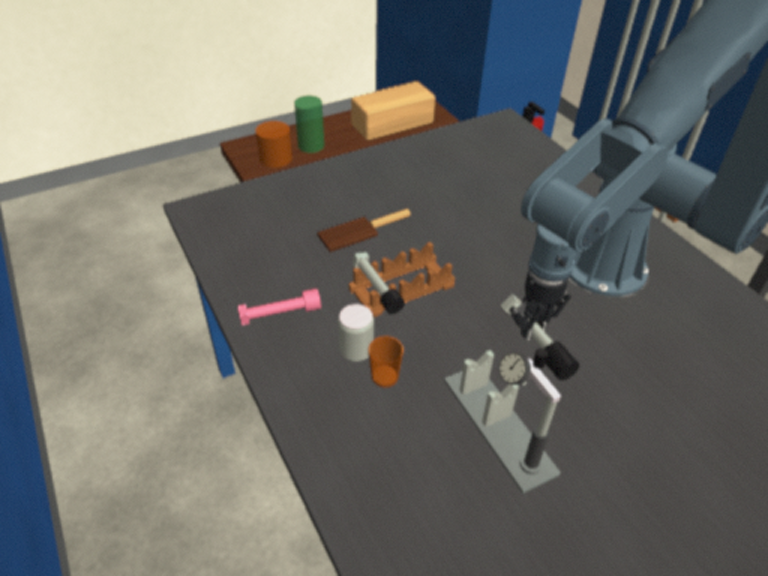

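Call:
{"method": "apply_moves", "body": {"plan": "-0.2 0.3 0.15 0 0.03 0 0.295;-0.09 0.3 0.13 0 0 0 0.295;0 0.15 0 0 0 0 0.295;0 0.03 0 0 0 0 0.295;0 0 0 0 0 0 0.295"}}

```text
time_s: 56.5
eef_pos: [0.4209, 0.2195, 0.1338]
eef_rot: [-0.706, 0.708, -0.013, 0.015]
wrist_force: [0.2, 1.0, -4.6]
opening: 0.299
```

Call:
{"method": "apply_moves", "body": {"plan": "0.3 0 0 0 0 0 0.295;0.55 0 0 0 0 0 0.295;0.6 0 0 0 0 0 0.295;0.55 0 0 0 0 0 0.295;0.3 0 0 0 0 0 0.295"}}

```text
time_s: 57.0
eef_pos: [0.5387, 0.2146, 0.1352]
eef_rot: [-0.707, 0.707, -0.012, 0.016]
wrist_force: [-0.7, -0.4, -3.3]
opening: 0.299
```

Run:
```python
from h import *
plan([.5375,.222,.1035],tgtR(SY))
snap('scene','s26',(270,170,390,320),4)
```

```text
t 57.0 pos [0.5387 0.2146 0.1352] open 0.299 F [-0.7 -0.4 -3.3] q [ 0.18  0.31  1.69 -0.    1.14  0.22]
 rot units (tool) [ 0.01 -0.03  0.05]  shift in old tool axes [-0.03  0.63  0.15]  shift in new axes [-0.03  0.63  0.15]
```

View pics/s26.png

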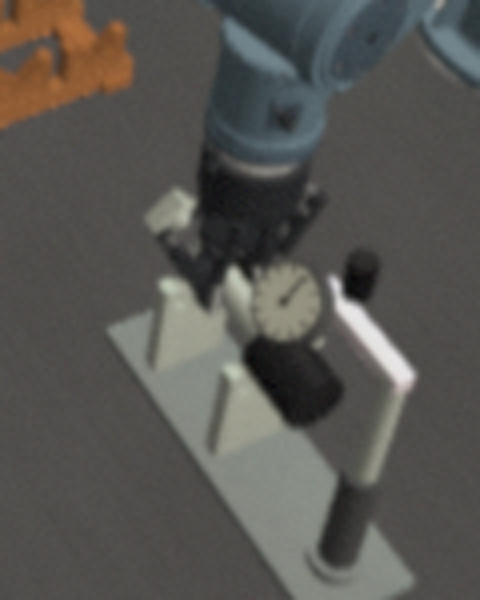

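Call:
{"method": "apply_moves", "body": {"plan": "-0.02 0 0.15 0 0 0 0.295;0 0.15 0 0 0 0 0.295;0 0.15 0 0 0 0 0.295;0 0.15 0 0 0 0 0.295;0 0.08 0 0 0 0 0.295"}}

```text
time_s: 57.55
eef_pos: [0.5345, 0.2229, 0.1069]
eef_rot: [-0.706, 0.708, -0.013, 0.014]
wrist_force: [0.9, -0.4, 1.7]
opening: 0.298
```

Call:
{"method": "apply_moves", "body": {"plan": "0 0.05 0 0 0 0 0.295;0 0.04 0 0 0 0 0.295;0 0.02 0 0 0 0 0.295;0 0 0 0 0 0 0.295;0 0 0 0 0 0 0.295"}}

```text
time_s: 58.05
eef_pos: [0.5372, 0.2231, 0.1041]
eef_rot: [-0.707, 0.707, -0.011, 0.017]
wrist_force: [3.6, 0.3, 5.7]
opening: 0.3
```

Run:
```python
from h import *
plan([.5375,.222,.1035],tgtR(SY))
snap('scene','s27',(270,170,390,320),4);snap('top','t27',(70,170,220,290),5)
```

```text
t 58.05 pos [0.5372 0.2231 0.1041] open 0.3 F [3.6 0.3 5.7] q [ 0.19  0.35  1.7  -0.    1.08  0.23]
 rot units (tool) [ 0.   -0.02  0.06]  shift in old tool axes [ 0.01  0.01 -0.02]  shift in new axes [ 0.01  0.01 -0.02]
```

View pics/s27.png

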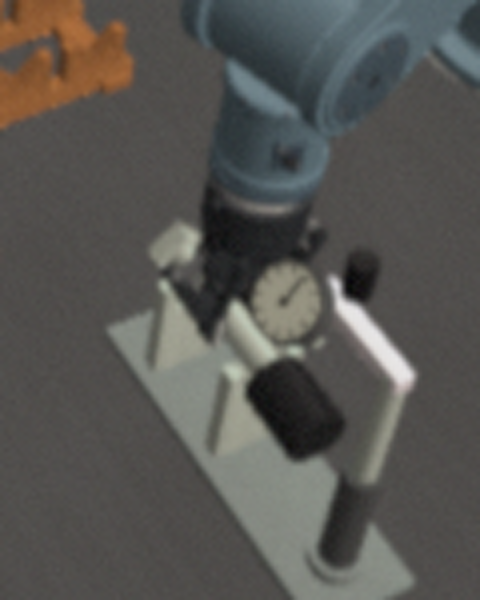

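View pics/t27.png

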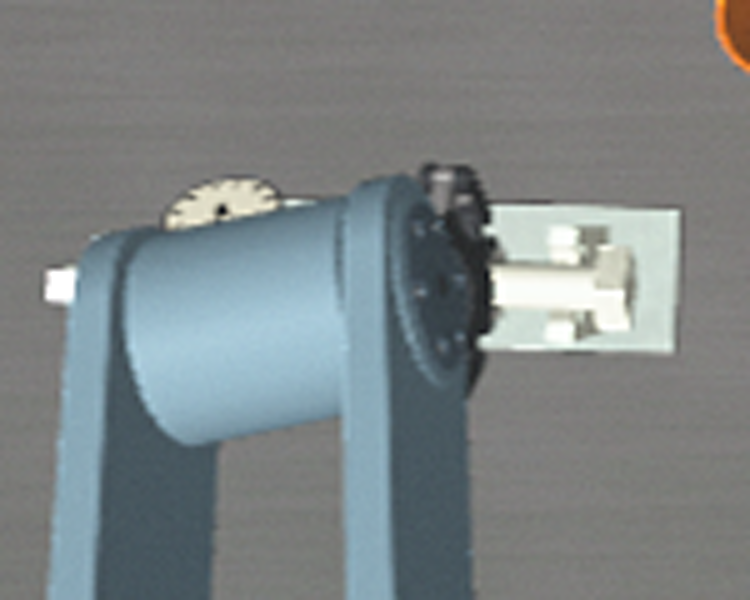

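Seated. Release, rise, spin, go to the knob, lower.

Call:
{"method": "apply_moves", "body": {"plan": "0 -0.02 0 0 0 0 0.31;0 0 0 0 0 0 0.33;0 0 0 0 0 0 0.4;0 0 0 0 0 0 0.5;0 0 0 0 0 0 0.6"}}

```text
time_s: 58.65
eef_pos: [0.5338, 0.2228, 0.1023]
eef_rot: [-0.706, 0.708, -0.014, 0.014]
wrist_force: [-0.4, -0.8, 0.7]
opening: 0.6
```

Call:
{"method": "apply_moves", "body": {"plan": "0 -0.5 0 0 0 0 0.6;0 -0.9 0 0 0 0 0.6;0 -1 0 0 0 0 0.6;0 -1 0 0 0 0 0.6;0 -1 0 0 0 0 0.6"}}

```text
time_s: 59.15
eef_pos: [0.5334, 0.2232, 0.3245]
eef_rot: [-0.706, 0.708, -0.014, 0.014]
wrist_force: [1.3, 0.0, 0.6]
opening: 0.602
```

Call:
{"method": "apply_moves", "body": {"plan": "0 -0.7 0 0 0.93 0 0.6;0 -0.2 0 0 0.94 0 0.6;0 0 0 0 0.93 0 0.6;0 0 0 0 0.94 0 0.6;0 0 0 0 0.93 0 0.6"}}

```text
time_s: 59.65
eef_pos: [0.5337, 0.2233, 0.3675]
eef_rot: [-0.675, 0.676, -0.21, 0.211]
wrist_force: [-1.2, -0.4, -0.6]
opening: 0.597
```

Call:
{"method": "apply_moves", "body": {"plan": "0 0 0 0 0.94 0 0.6;0 0 0 0 0.93 0 0.6;0 0 0 0 0.94 0 0.6;0 0 0 0 0.93 0 0.6;0 0 0 0 0.94 0 0.6"}}

```text
time_s: 60.15
eef_pos: [0.5337, 0.2233, 0.3673]
eef_rot: [-0.59, 0.591, -0.389, 0.39]
wrist_force: [0.2, 0.2, 0.3]
opening: 0.599
```

Call:
{"method": "apply_moves", "body": {"plan": "0 0 0 0 0.93 0 0.6;0 0 0 0 0.94 0 0.6;0 0 0 0 0.93 0 0.6;0 0 0 0 0.94 0 0.6;0 0 0 0 0 0 0.6"}}

```text
time_s: 60.65
eef_pos: [0.5338, 0.2233, 0.3674]
eef_rot: [-0.49, 0.49, -0.509, 0.511]
wrist_force: [-0.5, -0.1, 0.5]
opening: 0.598
```

Run:
```python
from h import *
plan([.5285,.3248,.268],tgtR(SX))
```

```text
t 60.65 pos [0.5338 0.2233 0.3674] open 0.598 F [-0.5 -0.1  0.5] q [ 0.19  0.11  1.43 -0.    1.59  1.8 ]
 rot units (tool) [-0.01 -0.03  0.01]  shift in old tool axes [-2.03  1.98 -0.19]  shift in new axes [-2.03  1.99 -0.18]
```

Call:
{"method": "apply_moves", "body": {"plan": "-0.6 0 -0.06 0 -0.03 0 0.6;-0.8 0 -0.06 0 0 0 0.6;-0.63 0 -0.06 0 0 0 0.6;0 0.5 0 0 0 0 0.6;0 0.5 0 0 0 0 0.6"}}

```text
time_s: 61.15
eef_pos: [0.5288, 0.3263, 0.3175]
eef_rot: [-0.493, 0.492, -0.506, 0.508]
wrist_force: [0.5, 0.4, -0.6]
opening: 0.602
```

Call:
{"method": "apply_moves", "body": {"plan": "0 0.5 0 0 0 0 0.6;0 0.35 0 0 0 0 0.6;0 0.14 0 0 0 0 0.55;0 0 0 0 0 0 0.4;0 0 0 0 0 0 0.3"}}

```text
time_s: 61.65
eef_pos: [0.5296, 0.325, 0.2693]
eef_rot: [-0.492, 0.491, -0.508, 0.51]
wrist_force: [0.2, -0.3, 1.1]
opening: 0.302
```

Call:
{"method": "apply_moves", "body": {"plan": "0 0 0 0 0 0 0.27;0 0 0 0 0 0 0.25;0 0 0 0 0 0 0.23;0 0 0 0 0 0 0.21;0 0 0 0 0 0 0.21"}}

```text
time_s: 62.15
eef_pos: [0.5297, 0.3242, 0.2695]
eef_rot: [-0.491, 0.491, -0.507, 0.51]
wrist_force: [-1.0, -5.8, 2.5]
opening: 0.24
```

Call:
{"method": "apply_moves", "body": {"plan": "0 0.15 0 0 0 0 0.21;0 0.2 0 0 0 0 0.21;0 0.2 0 0 0 0 0.21;0 0.2 0 0 0 0 0.21;0 0.15 0 0 0 0 0.21"}}

```text
time_s: 62.65
eef_pos: [0.5296, 0.3242, 0.2239]
eef_rot: [-0.491, 0.491, -0.508, 0.51]
wrist_force: [-1.8, -5.4, 3.8]
opening: 0.232
```

Call:
{"method": "apply_moves", "body": {"plan": "0 0.1 0 0 0 0 0.21;0 0.08 0 0 0 0 0.21;0 0.03 0 0 0 0 0.21;0 0 0 0 0 0 0.21;0 0 0 0 0 0 0.21"}}

```text
time_s: 63.15
eef_pos: [0.5297, 0.3242, 0.2151]
eef_rot: [-0.491, 0.491, -0.507, 0.51]
wrist_force: [-4.1, -7.2, 9.8]
opening: 0.238
```

Call:
{"method": "apply_moves", "body": {"plan": "0 0.04 0 0 0 0 0.21;0 0.02 0 0 0 0 0.21;0 0 0 0 0 0 0.21;0 0 0 0 0 0 0.21;0 0 0 0 0 0 0.21"}}

```text
time_s: 63.65
eef_pos: [0.5298, 0.3243, 0.215]
eef_rot: [-0.492, 0.49, -0.507, 0.511]
wrist_force: [-11.5, -11.2, 24.7]
opening: 0.236
```

Call:
{"method": "apply_moves", "body": {"plan": "0 0.02 0 0 0 0 0.21;0 0.02 0 0 0 0 0.21;0 0 0 0 0 0 0.21;0 0 0 0 0 0 0.21;0 0 0 0 0 0 0.21"}}

```text
time_s: 64.15
eef_pos: [0.5298, 0.3243, 0.2149]
eef_rot: [-0.492, 0.49, -0.507, 0.511]
wrist_force: [-17.5, -12.6, 35.2]
opening: 0.236
```

At the stop. Relieve, release, rise and read the dial.

Call:
{"method": "apply_moves", "body": {"plan": "0 -0.08 0 0 0 0 0.21;0 -0.05 0 0 0 0 0.23;0 0 0 0 0 0 0.3;0 0 0 0 0 0 0.45;0 0 0 0 0 0 0.6"}}

```text
time_s: 64.65
eef_pos: [0.5293, 0.3253, 0.2144]
eef_rot: [-0.492, 0.491, -0.508, 0.509]
wrist_force: [0.1, 0.2, -0.1]
opening: 0.595
```

Call:
{"method": "apply_moves", "body": {"plan": "0 -0.3 0 0 0 0 0.6;0 -0.7 0 0 0 0 0.6;0 -1 0 0 0 0 0.6;0 -0.8 0 0 0 0 0.6;0 0 0 0 0 0 0.6"}}

```text
time_s: 65.15
eef_pos: [0.5314, 0.3263, 0.3639]
eef_rot: [-0.496, 0.486, -0.506, 0.512]
wrist_force: [0.8, -0.2, 0.6]
opening: 0.601
```

Run:
```python
from h import *
plan([.537,.2225,.37],tgtR(SX))
snap('scene','s28',(270,170,390,320),4);snap('top','t28',(70,170,220,290),5); needle('s28')
```

```text
t 65.15 pos [0.5314 0.3263 0.3639] open 0.601 F [ 0.8 -0.2  0.6] q [ 0.36  0.21  1.33 -0.    1.58  1.97]
 rot units (tool) [-0.13  0.01 -0.04]  shift in old tool axes [ 2.07 -0.13  0.19]  shift in new axes [ 2.07 -0.12  0.19]
```

View pics/s28_dial.png

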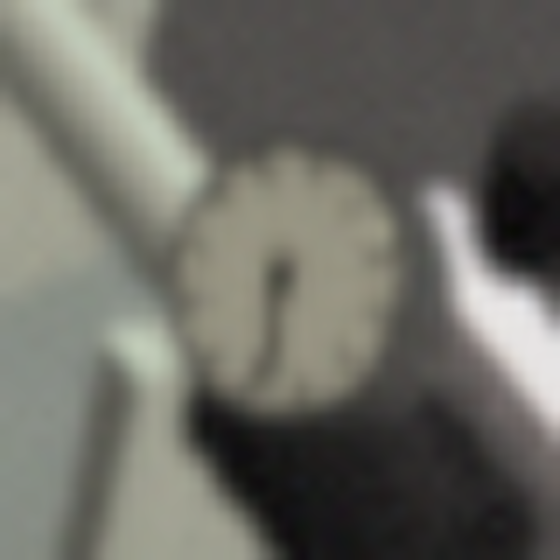

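View pics/t28.png

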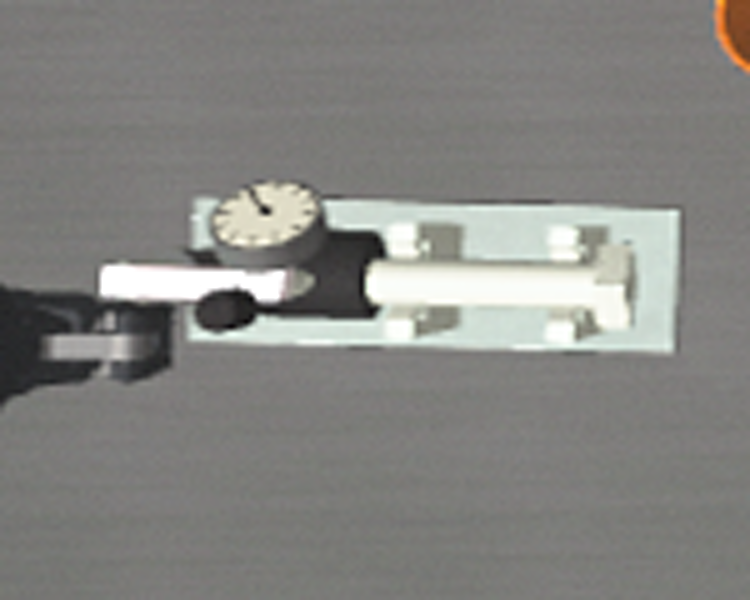

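Call:
{"method": "apply_moves", "body": {"plan": "0.7 -0.1 0.07 -0.13 0 0 0.6;0.7 0 0.06 0 0 0 0.6;0.67 0 0.06 0 -0.5 0 0.6;0 0 0 0 -0.94 0 0.6;0 0 0 0 -0.93 0 0.6"}}

```text
time_s: 65.75
eef_pos: [0.5343, 0.22, 0.3579]
eef_rot: [-0.555, 0.563, -0.438, 0.429]
wrist_force: [0.1, 0.2, 0.0]
opening: 0.598
```

Call:
{"method": "apply_moves", "body": {"plan": "0 0 0 0 -0.94 0 0.6;0 0 0 0 -0.93 0 0.6;0 0 0 0 -0.94 0 0.6;0 0 0 0 -0.93 0 0.6;0 0 0 0 -0.94 0 0.6"}}

```text
time_s: 66.25
eef_pos: [0.534, 0.2212, 0.3577]
eef_rot: [-0.655, 0.66, -0.266, 0.256]
wrist_force: [0.2, 0.0, -0.4]
opening: 0.602
```

Call:
{"method": "apply_moves", "body": {"plan": "0 0 0 0 -0.94 0 0.6;0 0 0 0 -0.93 0 0.6;0 0 0 0 -0.94 0 0.6;0 0 0 0 -0.93 0 0.6;0 0 0 0 -0.94 0 0.6"}}

```text
time_s: 66.75
eef_pos: [0.5341, 0.2212, 0.3577]
eef_rot: [-0.703, 0.705, -0.074, 0.063]
wrist_force: [-0.2, 0.2, 0.5]
opening: 0.602
```

Call:
{"method": "apply_moves", "body": {"plan": "0 0 0 0 -0.93 0 0.6;0 0 0 0 -0.5 0 0.6;0 0 0 0 0 0 0.6;0 0 0 0 0 0 0.6;0 0 0 0 0 0 0.6"}}

```text
time_s: 67.25
eef_pos: [0.5345, 0.2212, 0.3588]
eef_rot: [-0.707, 0.707, -0.015, 0.005]
wrist_force: [0.0, 0.2, 0.7]
opening: 0.601
```

Run:
```python
from h import *
plan([.537,.2225,.1045],tgtR(SY))
```

```text
t 67.25 pos [0.5345 0.2212 0.3588] open 0.601 F [0.  0.2 0.7] q [0.19 0.13 1.44 0.   1.59 0.22]
 rot units (tool) [ 0.01  0.07 -0.12]  shift in old tool axes [0.12 5.08 0.03]  shift in new axes [0.05 5.09 0.03]
```

Call:
{"method": "apply_moves", "body": {"plan": "0.02 0.8 0.02 0 0.07 -0.12 0.6;0 1 0 0 0 0 0.6;0 1 0 0 0 0 0.6;0 1 0 0 0 0 0.6;0 0.8 0 0 0 0 0.6"}}

```text
time_s: 67.75
eef_pos: [0.534, 0.2217, 0.1264]
eef_rot: [-0.706, 0.708, -0.013, 0.012]
wrist_force: [0.1, 0.7, -0.7]
opening: 0.598
```

Call:
{"method": "apply_moves", "body": {"plan": "0 0.46 0 0 0 0 0.5;0 0 0 0 0 0 0.42;0 0 0 0 0 0 0.36;0 0 0 0 0 0 0.33;0 0 0 0 0 0 0.32"}}

```text
time_s: 68.25
eef_pos: [0.537, 0.2222, 0.1086]
eef_rot: [-0.707, 0.707, -0.011, 0.014]
wrist_force: [1.7, -0.0, -0.6]
opening: 0.323
```

Call:
{"method": "apply_moves", "body": {"plan": "0 0 0 0 0 0 0.31;0 0 0 0 0 0 0.303;0 0 0 0 0 0 0.298;0 0 0 0 0 0 0.296;0 0 0 0 0 0 0.296"}}

```text
time_s: 68.75
eef_pos: [0.5376, 0.2222, 0.1085]
eef_rot: [-0.707, 0.707, -0.01, 0.015]
wrist_force: [5.5, -0.0, 6.1]
opening: 0.302
```

Run:
```python
from h import *
plan([.537,.2225,.1045],tgtR(SY))
```

```text
t 68.75 pos [0.5376 0.2222 0.1085] open 0.302 F [ 5.5 -0.   6.1] q [ 0.19  0.34  1.7  -0.    1.09  0.23]
 rot units (tool) [0.   0.01 0.05]  shift in old tool axes [-0.01  0.08  0.01]  shift in new axes [-0.01  0.08  0.01]
```

Call:
{"method": "apply_moves", "body": {"plan": "0 0 0 0 0 0 0.36;0 0.08 0 0 0 0 0.36;0 0 0 0 0 0 0.32;0 0 0 0 0 0 0.303;0 0 0 0 0 0 0.296"}}

```text
time_s: 69.25
eef_pos: [0.5375, 0.2219, 0.1029]
eef_rot: [-0.707, 0.707, -0.011, 0.015]
wrist_force: [9.1, 0.1, -0.9]
opening: 0.299
```

Call:
{"method": "apply_moves", "body": {"plan": "0 0 0 0 0 0.3 0.296;-0.01 0 0 0 0 0.8 0.296;-0.01 0 0 0 0 0.8 0.296;-0.01 0 0 0 0 0.8 0.296;-0.01 0 0 0 0 0.6 0.296"}}

```text
time_s: 69.75
eef_pos: [0.5349, 0.2219, 0.1034]
eef_rot: [0.695, -0.691, 0.152, 0.127]
wrist_force: [5.9, -0.3, 4.4]
opening: 0.298
```

Run:
```python
from h import *
plan([.537,.2225,.1045],tgtR(SY))
snap('scene','s29',(270,170,390,320),4); needle('s29')
```

```text
t 69.75 pos [0.5349 0.2219 0.1034] open 0.298 F [ 5.9 -0.3  4.4] q [0.15 0.59 1.4  0.07 1.54 0.17]
 rot units (tool) [ 0.01  0.01 -3.3 ]  shift in old tool axes [ 0.03 -0.04  0.01]  shift in new axes [ 0.04 -0.02  0.01]
```

View pics/s29_dial.png

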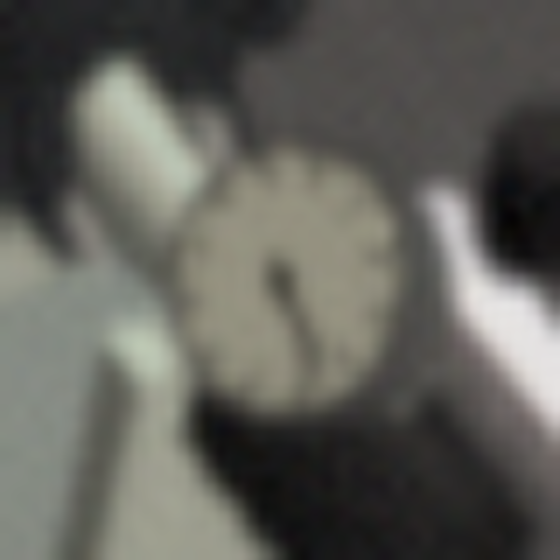

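Call:
{"method": "apply_moves", "body": {"plan": "0 0 0 0 0 -0.3 0.296;0.01 0 0 0 0 -0.7 0.296;0.01 0 0 0 0 -0.8 0.296;0.01 0 0 0 0 -0.8 0.296;0.01 0 0 0 0 -0.8 0.296"}}

```text
time_s: 70.3
eef_pos: [0.5367, 0.2218, 0.1033]
eef_rot: [-0.707, 0.707, -0.006, 0.02]
wrist_force: [3.2, -1.3, 3.7]
opening: 0.301
```

Call:
{"method": "apply_moves", "body": {"plan": "0.01 0 0 0 0 -0.8 0.296;0.01 0 0 0 0 -0.8 0.296;0.01 0 0 0 0 -0.8 0.296;0.01 0 0 0 0 -0.8 0.296;0.01 0 0 0 0 -0.8 0.296"}}

```text
time_s: 70.8
eef_pos: [0.5396, 0.2222, 0.1048]
eef_rot: [-0.682, 0.688, 0.163, 0.187]
wrist_force: [10.7, -10.6, 3.3]
opening: 0.301
```

Call:
{"method": "apply_moves", "body": {"plan": "0.01 0 0 0 0 -0.5 0.296;0 0 0 0 0 0 0.296;0 0 0 0 0 0 0.31;0 0 0 0 0 0 0.36;0 0 0 0 0 0 0.6"}}

```text
time_s: 71.3
eef_pos: [0.5373, 0.2215, 0.1021]
eef_rot: [-0.676, 0.685, 0.18, 0.204]
wrist_force: [0.1, 1.3, -0.1]
opening: 0.515
```

Run:
```python
from h import *
plan([.5355,.2225,.1105]+.006*tgtR(SY,.5,SX).apply([0,1,0]),tgtR(SY,.5,SX))
snap('scene','s30',(270,170,390,320),4); needle('s30')
```

```text
t 71.3 pos [0.5373 0.2215 0.1021] open 0.515 F [ 0.1  1.3 -0.1] q [ 0.27  0.16  2.07 -0.41  0.42  0.64]
 rot units (tool) [0.01 0.02 0.42]  shift in old tool axes [ 0.05 -0.04  0.02]  shift in new axes [ 0.05 -0.05  0.02]
```

View pics/s30_dial.png

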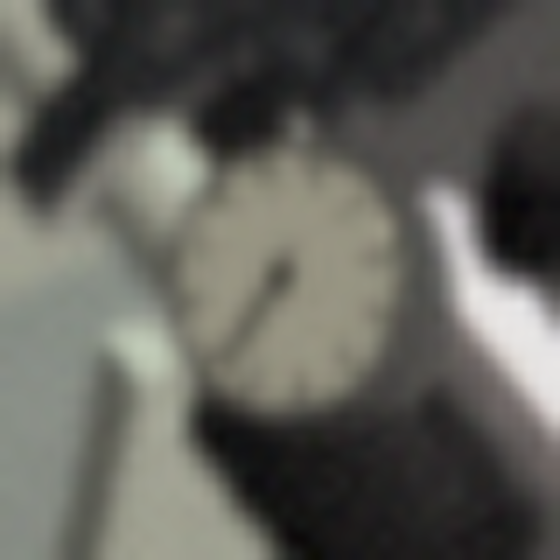

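Call:
{"method": "apply_moves", "body": {"plan": "0.03 -0.02 0 0 0 0.4 0.6;-0.01 0 0 0 0 0.9 0.6;-0.01 0 0 0 0 0.9 0.6;-0.01 0 0 0 0 0.9 0.6;-0.01 0 0 0 0 0.9 0.6"}}

```text
time_s: 71.85
eef_pos: [0.5359, 0.2219, 0.1035]
eef_rot: [-0.706, 0.707, 0.011, 0.036]
wrist_force: [0.6, 0.3, 0.4]
opening: 0.602
```

Call:
{"method": "apply_moves", "body": {"plan": "-0.01 0 0 0 0 0.9 0.6;-0.01 0 0 0 0 0.9 0.6;-0.01 0 0 0 0 0.9 0.6;-0.01 0 0 0 0 0.9 0.6;-0.01 0 0 0 0 0.9 0.6"}}

```text
time_s: 72.35
eef_pos: [0.5338, 0.2218, 0.1038]
eef_rot: [0.69, -0.685, 0.178, 0.154]
wrist_force: [0.9, 0.1, -0.5]
opening: 0.604
```

Call:
{"method": "apply_moves", "body": {"plan": "-0.01 0 0 0 0 0.9 0.6;-0.01 0 0 0 0 0.9 0.6;0 0 0 0 0 0.5 0.5;0 0 0 0 0 0 0.4;0 0 0 0 0 0 0.36"}}

```text
time_s: 72.85
eef_pos: [0.533, 0.2219, 0.1036]
eef_rot: [0.663, -0.655, 0.269, 0.245]
wrist_force: [-0.3, -0.8, -0.3]
opening: 0.361
```

Run:
```python
from h import *
plan([.5365,.2225,.1105]+.006*tgtR(SY,-.8,SX).apply([0,1,0]),tgtR(SY,-.8,SX))
```

```text
t 72.85 pos [0.533  0.2219 0.1036] open 0.361 F [-0.3 -0.8 -0.3] q [0.13 0.83 1.14 0.12 1.91 0.16]
 rot units (tool) [ 0.02 -0.    0.46]  shift in old tool axes [-0.05 -0.03  0.02]  shift in new axes [-0.05 -0.03  0.02]
```

Call:
{"method": "apply_moves", "body": {"plan": "-0.03 -0.02 0 0 0 0 0.33;0 0 0 0 0 0 0.315;0 0 0 0 0 0 0.305;0 0 0 0 0 0 0.298;0 0 0 0 0 0 0.295"}}

```text
time_s: 73.35
eef_pos: [0.5338, 0.2221, 0.1072]
eef_rot: [0.663, -0.655, 0.268, 0.244]
wrist_force: [2.6, 0.6, -0.1]
opening: 0.299
```

Call:
{"method": "apply_moves", "body": {"plan": "0 0 0 0 0 -0.4 0.295;0.01 0 0 0 0 -0.8 0.295;0.01 0 0 0 0 -0.8 0.295;0.01 0 0 0 0 -0.8 0.295;0.01 0 0 0 0 -0.8 0.295"}}

```text
time_s: 73.85
eef_pos: [0.5354, 0.2218, 0.1059]
eef_rot: [0.7, -0.697, 0.12, 0.095]
wrist_force: [1.9, 0.5, -3.5]
opening: 0.301
```

Call:
{"method": "apply_moves", "body": {"plan": "0.01 0 0 0 0 -0.8 0.295;0.01 0 0 0 0 -0.8 0.295;0.01 0 0 0 0 -0.8 0.295;0.01 0 0 0 0 -0.8 0.295;0.01 0 0 0 0 -0.8 0.295"}}

```text
time_s: 74.35
eef_pos: [0.5376, 0.2218, 0.1059]
eef_rot: [-0.703, 0.706, 0.049, 0.074]
wrist_force: [2.1, -0.7, -3.1]
opening: 0.297
```

Call:
{"method": "apply_moves", "body": {"plan": "0.01 0 0 0 0 -0.8 0.295;0.01 0 0 0 0 -0.6 0.295;0 0 0 0 0 0 0.295;0 0 0 0 0 0 0.295;0 0 0 0 0 0 0.295"}}

```text
time_s: 74.85
eef_pos: [0.5387, 0.2218, 0.1059]
eef_rot: [-0.694, 0.7, 0.106, 0.131]
wrist_force: [0.5, 1.0, 0.6]
opening: 0.296
```

Run:
```python
from h import *
plan([.5365,.2225,.1105]+.006*tgtR(SY,.4,SX).apply([0,1,0]),tgtR(SY,.4,SX))
snap('scene','s31',(270,170,390,320),4); needle('s31')
```

```text
t 74.85 pos [0.5387 0.2218 0.1059] open 0.296 F [0.5 1.  0.6] q [ 0.24  0.2   1.93 -0.14  0.69  0.37]
 rot units (tool) [ 0.01  0.01 -0.53]  shift in old tool axes [-0.    0.02  0.01]  shift in new axes [-0.    0.02  0.01]
```

View pics/s31_dial.png

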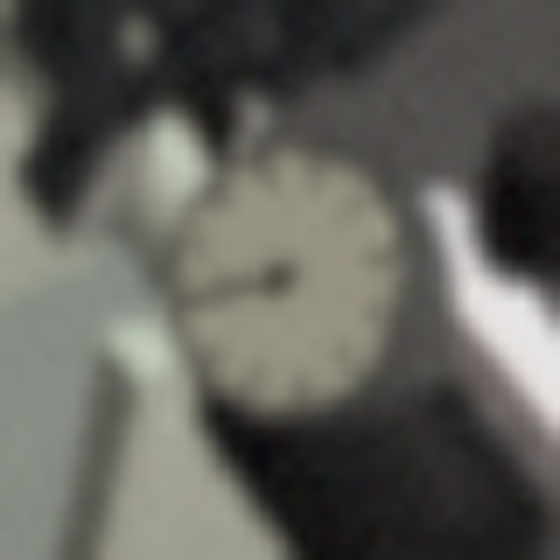

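Call:
{"method": "apply_moves", "body": {"plan": "0.01 0 0 0 0 -0.6 0.295;0.01 0 0 0 0 -0.8 0.295;0.01 0 0 0 0 -0.8 0.295;0.01 0 0 0 0 -0.6 0.295;0 0 0 0 0 0 0.295"}}

```text
time_s: 75.4
eef_pos: [0.5404, 0.2212, 0.1064]
eef_rot: [-0.663, 0.674, 0.219, 0.242]
wrist_force: [2.5, 2.3, -1.7]
opening: 0.296
```

Run:
```python
from h import *
plan([.5365,.2225,.1105]+.006*tgtR(SY,.7,SX).apply([0,1,0]),tgtR(SY,.7,SX))
snap('scene','s32',(270,170,390,320),4); needle('s32')
```

```text
t 75.4 pos [0.5404 0.2212 0.1064] open 0.296 F [ 2.5  2.3 -1.7] q [ 0.29  0.15  2.13 -0.74  0.31  0.98]
 rot units (tool) [ 0.02  0.03 -0.29]  shift in old tool axes [-0.01  0.01  0.02]  shift in new axes [-0.01  0.01  0.02]
```

View pics/s32_dial.png

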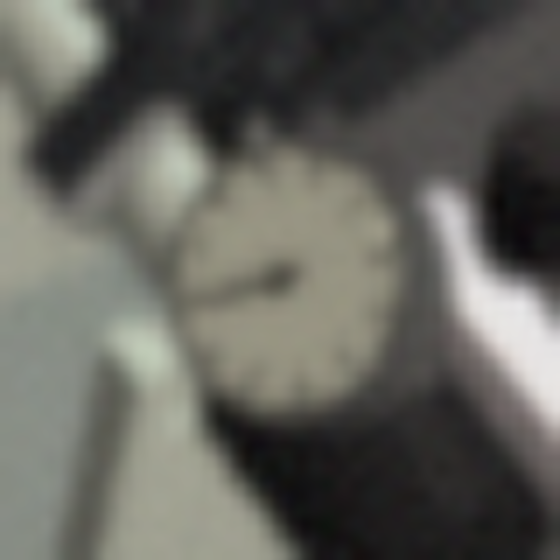

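Call:
{"method": "apply_moves", "body": {"plan": "-0.01 0 0 0 0 0.7 0.295;-0.01 0 0 0 0 0.7 0.295;0 0 0 0 0 0 0.295;0 0 0 0 0 0 0.295;0 0 0 0 0 0 0.295"}}

```text
time_s: 75.95
eef_pos: [0.54, 0.2199, 0.1056]
eef_rot: [-0.678, 0.689, 0.166, 0.193]
wrist_force: [1.4, 0.9, 0.3]
opening: 0.299
```

Run:
```python
from h import *
plan([.5365,.2225,.1105]+.006*tgtR(SY,.5,SX).apply([0,1,0]),tgtR(SY,.5,SX))
snap('scene','s33',(270,170,390,320),4); needle('s33'); snap('top','t33',(70,170,220,290),5)
```

```text
t 75.95 pos [0.54   0.2199 0.1056] open 0.299 F [1.4 0.9 0.3] q [ 0.26  0.16  2.04 -0.34  0.47  0.57]
 rot units (tool) [0.06 0.   0.11]  shift in old tool axes [-0.02 -0.    0.05]  shift in new axes [-0.02 -0.    0.05]
```

View pics/s33_dial.png

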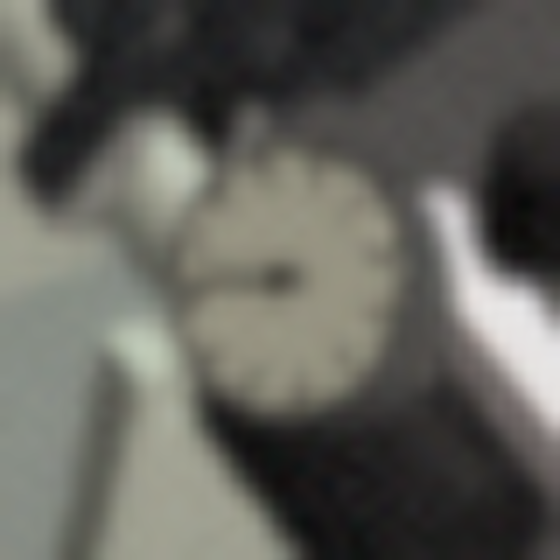

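View pics/s33.png

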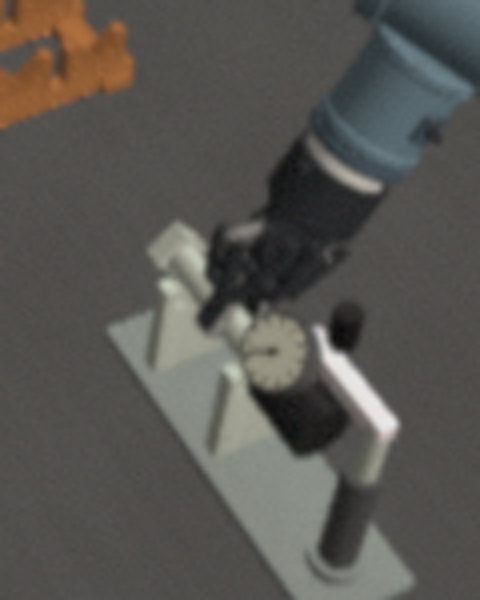

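View pics/t33.png

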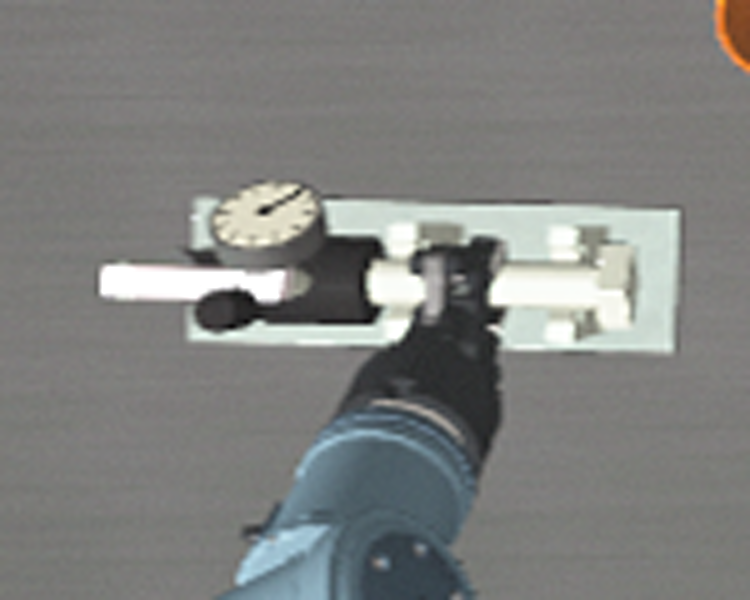

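Call:
{"method": "apply_moves", "body": {"plan": "0 0 0 0 0 0 0.305;0 0 0 0 0 0 0.32;0 0 0 0 0 0 0.4;0 0 0 0 0 0 0.6;0 0 0 0 0 0 0.6"}}

```text
time_s: 76.55
eef_pos: [0.54, 0.2198, 0.1056]
eef_rot: [-0.678, 0.69, 0.166, 0.192]
wrist_force: [-0.5, -0.6, -0.1]
opening: 0.598
```

Run:
```python
from h import *
plan([.5365,.2225,.1105]+.006*tgtR(SY,.5,SX).apply([0,1,0]),tgtR(SY,.5,SX))
snap('scene','s34',(270,170,390,320),4); needle('s34'); snap('top','t34',(100,195,140,225),14)
```

```text
t 76.55 pos [0.54   0.2198 0.1056] open 0.598 F [-0.5 -0.6 -0.1] q [ 0.26  0.16  2.04 -0.34  0.47  0.57]
 rot units (tool) [0.06 0.   0.1 ]  shift in old tool axes [-0.02 -0.    0.05]  shift in new axes [-0.02  0.    0.05]
```

View pics/s34_dial.png

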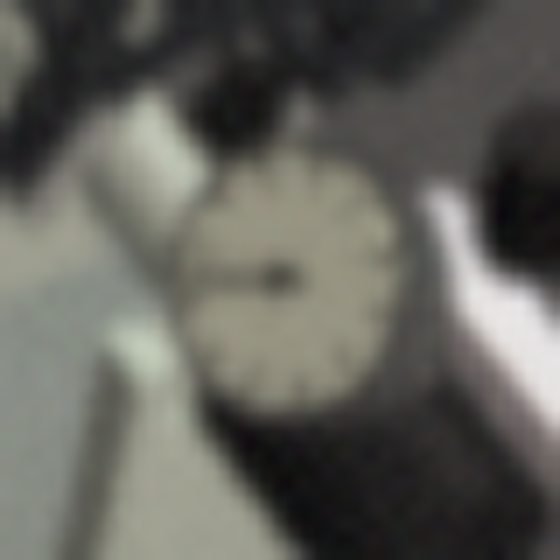

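View pics/t34.png

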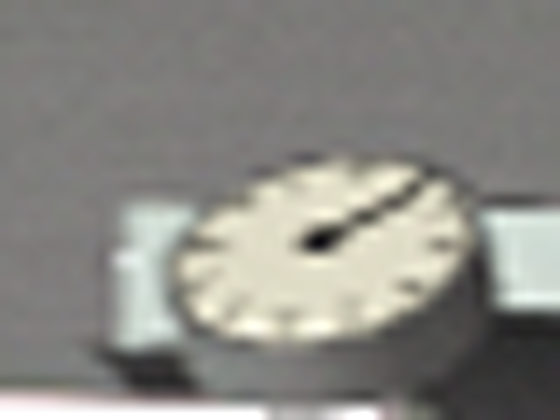

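Call:
{"method": "apply_moves", "body": {"plan": "-0.01 0 0.03 0 0 0.8 0.6;-0.01 0 0 0 0 0.8 0.6;0 0 0 0 0 0.4 0.45;0 0 0 0 0 0 0.36;0 0 0 0 0 0 0.33"}}

```text
time_s: 77.15
eef_pos: [0.5391, 0.2212, 0.1049]
eef_rot: [-0.696, 0.705, 0.082, 0.11]
wrist_force: [0.0, 0.3, 0.0]
opening: 0.327
```

Call:
{"method": "apply_moves", "body": {"plan": "0 0 0 0 0 0 0.315;0 0 0 0 0 0 0.303;0 0 0 0 0 0 0.298;0 0 0 0 0 0 0.294;0 0 0 0 0 0 0.294"}}

```text
time_s: 77.65
eef_pos: [0.539, 0.2213, 0.1052]
eef_rot: [-0.696, 0.704, 0.082, 0.11]
wrist_force: [1.4, -1.4, -0.9]
opening: 0.297
```

Call:
{"method": "apply_moves", "body": {"plan": "0.01 0 0 0 0 -0.5 0.294;0.01 0 0 0 0 -0.8 0.294;0.01 0 0 0 0 -0.7 0.294;0 0 0 0 0 -0.5 0.294;0 0 0 0 0 0 0.294"}}

```text
time_s: 78.15
eef_pos: [0.5402, 0.2218, 0.106]
eef_rot: [-0.672, 0.684, 0.188, 0.213]
wrist_force: [3.2, 2.3, -2.5]
opening: 0.296
```

Call:
{"method": "apply_moves", "body": {"plan": "0 0 0 0 0 0 0.305;0 0 0 0 0 0 0.32;0 0 0 0 0 0 0.4;0 0 0 0 0 0 0.6;0 0 0 0 0 0 0.6"}}

```text
time_s: 78.65
eef_pos: [0.5409, 0.2213, 0.1059]
eef_rot: [-0.672, 0.684, 0.186, 0.213]
wrist_force: [0.5, 0.5, 0.4]
opening: 0.604
```

Run:
```python
from h import *
plan([.5365,.2225,.1105]+.006*tgtR(SY,.5,SX).apply([0,1,0]),tgtR(SY,.5,SX))
snap('scene','s35',(270,170,390,320),4); needle('s35'); snap('top','t35',(100,195,140,225),14)
```

```text
t 78.65 pos [0.5409 0.2213 0.1059] open 0.604 F [0.5 0.5 0.4] q [ 0.28  0.15  2.07 -0.46  0.4   0.69]
 rot units (tool) [0.06 0.   0.6 ]  shift in old tool axes [-0.03 -0.01  0.02]  shift in new axes [-0.03 -0.    0.02]
```

View pics/s35_dial.png

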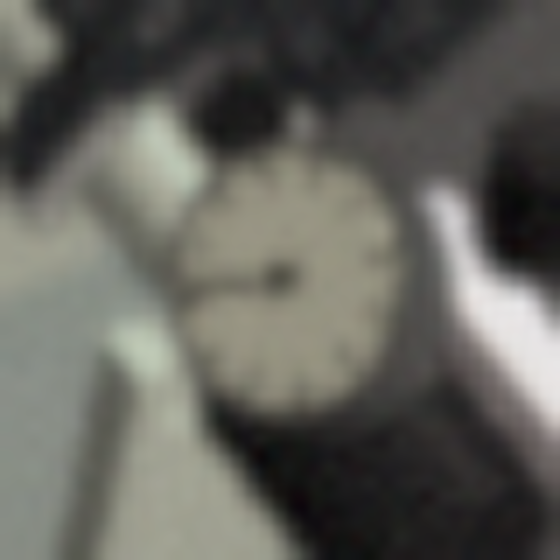

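View pics/t35.png

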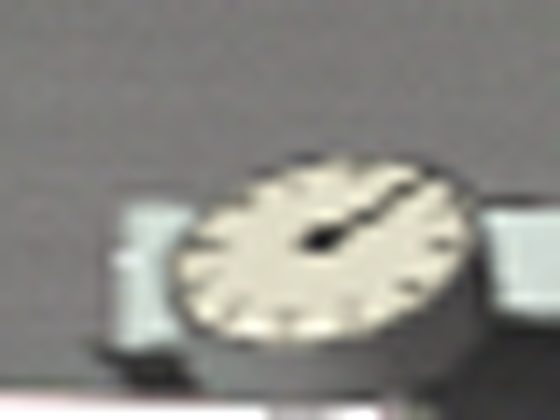

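Call:
{"method": "apply_moves", "body": {"plan": "-0.02 0 0.02 0 0 0 0.42;0 0 0 0 0 0 0.34;0 0 0 0 0 0 0.315;0 0 0 0 0 0 0.3;0 0 0 0 0 0 0.295"}}

```text
time_s: 79.25
eef_pos: [0.5404, 0.2225, 0.1058]
eef_rot: [-0.672, 0.684, 0.187, 0.213]
wrist_force: [0.6, -1.0, 1.9]
opening: 0.3
```

Call:
{"method": "apply_moves", "body": {"plan": "0 0 0 0 0 0.4 0.295;-0.01 0 0 0 0 0.8 0.295;-0.01 0 0 0 0 0.8 0.295;-0.01 0 0 0 0 0.8 0.295;-0.01 0 0 0 0 0.8 0.295"}}

```text
time_s: 79.75
eef_pos: [0.5383, 0.2228, 0.1052]
eef_rot: [-0.703, 0.708, 0.035, 0.063]
wrist_force: [3.9, -0.8, -3.1]
opening: 0.303
```

Call:
{"method": "apply_moves", "body": {"plan": "-0.01 0 0 0 0 0.7 0.295;0 0 0 0 0 0.3 0.295;0 0 0 0 0 0 0.295;0 0 0 0 0 0 0.31;0 0 0 0 0 0 0.35"}}

```text
time_s: 80.25
eef_pos: [0.5373, 0.2224, 0.1041]
eef_rot: [-0.705, 0.709, -0.007, 0.021]
wrist_force: [-1.0, 0.3, 0.5]
opening: 0.348
```

Call:
{"method": "apply_moves", "body": {"plan": "0 0 0 0 0 0 0.45;0 0 0 0 0 0 0.6;0 0 0 0 0 0 0.6;0 0 0 0 0 0 0.6;0 0 0 0 0 0 0.6"}}

```text
time_s: 80.75
eef_pos: [0.5376, 0.2225, 0.1045]
eef_rot: [-0.705, 0.709, -0.007, 0.021]
wrist_force: [-0.1, 0.1, 0.3]
opening: 0.599
```

Run:
```python
from h import *
plan([.5365,.2225,.1105]+.006*tgtR(SY,0,SX).apply([0,1,0]),tgtR(SY,0,SX))
snap('scene','s36',(270,170,390,320),4); needle('s36'); snap('top','t36',(100,195,140,225),14)
```

```text
t 80.75 pos [0.5376 0.2225 0.1045] open 0.599 F [-0.1  0.1  0.3] q [ 0.19  0.34  1.71 -0.01  1.07  0.24]
 rot units (tool) [ 0.05 -0.03  0.17]  shift in old tool axes [-0.02  0.   -0.  ]  shift in new axes [-0.02  0.   -0.  ]
```

View pics/s36_dial.png

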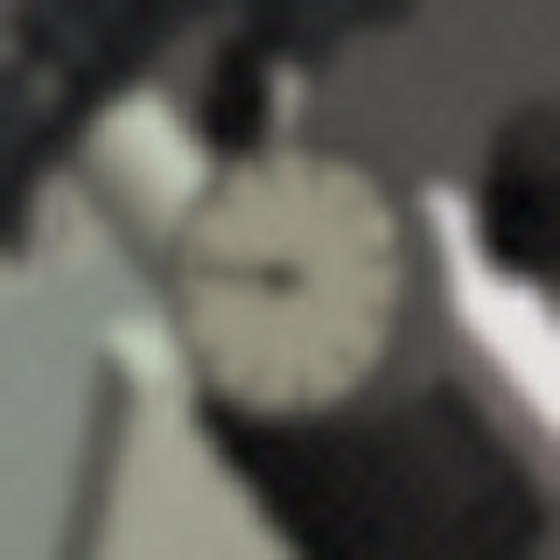

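View pics/t36.png

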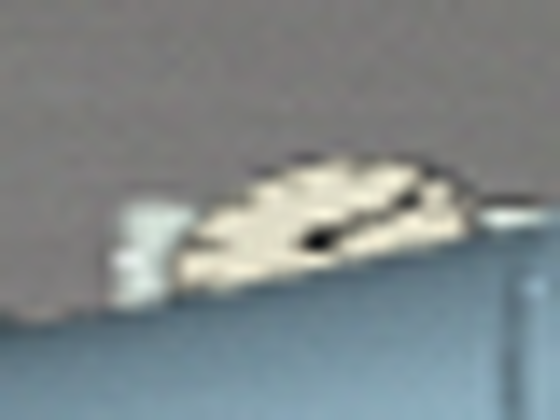

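Call:
{"method": "apply_moves", "body": {"plan": "0 -0.5 0 0 0 0.1 0.6;0 -0.9 0 0 0 0.07 0.6;0 -1 0 0 0 0 0.6;0 -1 0 0 0 0 0.6;0 -1 0 0 0 0 0.6"}}

```text
time_s: 81.35
eef_pos: [0.5364, 0.2237, 0.3266]
eef_rot: [-0.705, 0.709, -0.014, 0.014]
wrist_force: [1.6, 0.0, 0.1]
opening: 0.597
```

Call:
{"method": "apply_moves", "body": {"plan": "0 -0.5 0 0 0.93 0 0.6;0 0 0 0 0.94 0 0.6;0 0 0 0 0.93 0 0.6;0 0 0 0 0.94 0 0.6;0 0 0 0 0.93 0 0.6"}}

```text
time_s: 81.85
eef_pos: [0.5366, 0.2239, 0.3496]
eef_rot: [-0.673, 0.677, -0.21, 0.211]
wrist_force: [-0.2, -0.6, 0.4]
opening: 0.601
```

Call:
{"method": "apply_moves", "body": {"plan": "0 0 0 0 0.94 0 0.6;0 0 0 0 0.93 0 0.6;0 0 0 0 0.94 0 0.6;0 0 0 0 0.93 0 0.6;0 0 0 0 0.94 0 0.6"}}

```text
time_s: 82.35
eef_pos: [0.5366, 0.2239, 0.3495]
eef_rot: [-0.588, 0.592, -0.388, 0.391]
wrist_force: [0.1, 0.2, 1.0]
opening: 0.603
```

Call:
{"method": "apply_moves", "body": {"plan": "0 0 0 0 0.93 0 0.6;0 0 0 0 0.94 0 0.6;0 0 0 0 0.93 0 0.6;0 0 0 0 0.94 0 0.6;0 0 0 0 0 0 0.6"}}

```text
time_s: 82.85
eef_pos: [0.5366, 0.224, 0.3495]
eef_rot: [-0.488, 0.491, -0.509, 0.512]
wrist_force: [0.0, -0.2, -0.4]
opening: 0.599
```

Run:
```python
from h import *
plan([.5285,.3248,.2145],tgtR(SX))
```

```text
t 82.85 pos [0.5366 0.224  0.3495] open 0.599 F [ 0.  -0.2 -0.4] q [ 0.19  0.13  1.45 -0.01  1.56  1.81]
 rot units (tool) [-0.   -0.03  0.05]  shift in old tool axes [-2.02  2.69 -0.25]  shift in new axes [-2.01  2.7  -0.24]
```

Call:
{"method": "apply_moves", "body": {"plan": "-0.6 0 -0.08 0 -0.03 0.05 0.6;-0.8 0 -0.08 0 0 0 0.6;-0.61 0.1 -0.08 0 0 0 0.6;0 0.5 0 0 0 0 0.6;0 0.7 0 0 0 0 0.6"}}

```text
time_s: 83.35
eef_pos: [0.5293, 0.3265, 0.2858]
eef_rot: [-0.494, 0.49, -0.507, 0.508]
wrist_force: [0.8, 0.1, -0.4]
opening: 0.601
```

Call:
{"method": "apply_moves", "body": {"plan": "0 0.7 0 0 0 0 0.6;0 0.5 0 0 0 0 0.6;0 0.18 0 0 0 0 0.55;0 0 0 0 0 0 0.4;0 0 0 0 0 0 0.3"}}

```text
time_s: 83.85
eef_pos: [0.5294, 0.3252, 0.217]
eef_rot: [-0.492, 0.49, -0.508, 0.509]
wrist_force: [-0.6, 0.3, 0.4]
opening: 0.3
```

Call:
{"method": "apply_moves", "body": {"plan": "0 0 0 0 0 0 0.26;0 0 0 0 0 0 0.23;0 0 0 0 0 0 0.21;0 0 0 0 0 0 0.21;0 0 0 0 0 0 0.21"}}

```text
time_s: 84.35
eef_pos: [0.5295, 0.3242, 0.2174]
eef_rot: [-0.491, 0.49, -0.508, 0.51]
wrist_force: [-0.5, -4.7, 2.6]
opening: 0.233
```

Call:
{"method": "apply_moves", "body": {"plan": "0 -0.15 0 0 0 0 0.21;0 -0.2 0 0 0 0 0.21;0 -0.2 0 0 0 0 0.21;0 -0.2 0 0 0 0 0.21;0 -0.15 0 0 0 0 0.21"}}

```text
time_s: 84.85
eef_pos: [0.5294, 0.3241, 0.2598]
eef_rot: [-0.491, 0.49, -0.509, 0.51]
wrist_force: [7.1, -1.8, -13.2]
opening: 0.232
```

Call:
{"method": "apply_moves", "body": {"plan": "0 -0.15 0 0 0 0 0.21;0 -0.08 0 0 0 0 0.21;0 -0.06 0 0 0 0 0.21;0 0 0 0 0 0 0.21;0 0 0 0 0 0 0.21"}}

```text
time_s: 85.35
eef_pos: [0.5294, 0.3241, 0.2726]
eef_rot: [-0.491, 0.491, -0.509, 0.51]
wrist_force: [8.3, -0.8, -18.2]
opening: 0.233
```

Run:
```python
from h import *
plan([.5285,.3248,.2145],tgtR(SX))
snap('scene','s37',(270,170,390,320),4)
```

```text
t 85.35 pos [0.5294 0.3241 0.2726] open 0.233 F [  8.3  -0.8 -18.2] q [ 0.36  0.26  1.45 -0.    1.43  1.97]
 rot units (tool) [-0.01 -0.    0.01]  shift in old tool axes [-0.01  1.16 -0.02]  shift in new axes [-0.01  1.16 -0.02]
```

View pics/s37.png

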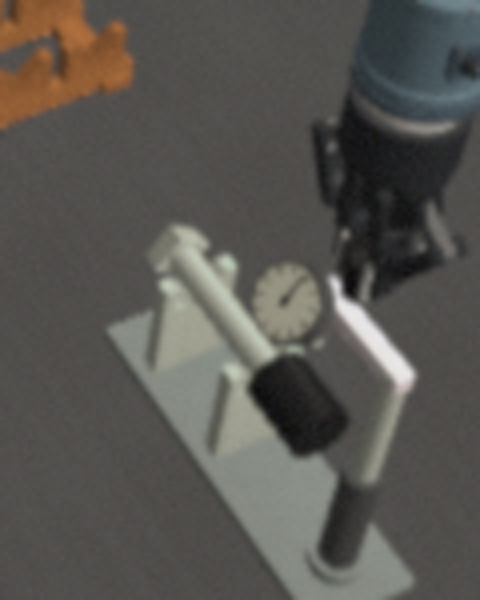

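Head up at its top stop (Fz −18). Release and return to the long roller.

Call:
{"method": "apply_moves", "body": {"plan": "0 0.05 0 0 0 0 0.23;0 0 0 0 0 0 0.3;0 0 0 0 0 0 0.45;0 0 0 0 0 0 0.6;0 -0.4 0 0 0 0 0.6"}}

```text
time_s: 85.9
eef_pos: [0.527, 0.3247, 0.2902]
eef_rot: [0.49, -0.492, 0.51, -0.508]
wrist_force: [0.3, 0.7, 0.3]
opening: 0.604
```

Call:
{"method": "apply_moves", "body": {"plan": "0 -0.9 0 0 -0.5 0 0.6;0 -0.6 0 0 -0.94 0 0.6;0 0 0 0 -0.93 0 0.6;0 0 0 0 -0.94 0 0.6;0 0 0 0 -0.93 0 0.6"}}

```text
time_s: 86.4
eef_pos: [0.5284, 0.3253, 0.3686]
eef_rot: [0.605, -0.603, 0.367, -0.368]
wrist_force: [-0.1, -0.1, 0.3]
opening: 0.599
```

Call:
{"method": "apply_moves", "body": {"plan": "0 0 0 0 -0.94 0 0.6;0 0 0 0 -0.93 0 0.6;0 0 0 0 -0.94 0 0.6;0 0 0 0 -0.93 0 0.6;0 0 0 0 -0.94 0 0.6"}}

```text
time_s: 86.9
eef_pos: [0.5283, 0.3252, 0.3682]
eef_rot: [0.683, -0.682, 0.185, -0.186]
wrist_force: [0.5, -0.1, -0.3]
opening: 0.6
```

Call:
{"method": "apply_moves", "body": {"plan": "0 0 0 0 -0.93 0 0.6;0 0 0 0 -0.94 0 0.6;0 0 0 0 -0.93 0 0.6;0 0 0 0 -0.94 0 0.6;0 0 0 0 -0.4 0 0.6"}}

```text
time_s: 87.4
eef_pos: [0.5283, 0.3252, 0.3681]
eef_rot: [0.707, -0.707, 0.012, -0.013]
wrist_force: [0.4, -0.7, 0.2]
opening: 0.6
```

Run:
```python
from h import *
plan([.536,.2225,.1040],tgtR(SY))
```

```text
t 87.4 pos [0.5283 0.3252 0.3681] open 0.6 F [ 0.4 -0.7  0.2] q [0.36 0.21 1.32 0.   1.61 0.4 ]
 rot units (tool) [-0.01  0.01  0.01]  shift in old tool axes [ 0.22  5.28 -2.05]  shift in new axes [ 0.23  5.28 -2.05]
```

Call:
{"method": "apply_moves", "body": {"plan": "0.1 0 -0.7 0 0 0 0.6;0.1 0 -0.8 0 0 0 0.6;0.02 0.3 -0.55 0 0 0 0.6;0 0.9 0 0 0 0 0.6;0 1 0 0 0 0 0.6"}}

```text
time_s: 87.9
eef_pos: [0.537, 0.2216, 0.2592]
eef_rot: [0.708, -0.706, 0.012, -0.017]
wrist_force: [-0.4, 0.4, -0.7]
opening: 0.601
```

Call:
{"method": "apply_moves", "body": {"plan": "0 1 0 0 0 0 0.6;0 0.9 0 0 0 0 0.6;0 0.7 0 0 0 0 0.6;0 0.45 0 0 0 0 0.5;0 0 0 0 0 0 0.4"}}

```text
time_s: 88.4
eef_pos: [0.5337, 0.2218, 0.1019]
eef_rot: [-0.707, 0.707, -0.016, 0.013]
wrist_force: [0.4, -0.1, 0.2]
opening: 0.4
```

Call:
{"method": "apply_moves", "body": {"plan": "0 0 0 0 0 0 0.34;0 0 0 0 0 0 0.315;0 0 0 0 0 0 0.305;0 0 0 0 0 0 0.3;0 0 0 0 0 0 0.295"}}

```text
time_s: 88.9
eef_pos: [0.5376, 0.2224, 0.1072]
eef_rot: [0.707, -0.707, 0.012, -0.016]
wrist_force: [3.8, 0.4, 6.2]
opening: 0.297
```

Call:
{"method": "apply_moves", "body": {"plan": "0 0 0 0 0 0 0.294;0 -0.1 0 0 0 0 0.294;0 -0.15 0 0 0 0 0.294;0 -0.2 0 0 0 0 0.294;0 -0.1 0 0 0 0 0.294"}}

```text
time_s: 89.4
eef_pos: [0.5352, 0.2221, 0.1331]
eef_rot: [0.707, -0.707, 0.014, -0.014]
wrist_force: [1.1, 1.1, -3.8]
opening: 0.294
```

Run:
```python
from h import *
plan([.42,.222,.133],tgtR(SY))
snap('scene','s38',(270,170,390,320),4)
```

```text
t 89.4 pos [0.5352 0.2221 0.1331] open 0.294 F [ 1.1  1.1 -3.8] q [0.19 0.31 1.69 0.   1.15 0.23]
 rot units (tool) [-0.   -0.03  0.  ]  shift in old tool axes [-2.3   0.   -0.09]  shift in new axes [-2.3   0.   -0.09]
```

View pics/s38.png

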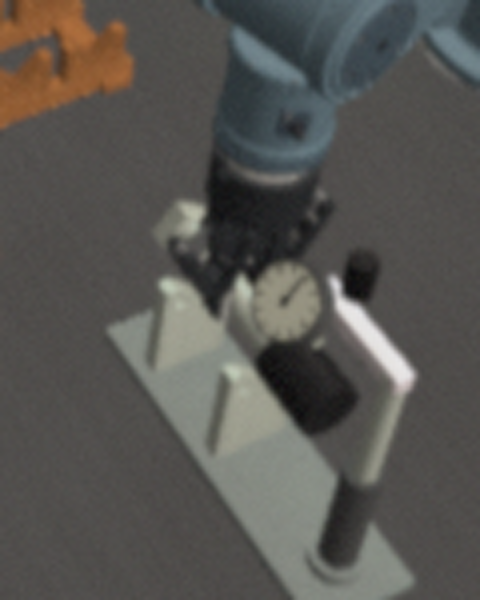

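Call:
{"method": "apply_moves", "body": {"plan": "-0.2 -0.05 0 0 0 0 0.294;-0.5 0 0 0 0 0 0.294;-0.6 0 0 0 0 0 0.294;-0.6 0 0 0 0 0 0.294;-0.4 0 0 0 0 0 0.294"}}

```text
time_s: 89.95
eef_pos: [0.4171, 0.2265, 0.134]
eef_rot: [-0.707, 0.707, -0.015, 0.013]
wrist_force: [0.3, -0.3, -3.7]
opening: 0.3
```

Call:
{"method": "apply_moves", "body": {"plan": "-0.1 -0.3 -0.1 0 0 0 0.294;0 -0.4 -0.3 0 -0.1 0 0.294;0 -0.2 -0.5 0 -0.1 0 0.294;0 0 -0.7 0 -0.1 0 0.294;0 0 -0.8 0 0 0 0.294"}}

```text
time_s: 90.45
eef_pos: [0.4123, 0.1065, 0.18]
eef_rot: [0.707, -0.707, 0.0, -0.001]
wrist_force: [0.4, -0.8, -4.2]
opening: 0.295
```

Call:
{"method": "apply_moves", "body": {"plan": "0.05 0 -0.8 0 0 0 0.294;0.05 0 -0.8 0 0 0 0.294;0.05 0 -0.8 0 0 0 0.294;0.05 0 -0.8 0 0 0 0.294;0.05 0 -0.7 0 0 0 0.294"}}

```text
time_s: 90.95
eef_pos: [0.424, -0.0895, 0.1796]
eef_rot: [0.707, -0.707, 0.002, -0.002]
wrist_force: [0.8, 0.1, -3.4]
opening: 0.298
```

Run:
```python
from h import *
plan([.4355,-.1755,.1],tgtR([1,0,0]))
```

```text
t 90.95 pos [ 0.424  -0.0895  0.1796] open 0.298 F [ 0.8  0.1 -3.4] q [-0.48 -0.08  2.01  0.    1.21 -0.48]
 rot units (tool) [-0.   -0.04 -0.  ]  shift in old tool axes [ 0.24  1.59 -1.72]  shift in new axes [ 0.23  1.59 -1.72]
```

Call:
{"method": "apply_moves", "body": {"plan": "0.1 0 -0.6 0 -0.04 0 0.294;0.1 0 -0.55 0 0 0 0.294;0.03 0.1 -0.37 0 0 0 0.294;0 0.4 -0.17 0 0 0 0.294;0 0.5 0 0 0 0 0.294"}}

```text
time_s: 91.45
eef_pos: [0.4366, -0.1741, 0.13]
eef_rot: [-0.707, 0.708, 0.0, 0.001]
wrist_force: [1.0, 0.3, -3.6]
opening: 0.298
```

Call:
{"method": "apply_moves", "body": {"plan": "0 0.4 0 0 0 0 0.294;0 0.2 0 0 0 0 0.294;0 0 0 0 0 0 0.294;0 0 0 0 0 0 0.294;0 0 0 0 0 0 0.294"}}

```text
time_s: 91.95
eef_pos: [0.4372, -0.1731, 0.101]
eef_rot: [-0.707, 0.708, 0.001, 0.0]
wrist_force: [-0.2, 0.5, -2.9]
opening: 0.297
```

Run:
```python
from h import *
plan([.4355,-.1755,.062],tgtR([1,0,0]))
snap('scene','s39',(190,110,310,230),5)
snap('top','t39',(230,180,350,300),5)
```

```text
t 91.95 pos [ 0.4372 -0.1731  0.101 ] open 0.297 F [-0.2  0.5 -2.9] q [-0.63  0.13  1.98  0.    1.03 -0.63]
 rot units (tool) [0.01 0.01 0.02]  shift in old tool axes [-0.04  0.78 -0.05]  shift in new axes [-0.03  0.78 -0.05]
```

View pics/s39.png

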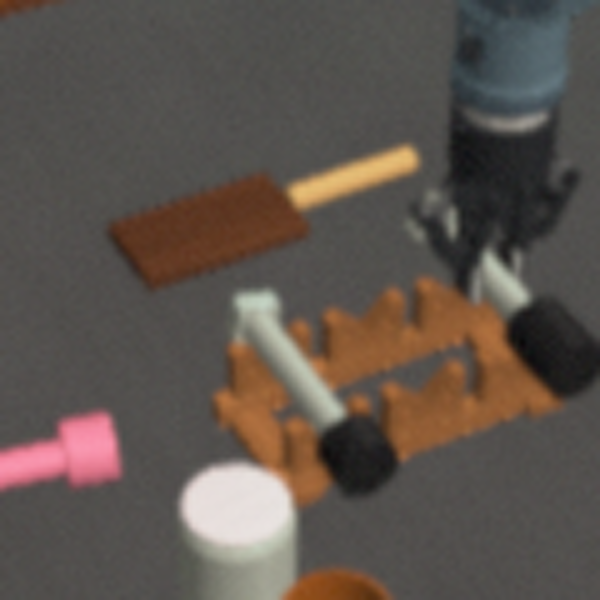

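View pics/t39.png

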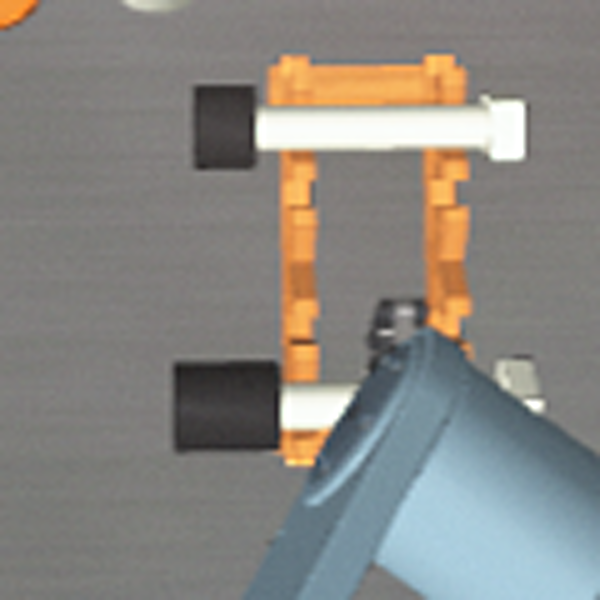

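Call:
{"method": "apply_moves", "body": {"plan": "-0.03 0.2 -0.02 0 0 0 0.294;0 0.2 0 0 0 0 0.294;0 0.15 0 0 0 0 0.294;0 0.1 0 0 0 0 0.294;0 0.05 0 0 0 0 0.294"}}

```text
time_s: 92.55
eef_pos: [0.4345, -0.1734, 0.0637]
eef_rot: [0.707, -0.707, 0.0, 0.001]
wrist_force: [0.2, 0.3, -3.9]
opening: 0.295
```

Call:
{"method": "apply_moves", "body": {"plan": "0 0.04 0 0 0 0 0.294;0 0.03 0 0 0 0 0.294;0 0.02 0 0 0 0 0.294;0 0 0 0 0 0 0.294;0 0 0 0 0 0 0.294"}}

```text
time_s: 93.05
eef_pos: [0.435, -0.1737, 0.0619]
eef_rot: [0.707, -0.707, -0.0, 0.0]
wrist_force: [-7.5, 4.6, 15.4]
opening: 0.297
```

Call:
{"method": "apply_moves", "body": {"plan": "0 -0.03 0 0 0 0 0.3;0 -0.02 0 0 0 0 0.315;0 0 0 0 0 0 0.36;0 0 0 0 0 0 0.5;0 0 0 0 0 0 0.6"}}

```text
time_s: 93.55
eef_pos: [0.4352, -0.1739, 0.0629]
eef_rot: [-0.707, 0.707, 0.001, 0.0]
wrist_force: [0.4, -0.0, -0.9]
opening: 0.599
```

Call:
{"method": "apply_moves", "body": {"plan": "0 -0.4 0 0 0 0 0.6;0 -0.8 0 0 0 0 0.6;0 -1 0 0 0 0 0.6;0 -1 -0.5 0 0 0 0.6;0 -1 -1 0 0 0 0.6"}}

```text
time_s: 94.05
eef_pos: [0.4356, -0.2311, 0.256]
eef_rot: [-0.707, 0.708, 0.002, -0.0]
wrist_force: [0.3, -1.3, -0.4]
opening: 0.605
```

Call:
{"method": "apply_moves", "body": {"plan": "0 0 -1 0 0 0 0.6;0 0 -1 0 0 0 0.6;0 0 -1 0 0 0 0.6;0 0 -0.5 0 0 0 0.6;0 0 0 0 0 0 0.6"}}

```text
time_s: 94.55
eef_pos: [0.4341, -0.4099, 0.2521]
eef_rot: [-0.707, 0.707, -0.001, 0.001]
wrist_force: [0.1, 1.5, -0.5]
opening: 0.6
```

Run:
```python
from h import *
plan([.4355,-.1755,.062],tgtR([1,0,0]))
snap('scene','s40',s=1.5)
snap('top','t40',s=1.5)
im=cv2.imread('pics/t40_raw.png'); cv2.imwrite('pics/t40r.png',cv2.resize(im[180:290,250:350],None,fx=6,fy=5.4,interpolation=cv2.INTER_CUBIC))
```

```text
t 94.55 pos [ 0.4341 -0.4099  0.2521] open 0.6 F [ 0.1  1.5 -0.5] q [-0.96  0.22  1.54 -0.    1.38 -0.95]
 rot units (tool) [ 0.   -0.02 -0.  ]  shift in old tool axes [0.01 3.8  4.69]  shift in new axes [0.03 3.8  4.69]
```

View pics/s40.png

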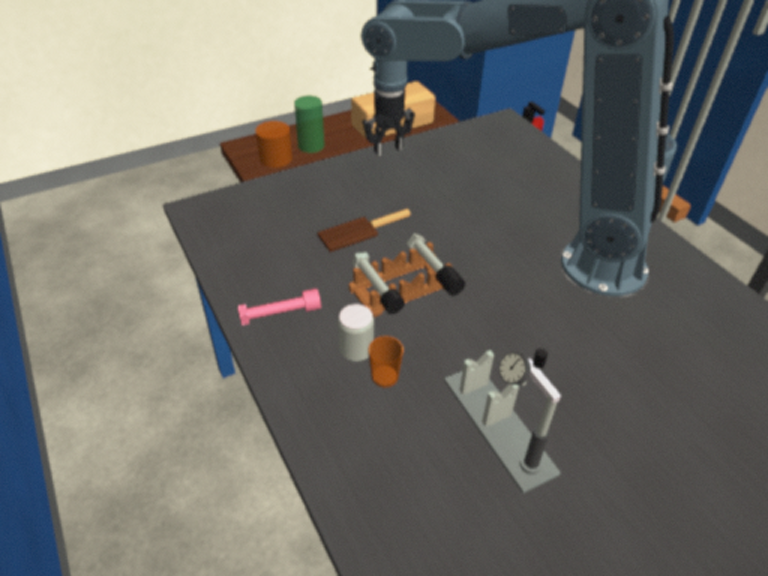

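View pics/t40.png

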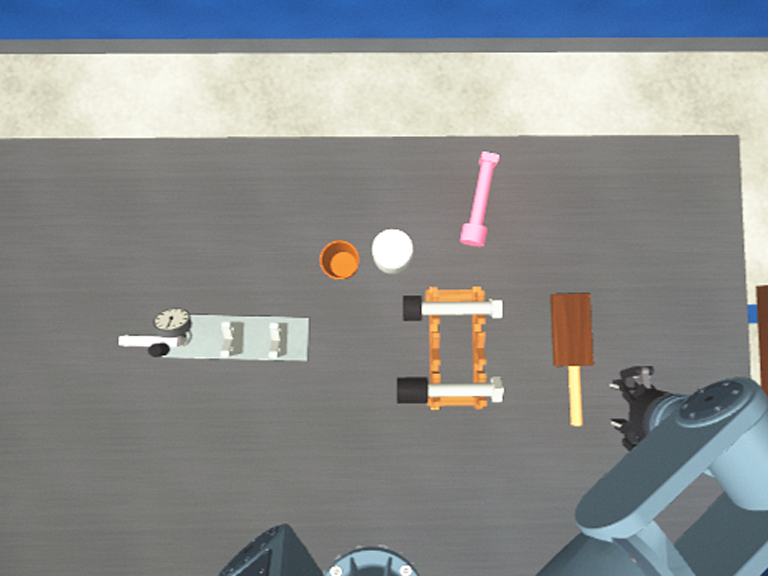

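View pics/t40r.png

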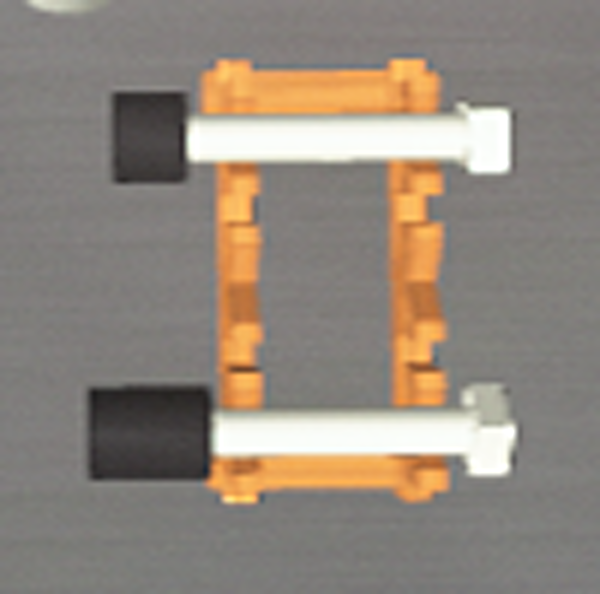

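Run:
```python
from h import *
a=cv2.imread('pics/s0_raw.png').astype(int);b=cv2.imread('pics/s40_raw.png').astype(int)
print('head region diff',abs(a-b)[225:330,330:380].mean(), abs(a-b)[330:370,100:200].mean())
print(ctrl.hand_in())
```

```text
head region diff 4.128571428571429 2.534666666666667
the job is handed in; nothing more can be done
None
```

I gauged the two graphite rollers that were present, short first and then long, put both back in the rack and handed the job in at about 95 s. No medium roller was there. I left the pink look-alike and the bystanders alone.

- **Short:** released in the vees with the needle at its highest, about 3.95 rad by the dial picture. It went back in the far rack place.
- **Long:** it took one correction because the first released reading, about 3.87 rad, had gone past the peak. I turned it back and the final released reading was about 4.0 rad. It went back in the near rack place.
- **Last pictures:** both rollers lie square in their rack places. Each drum is in line with its shank seen from above, which fits the high side being up. The dial and knob are where they were at the start, so the head is raised. A comparison of the head area with the first picture showed a difference of 4.1 against 2.5 for plain table, so it is close but not identical.

**Not settled:**
- **Grip force:** it could not be measured. I kept it low by commanding the opening just under the shank's width, an estimated 15–20 N per finger.
- **Held readings:** needle readings while the long roller was held disagreed with released ones by up to about 0.2 rad, so I relied on the released readings.
- **Wrist force:** pressing the head to its stop for the short roller briefly reached about 51 N in z on the wrist; I kept the second press to 35 N.

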